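Clear the coppersmith's bench: stakes home, cups on their pegs

ROBOT

A 6-joint arm with a two-finger parallel gripper is mounted at the origin on the work surface. World frame = base frame: x ahead of the robot, y to its left, z up, the work surface at z = 0. Lengths are in mm, angles in rad, forces in N, time in s.
With the tool pointing down it reaches from about 350 to 975 mm from the base axis. Payload 7.1 kg.
Tool frame: the origin (TCP) lies midway between the tips of the shut fingers; the grasp point (between the pads) lies 19 mm behind it; z points along the fingers, y is the line along which they close (so a half turn about z gives the same grasp; the last joint's range is limited). The gripper opens to 88 mm and grips with 3 to 60 N. Pads are 20 mm wide; open, the fingers measure 115 mm over their backs; the gripper's body (75 mm by 178 mm) begins 61 mm behind the grasp point.
Start: joints at [-1.319, 0.423, 1.63, -0, 1.089, -0.019], TCP at [167.208, -602.201, 222.675] pointing down, gripper open.
Joint ranges: [-3, 3], [-0.9, 2.11], [0.09, 2.58], [-1.31, 4.45], [0.11, 2.69], [-2.54, 2.54]. Speed limits (rad/s): [2.39, 2.39, 3.01, 3.14, 3.14, 3.14].

INTERFACE

Orientations are given as a rotation vector (axis times angle).
In Python, from workcell import ctrl gives the robot as it stands.
- The arm moves only by the shell command python3 -m pendant 'ROWS'. ROWS is a JSON object of lists of equal length, an entry for each row: "grip": the opening, from -1 (shut) to 1 (fully open); "linear": the shift along the tool's x, y, z in mm, a list of three; "angular": the turn, a rotation vector about the tool's x, y, z in rad, a list of three. In form: {"grip": [grip, ...], "linear": [[tx, ty, tz], ...], "angular": [[ax, ay, az], ...]}. A call has 1 to 12 rows; each row shifts and turns the commanded pose from where the row before left it, along the tool's axes as they then stand; what a row does not reach is not made up. A row lasts 1/12 s, in which the tool goes at most 41.7 mm and 7.16 degrees, less where a joint would pass 70% of its speed; a pose out of reach is approached as far as the arm can. A call with a gripper value outside its range is refused whole. The fingers move at their own pace and stop on an object; the grip force is fixed at half the most. Time passes only in rows, so rows that do not move let the fingers close. It gives the time, the measured TCP pose, the force, the opening and the grip force at its end, in the units of the state.
- ctrl.get_obs(): the state, without advancing time (a new reading comes with each control period).
- ctrl.get_image(name): name is "scene" or "top" or "wrist"; returns the picture (384x512x3 uint8, red, green, blue); there is no depth.
- ctrl.camera_params(name): a dict with "vfov" (degrees; the focal length in pixels is half the picture's height over the tangent of half this angle, whatever the lens; pixels are square), "cx", "cy" (the principal point, pixels), "k1" (the pictures are not rectified: a ray, as slopes to the right and down, at radius r is drawn at 1 + k1 r^2 times it, then the intrinsics apply), "R" (3x3) and "t" (3): a world point X has camera coordinates R X + t; the wrist camera has in their place "T_tool_cam" (4x4, takes a point from camera to tool coordinates, whose origin is the TCP and whose axes are the flange's). Camera axes: x right, y down, z forward; pixel columns grow to the right and rows downward; lengths in mm; the calibration is good to about 2 mm. A picture is of the moment at which its call begins: read the wrist's pose just before it. camera_params takes no time and is no camera call.
- ctrl.close_job(): hands the job in; it is judged then, once.
The state is a dict: "t": time; "qpos": joint angles; "qvel": joint speeds; "joint_torque": joint torques, N m; "ee_pos": TCP position; "orientation": TCP orientation; "ft_force": force on the tool from outside, world axes, zero at the start; "moment": the same for the moment, N m; "width": finger opening in mm; "grasp_force": force on a finger pad.
Only numpy, scipy, OpenCV 4.12 (cv2) and the standard library are available. Lean on these libraries where they do the work, as an engineer would, in place of code of your own. Each camera call takes 0.05 s, during which the arm holds its last target. There are 200 camera calls.

TASK

Clear the bench: lay every loose steel stake in the tray bay that is labelled with its own outline, flat on the bay's floor and lying on the painted outline the same way round, and put every rinsed brass cup upside down over a drying peg of its own, its rim resting on the peg board. Leave the other things on the bench where they are.

Things in the scene. Friction and masses are not known exactly. Their poses are not given: they have to be found in the camera images.
- bar: steel stake, a plain straight bar, 104 x 22 mm in plan, 26 mm thick, flat underneath, 0.45 kg, on the bench (may be absent). Origin: middle of its length, on the underside; x along the shaft, z up. Grip the shaft across y (22 mm) at the origin.
- bar_home (a point): floor centre of the bar stake's own bay: its dark outline is painted full size on the floor, and small on the label at the far end. Four bays, in any order, side by side in a wooden tray; each 124 x 74.5 mm inside, walls 9 mm above its floor, the floor 13 mm above the bench. x along the bay, away from the robot; z up. The stake's origin comes here when home.
- tee: steel stake, T-shaped in plan: shaft 22 mm wide, 82 mm long, with a 60 mm wide, 22 mm long crosspiece at the +x end (104 mm over all, x from -52 to 52), 26 mm thick, flat underneath, 0.58 kg, on the bench (may be absent). Origin: middle of its length, on the underside; x along the shaft, z up. Grip the shaft across y (22 mm) at the origin.
- tee_head (a point): point on the underside of the tee stake, 40 mm from its origin towards its head (+x)
- tee_home (a point): floor centre of the tee stake's own bay: its dark outline is painted full size on the floor, and small on the label at the far end. Four bays, in any order, side by side in a wooden tray; each 124 x 74.5 mm inside, walls 9 mm above its floor, the floor 13 mm above the bench. x along the bay, away from the robot; z up. The stake's origin comes here when home.
- tee_home_head (a point): point of the painted outline where tee_head comes when the stake lies the right way round (40 mm along +x from tee_home)
- disc: steel stake, lollipop-shaped in plan: shaft 22 mm wide from x = -52 to 12 mm, then an upright disc of 50 mm diameter centred at x = 27 mm (104 mm over all), 26 mm thick, flat underneath, 0.6 kg, on the bench (may be absent). Origin: middle of its length, on the underside; x along the shaft, z up. Grip the shaft across y (22 mm) at the origin.
- disc_head (a point): point on the underside of the disc stake, 40 mm from its origin towards its head (+x)
- disc_home (a point): floor centre of the disc stake's own bay: its dark outline is painted full size on the floor, and small on the label at the far end. Four bays, in any order, side by side in a wooden tray; each 124 x 74.5 mm inside, walls 9 mm above its floor, the floor 13 mm above the bench. x along the bay, away from the robot; z up. The stake's origin comes here when home.
- disc_home_head (a point): point of the painted outline where disc_head comes when the stake lies the right way round (40 mm along +x from disc_home)
- double: steel stake, double-headed, like a capital I in plan: shaft 22 mm wide, 104 mm over all, with a 50 mm wide, 20 mm long crosspiece at each end, 26 mm thick, flat underneath, 0.65 kg, on the bench (may be absent). Origin: middle of its length, on the underside; x along the shaft, z up. Grip the shaft across y (22 mm) at the origin.
- double_home (a point): floor centre of the double stake's own bay: its dark outline is painted full size on the floor, and small on the label at the far end. Four bays, in any order, side by side in a wooden tray; each 124 x 74.5 mm inside, walls 9 mm above its floor, the floor 13 mm above the bench. x along the bay, away from the robot; z up. The stake's origin comes here when home.
- cup0: straight round brass cup (up to three alike; may be absent), 52 mm outside diameter, 78 mm tall, wall 3.5 mm, inside depth 74 mm, 0.22 kg; at first on its side on two ribs of the draining rack, mouth roughly towards the robot, axis 38 mm above the bench (rack plate: 6 mm thick). Origin: centre of its bottom, outside; z along its axis to the mouth.
- cup1: straight round brass cup (up to three alike; may be absent), 52 mm outside diameter, 78 mm tall, wall 3.5 mm, inside depth 74 mm, 0.22 kg; at first on its side on two ribs of the draining rack, mouth roughly towards the robot, axis 38 mm above the bench (rack plate: 6 mm thick). Origin: centre of its bottom, outside; z along its axis to the mouth.
- cup2: straight round brass cup (up to three alike; may be absent), 52 mm outside diameter, 78 mm tall, wall 3.5 mm, inside depth 74 mm, 0.22 kg; at first on its side on two ribs of the draining rack, mouth roughly towards the robot, axis 38 mm above the bench (rack plate: 6 mm thick). Origin: centre of its bottom, outside; z along its axis to the mouth.
- peg0 (a point): foot of one of three fixed upright wooden drying pegs (18 mm diameter, 51 mm tall, rounded top), at the centre of the peg on the top face of the peg board (14 mm above the bench, 120 x 310 mm); pegs are 100 mm apart in a row along y. z up. A cup over the peg stands with its rim on the board.
- peg1 (a point): foot of one of three fixed upright wooden drying pegs (18 mm diameter, 51 mm tall, rounded top), at the centre of the peg on the top face of the peg board (14 mm above the bench, 120 x 310 mm); pegs are 100 mm apart in a row along y. z up. A cup over the peg stands with its rim on the board.
- peg2 (a point): foot of one of three fixed upright wooden drying pegs (18 mm diameter, 51 mm tall, rounded top), at the centre of the peg on the top face of the peg board (14 mm above the bench, 120 x 310 mm); pegs are 100 mm apart in a row along y. z up. A cup over the peg stands with its rim on the board.
- bowl: loose brass bowl, 130 mm across, 50 mm tall, behind the work. Origin: centre of its underside. Leave alone.
- weight: loose brass knob weight, 48 mm diameter, 52 mm tall, between the tray and the peg board. Origin: centre of its underside. Leave alone.
- lid: loose round brass lid with a knob, 70 mm diameter, 28 mm tall, on the right. Origin: centre of its underside. Leave alone.
- tin: loose tin can, 66 mm diameter, 100 mm tall, right of the tray. Origin: centre of its underside. Leave alone.

How it is judged:
By the outcome, as a careful person would: the job done as asked, in the order asked, and still so for the second after the job is handed in, with the robot touching nothing.
Of bar, tee, disc, double, cup0, cup1, cup2 only 6 to 7 are there at a start; the rules pass over those that are not, and their reading is None.
At some moment in a run one of bar, tee, disc, double may be knocked a few centimetres aside while the robot is not near it.
It also fails if it takes over 210 s, if anything falls off the work surface, if the arm or the gripper's body presses on something with over 40 N, if the wrist force passes 120 N, or if a joint passes its speed limit or range.

## Working session

There is one attempt and no reset: what is moved stays moved. The work goes in short steps, Python scripts to look and compute and a shell command to move; the robot and the scene stay as the last step left them, time stands still between calls to the robot, and variables do not carry over. Pictures are saved under pics/ and viewed, at most 14 in all, crops included, and the job is handed in when it is done.

```bash
mkdir -p pics; ls
cat > h.py <<'E'
import numpy as np, cv2
from scipy.spatial.transform import Rotation as Rot
from workcell import ctrl
def cam(name,obs=None):
    p=ctrl.camera_params(name)
    if name=="wrist":
        obs=obs or ctrl.get_obs()
        T=np.eye(4);T[:3,:3]=Rot.from_rotvec(obs["orientation"]).as_matrix();T[:3,3]=obs["ee_pos"]
        W=T@np.array(p["T_tool_cam"]);R=W[:3,:3].T;t=-R@W[:3,3]
    else: R=np.array(p["R"]);t=np.array(p["t"])
    f=192/np.tan(np.radians(p["vfov"])/2)
    return dict(R=R,t=t,f=f,cx=p["cx"],cy=p["cy"],k1=p["k1"])
def pix2plane(c,uv,z):
    uv=np.atleast_2d(np.array(uv,float));d=(uv-[c["cx"],c["cy"]])/c["f"]
    s=d.copy()
    for _ in range(30): s=d/(1+c["k1"]*(s**2).sum(1,keepdims=True))
    ray=np.c_[s,np.ones(len(s))]@c["R"]; o=-c["R"].T@c["t"]
    return o+ray*((z-o[2])/ray[:,2:3])
def proj(c,X):
    Y=np.atleast_2d(X)@c["R"].T+c["t"];s=Y[:,:2]/Y[:,2:]
    return s*(1+c["k1"]*(s**2).sum(1,keepdims=True))*c["f"]+[c["cx"],c["cy"]]
def save(n,im): cv2.imwrite(f"pics/{n}.png",im[:,:,::-1])
E
python3 - <<'E'
from h import *
for n in("top","scene","wrist"):
    o=ctrl.get_obs();im=ctrl.get_image(n);np.save(f"pics/{n}0.npy",im);save(n+"0",cv2.resize(im,(800,600),interpolation=cv2.INTER_CUBIC))
    c=cam(n,o);print(n,-c["R"].T@c["t"],c["R"][2],c["f"],c["k1"])
print(ctrl.get_obs())
E
```

```text
pics
top [ 374.36660673  -45.20884742 1116.77674434] [ 0.20078737 -0.01463748 -0.97952549] 349.55125717525914 -0.023016242245478644
scene [1133.79548006  623.05274521  665.72681293] [-0.51572579 -0.6361103  -0.5739256 ] 404.0487783620371 -0.08041806808754283
wrist [ 231.9420911  -582.61252309  385.22076936] [-0.23753684 -0.06391954 -0.9692732 ] 342.53860534506845 -0.02845727853322538
{'t': 0.15, 'qpos': array([-1.31899682e+00,  4.23670294e-01,  1.63049292e+00, -4.25445272e-05,
        1.08865340e+00, -1.90164291e-02]), 'qvel': array([ 0.00075854, -0.00203748, -0.00280765,  0.00068571,  0.00144887,
        0.00023894]), 'joint_torque': array([-9.53826202e-04, -5.44987464e+01, -2.73919809e+01,  6.43416122e-02,
        2.04310636e-02, -6.00583144e-05]), 'ee_pos': array([ 167.09207787, -601.79145474,  222.0856341 ]), 'orientation': array([-3.11163118e+00, -4.23965113e-01,  2.81949432e-04]), 'ft_force': array([-0.17260196, -0.73020548, -0.68856051]), 'moment': array([-0.0094797 ,  0.02231928, -0.00715094]), 'grasp_force': 0.0, 'width': 87.75578280183092}
```

View pics/top0.png

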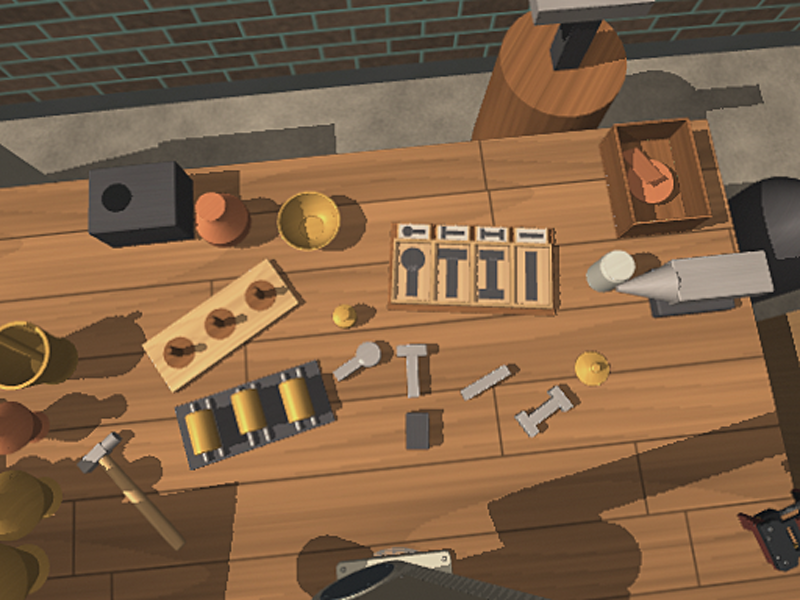

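View pics/scene0.png

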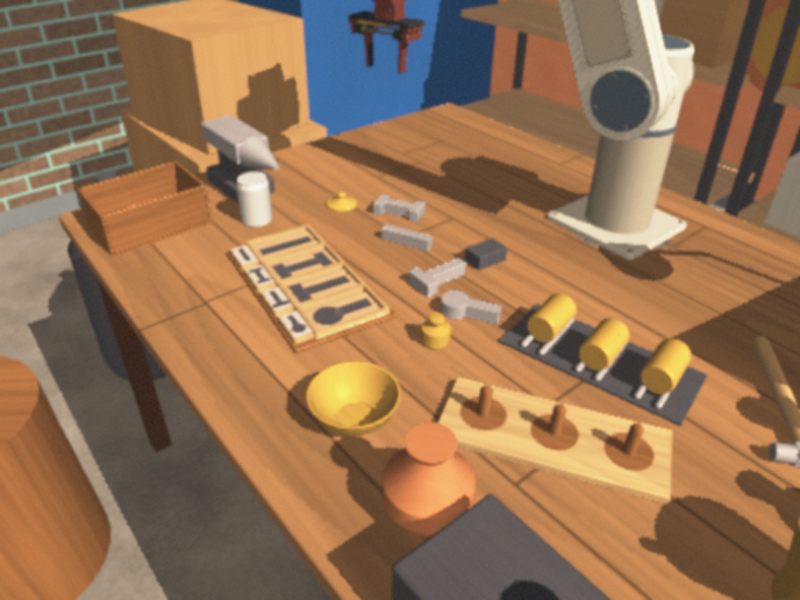

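The top view shows all seven objects. In 800x600 pixels:
- **Stakes:** disc (358,360), tee (413,370), bar (487,381), double (545,410).
- **Bays, left to right:** disc, tee, double, bar, at about (412,272) to (531,275).
- **Pegs:** (180,352), (221,324), (262,293).
- **Cups:** (203,433), (248,411), (297,400).

The scene view agrees.

Run:
```python
from h import *
c=cam("top")
def P(l,z): print(np.round(pix2plane(c,np.array(l)*.64,z)[:,:2]).tolist())
P([(358,360),(413,370),(487,381),(545,410)],26)
P([(412,272),(453,274),(491,275),(531,275)],13)
P([(180,352),(221,324),(262,293)],14)
P([(203,433),(248,411),(297,400)],64)
P([(343,317),(593,368),(615,275),(418,430)],30)
w=cam("wrist");print(np.round(np.array(ctrl.camera_params("wrist")["T_tool_cam"]),3))
```

```text
[[485.0, 30.0], [454.0, -77.0], [417.0, -220.0], [350.0, -326.0]]
[[657.0, -97.0], [644.0, -181.0], [634.0, -260.0], [625.0, -343.0]]
[[539.0, 391.0], [589.0, 305.0], [645.0, 217.0]]
[[374.0, 331.0], [406.0, 244.0], [417.0, 150.0]]
[[574.0, 53.0], [421.0, -432.0], [604.0, -510.0], [338.0, -74.0]]
[[ 0.00000e+00 -9.69000e-01 -2.46000e-01  6.76040e+01]
 [ 1.00000e+00  1.00000e-03 -1.00000e-03 -1.30600e+00]
 [ 1.00000e-03 -2.46000e-01  9.69000e-01 -1.63209e+02]
 [ 0.00000e+00  0.00000e+00  0.00000e+00  1.00000e+00]]
```

```bash
cat >> h.py <<'E'
def yaw():
    R=Rot.from_rotvec(ctrl.get_obs()["orientation"]).as_matrix();return np.arctan2(R[1,0],R[0,0])
def go(x,y,z,yw=None,p=None,y0=None):
    "tool-frame shift (before turning) and tool-z turn; returns nothing, prints"
    o=ctrl.get_obs();R=Rot.from_rotvec(o["orientation"]).as_matrix()
    d=R.T@(np.array([x,y,z])-(o["ee_pos"] if p is None else p))
    s=f"t={o['t']:.1f} tcp={np.round(o['ee_pos'],1)} yaw={np.degrees(yaw()):.2f} tilt={np.degrees(np.arccos(-R[2,2])):.2f} shift={np.round(d,1)} n={np.ceil(np.linalg.norm(d)/35)}"
    if yw is not None:
        a=-(np.radians(yw)-yaw());a=(a+np.pi/2)%np.pi-np.pi/2 if False else a
        s+=f" turn={a:.4f} n={np.ceil(abs(a)/.12)}"
    print(s)
E
python3 -c "
from h import *
go(520,-150,300,0)"
```

```text
t=0.1 tcp=[ 167.1 -601.8  222.1] yaw=15.52 tilt=0.07 shift=[ 460.9 -341.   -77.5] n=17.0 turn=0.2708 n=3.0
```

```bash
L='[27.1,-20.1,-4.6]'; python3 -m pendant '{"grip":[1,1,1,1,1,1,1,1,1,1,1,1],"linear":[[27,-20,-4.6],[27,-20,-4.6],[27,-20,-4.6],[27,-20,-4.6],[27,-20,-4.6],[27,-20,-4.6],[27,-20,-4.6],[27,-20,-4.6],[27,-20,-4.6],[27,-20,-4.6],[27,-20,-4.6],[27,-20,-4.6]],"angular":[[0,0,0],[0,0,0],[0,0,0],[0,0,0],[0,0,0],[0,0,0],[0,0,0],[0,0,0],[0,0,0],[0,0,0],[0,0,0],[0,0,0]]}'
python3 -m pendant '{"grip":[1,1,1,1,1,1,1,1,1],"linear":[[27,-20,-4.6],[27,-20,-4.6],[27,-20,-4.6],[27,-20,-4.6],[27,-20,-4.6],[0,0,0],[0,0,0],[0,0,0],[0,0,0]],"angular":[[0,0,0],[0,0,0],[0,0,0],[0,0,0],[0,0,0],[0,0,0.09],[0,0,0.09],[0,0,0.09],[0,0,0]]}'
python3 - <<'E'
from h import *
go(520,-150,300,0)
o=ctrl.get_obs();im=ctrl.get_image("wrist");np.save("pics/w1.npy",im);save("w1",cv2.resize(im,(800,600),interpolation=cv2.INTER_CUBIC))
import pickle;pickle.dump(cam("wrist",o),open("pics/w1.pkl","wb"))
E
```

```text
t: 1.15
ee_pos: [415.8, -282.7, 278.0]
orientation: [-3.113, -0.424, 0.0]
ft_force: [-0.2, 0.0, -0.3]
width: 87.8
grasp_force: 0.0
t: 1.9
ee_pos: [518.5, -151.4, 300.6]
orientation: [-3.141, 0.003, 0.001]
ft_force: [-0.7, 0.0, 0.7]
width: 88.0
grasp_force: 0.0
t=1.9 tcp=[ 518.5 -151.4  300.6] yaw=-0.09 tilt=0.04 shift=[ 1.5 -1.4  0.6] n=1.0 turn=-0.0016 n=1.0
```

View pics/w1.png

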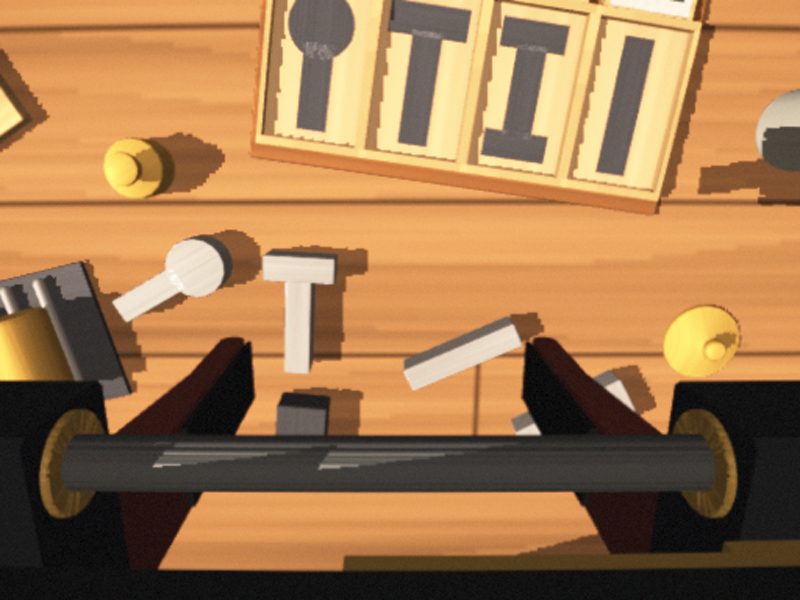

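The wrist view (800x600) shows:
- **Stakes:** disc (175,280), tee (300,310), bar (463,353). The double is partly hidden by a finger near (575,405).
- **Painted outlines:** disc (318,60), tee (425,75), double (525,90), bar (627,105).

```bash
cat >> h.py <<'E'
def shapes(im,c,mask,z,amin=250):
    n,l,st,ce=cv2.connectedComponentsWithStats(cv2.morphologyEx(mask.astype(np.uint8),cv2.MORPH_OPEN,np.ones((3,3),np.uint8)))
    out=[]
    for i in range(1,n):
        if st[i,4]<amin: continue
        v,u=np.nonzero(l==i);X=pix2plane(c,np.c_[u,v],z)[:,:2];m=X.mean(0);D=X-m
        w,V=np.linalg.eigh(D.T@D);a=V[:,1]; 
        s=D@a;mid=(s.max()+s.min())/2
        if mid>0: a=-a;s=-s;mid=-mid   # mass lies toward +a of the mid extent
        b=np.array([-a[1],a[0]]);q=D@b
        O=m+a*(s.max()+s.min())/2+b*(q.max()+q.min())/2
        out.append((O,np.degrees(np.arctan2(a[1],a[0])),np.ptp(s),np.ptp(q),-mid,ce[i],st[i,4]))
        print(np.round(O,1),"ang %.1f len %.1f wid %.1f skew %.1f px"%(out[-1][1],out[-1][2],out[-1][3],-mid),np.round(ce[i]),st[i,4], "TOUCH" if st[i,0]==0 or st[i,1]==0 or st[i,0]+st[i,2]>=512 else "")
    return out
def hsv(im): return [x.astype(int) for x in cv2.split(cv2.cvtColor(im,cv2.COLOR_RGB2HSV))]
E
python3 - <<'E'
from h import *;import pickle
c=pickle.load(open("pics/w1.pkl","rb"));im=np.load("pics/w1.npy")
H,S,V=hsv(im)
for p in [(300*.64,268*.64),(300*.64,252*.64),(463*.64,353*.64),(470*.64,373*.64),(318*.64,90*.64),(627*.64,105*.64),(590*.64,100*.64)]:
    x,y=int(p[0]),int(p[1]);print(p,H[y,x],S[y,x],V[y,x])
print("stakes");shapes(im,c,(S<50)&(V>185),26)
print("outl");shapes(im,c,(S<90)&(V<130)&(np.arange(384)[:,None]<125),13)
E
```

```text
(192.0, 171.52) 19 32 237
(192.0, 161.28) 12 97 95
(296.32, 225.92000000000002) 15 38 232
(300.8, 238.72) 15 150 236
(203.52, 57.6) 9 30 109
(401.28000000000003, 67.2) 12 32 105
(377.6, 64.0) 17 116 237
stakes
[ 697.9 -347.5] ang -94.0 len 60.8 wid 11.3 skew 5.6 px [421.   4.] 347 TOUCH
[483.2  36.5] ang -60.9 len 102.2 wid 47.6 skew 8.8 px [113. 178.] 1624 
[454.4 -72.7] ang -3.3 len 101.8 wid 57.4 skew 12.6 px [190. 192.] 1551 
[ 416.6 -214.1] ang -65.5 len 101.9 wid 20.5 skew 0.7 px [296. 228.] 1042 
outl
[685.6 -97.6] ang -96.3 len 49.1 wid 39.2 skew 0.6 px [206.  15.] 1138 TOUCH
[ 648.4 -176.1] ang -7.6 len 104.4 wid 60.6 skew 12.4 px [271.  37.] 2126 TOUCH
[ 636.7 -258.3] ang -7.8 len 104.2 wid 50.0 skew 1.8 px [335.  56.] 2253 
[ 625.3 -339.9] ang -8.0 len 104.1 wid 22.1 skew 1.5 px [400.  67.] 1492 
[637.3 -91. ] ang 172.5 len 58.1 wid 21.7 skew 1.0 px [201.  59.] 802 
[ 594.6 -477.7] ang 39.7 len 45.4 wid 35.3 skew 1.6 px [501.  94.] 597 TOUCH
```

Run:
```python
from h import *
go(454.4,-72.7,70,-3.3)
```

```text
t=1.9 tcp=[ 518.4 -151.6  300.6] yaw=0.16 tilt=0.03 shift=[-63.7 -79.1 230.7] n=8.0 turn=0.0604 n=1.0
```

```bash
python3 -m pendant '{"grip":[0.15,0.15,0.15,0.15,0.15,0.15,0.15,0.15,0.15,0.15],"linear":[[-8,-9.9,28.8],[-8,-9.9,28.8],[-8,-9.9,28.8],[-8,-9.9,28.8],[-8,-9.9,28.8],[-8,-9.9,28.8],[-8,-9.9,28.8],[-8,-9.9,28.8],[0,0,0],[0,0,0]],"angular":[[0,0,0],[0,0,0],[0,0,0],[0,0,0],[0,0,0],[0,0,0],[0,0,0],[0,0,0],[0,0,0.06],[0,0,0]]}'
python3 - <<'E'
from h import *;import pickle
go(454.4,-72.7,4,-3.3)
o=ctrl.get_obs();im=ctrl.get_image("wrist");c=cam("wrist",o);H,S,V=hsv(im);shapes(im,c,(S<50)&(V>185),26)
im=ctrl.get_image("top");np.save("pics/top1.npy",im);c=cam("top");H,S,V=hsv(im);print("top");shapes(im,c,(S<50)&(V>120),26,60)
E
```

```text
t: 2.78
ee_pos: [452.6, -72.2, 68.9]
orientation: [-3.14, 0.091, 0.007]
ft_force: [1.1, 0.3, 0.7]
width: 50.7
grasp_force: 0.0
t=2.8 tcp=[452.6 -72.2  68.9] yaw=-3.34 tilt=0.25 shift=[ 2.1  0.5 64.9] n=2.0 turn=-0.0006 n=1.0
[482.9  36.2] ang -60.6 len 103.3 wid 48.5 skew 9.5 px [ 85. 163.] 7800 
[455.2 -72.1] ang -3.6 len 101.0 wid 58.9 skew 14.3 px [251. 182.] 7379 
[ 422.2 -225.4] ang -71.6 len 37.3 wid 23.5 skew 2.0 px [489. 239.] 1350 TOUCH
top
[1246.3 -570.5] ang 87.8 len 269.8 wid 42.6 skew 32.6 px [367.   2.] 355 TOUCH
[ 589.  -644.2] ang -95.1 len 382.6 wid 107.9 skew 13.5 px [439. 177.] 2679 
[475.2  48.4] ang 125.5 len 66.9 wid 25.4 skew 1.6 px [223. 234.] 130 
[ 418.9 -222.2] ang 114.0 len 88.5 wid 20.6 skew 0.2 px [312. 243.] 182 
[ 348.6 -323.2] ang 119.4 len 105.4 wid 49.7 skew 0.1 px [348. 263.] 376 
[363.6 547.6] ang 127.0 len 66.8 wid 24.1 skew 1.3 px [ 64. 287.] 138
```

```bash
python3 -m pendant '{"grip":[0.15,0.15,0.15,0.15,-1,-1,-1,-1,-1,-1],"linear":[[1.2,0,22],[1.2,0,22],[0,0,20],[0,0,1],[0,0,0],[0,0,0],[0,0,0],[0,0,0],[0,0,0],[0,0,0]],"angular":[[0,0,0],[0,0,0],[0,0,0],[0,0,0],[0,0,0],[0,0,0],[0,0,0],[0,0,0],[0,0,0],[0,0,0]]}'
python3 -m pendant '{"grip":[-1,-1,-1,-1],"linear":[[0,0,-20],[0,0,-30],[0,0,-30],[0,0,0]],"angular":[[0,0,0],[0,0,0],[0,0,0],[0,0,0]]}'
python3 - <<'E'
from h import *
go(648.4,-176.1,84,-7.8)
E
```

```text
t: 3.72
ee_pos: [457.8, -73.2, 6.6]
orientation: [3.14, -0.093, 0.003]
ft_force: [-0.4, -2.2, 7.7]
width: 21.9
grasp_force: 30.0
t: 4.05
ee_pos: [459.5, -73.3, 89.6]
orientation: [3.139, -0.093, 0.011]
ft_force: [2.0, 0.5, -4.5]
width: 21.9
grasp_force: 30.0
t=4.0 tcp=[459.5 -73.3  89.6] yaw=-3.38 tilt=0.40 shift=[194.6  91.5   7.1] n=7.0 turn=0.0771 n=1.0
```

```bash
python3 -m pendant '{"grip":[-1,-1,-1,-1,-1,-1,-1,-1,-1,-1,-1],"linear":[[20,9.4,0],[27,12.7,0],[28,13.1,1],[28,13.1,1],[28,13.1,1],[28,13.1,1],[20,9.4,0],[15.6,7.3,0],[0,0,0],[0,0,0],[0,0,0]],"angular":[[0,0,0],[0,0,0],[0,0,0],[0,0,0],[0,0,0],[0,0,0],[0,0,0],[0,0,0],[0,0,0.077],[0,0,0],[0,0,0]]}'
python3 - <<'E'
from h import *
go(648.4,-176.1,84,-7.8)
o=ctrl.get_obs();im=ctrl.get_image("wrist");c=cam("wrist",o);H,S,V=hsv(im)
print("held");shapes(im,c,(S<60)&(V>175),o["ee_pos"][2]+19.4,1000)
print("outl");shapes(im,c,(S<90)&(V<130),13,600)
save("w2",cv2.resize(im,(800,600)))
E
```

```text
t: 4.97
ee_pos: [644.2, -174.9, 79.7]
orientation: [-3.134, 0.211, 0.005]
ft_force: [-0.5, 0.6, -4.4]
width: 21.8
grasp_force: 30.0
t=5.0 tcp=[ 644.2 -174.9   79.7] yaw=-7.70 tilt=0.18 shift=[ 4.3  0.6 -4.3] n=1.0 turn=0.0018 n=1.0
held
[ 733.  -133.5] ang -98.1 len 40.0 wid 19.0 skew 1.6 px [123.  61.] 3117 
[ 724.6 -191.4] ang -99.9 len 29.9 wid 20.0 skew 0.8 px [268.  61.] 2688 
[ 720.7 -238.7] ang 91.5 len 42.2 wid 19.9 skew 2.0 px [380.  52.] 1867 
[ 684.5 -154.9] ang 176.5 len 21.6 wid 13.2 skew 0.0 px [193. 172.] 1356 
[ 600.9 -167.1] ang -4.1 len 23.6 wid 21.4 skew 0.2 px [247. 334.] 1689 
outl
[ 733.7 -188.3] ang 81.5 len 50.3 wid 28.5 skew 5.2 px [245.  62.] 1796 
[ 746.  -104.1] ang 81.7 len 50.7 wid 23.1 skew 4.0 px [113.  61.] 1762 
[ 722.  -273.2] ang -99.3 len 52.0 wid 24.8 skew 0.1 px [387.  63.] 2022 
[687.9 -98.2] ang -98.7 len 50.7 wid 46.9 skew 0.0 px [130. 150.] 3881 
[ 623.4 -170.5] ang -11.9 len 159.6 wid 93.6 skew 9.4 px [253. 212.] 16390 
[ 597.5 -266.8] ang -169.3 len 194.9 wid 172.8 skew 16.4 px [382. 262.] 20981 TOUCH
[ 624.9 -340.7] ang -7.5 len 105.5 wid 24.5 skew 1.9 px [487. 191.] 4608 TOUCH
[579.3 -55.4] ang -72.7 len 165.4 wid 145.6 skew 10.2 px [117. 292.] 17268 TOUCH
[ 494.6 -159.4] ang -97.7 len 428.1 wid 21.0 skew 0.4 px [256. 374.] 9322 TOUCH
```

View pics/w2.png

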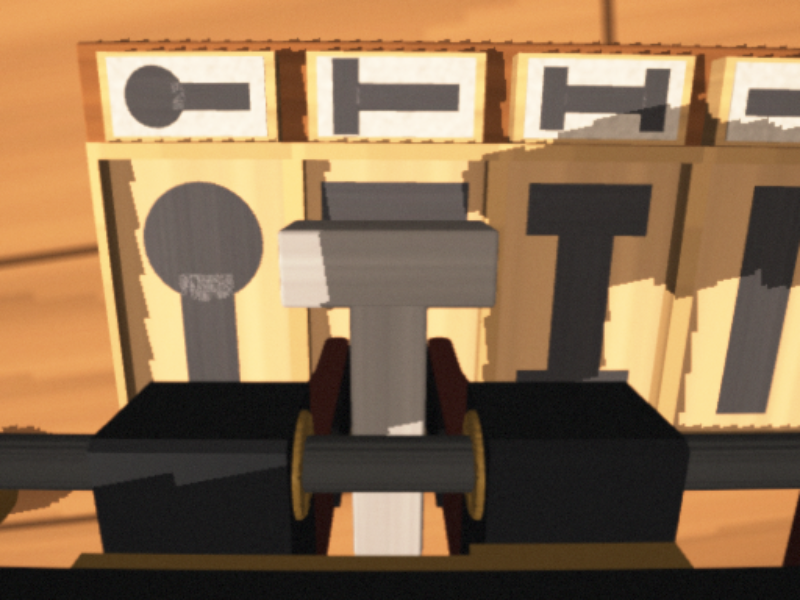

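The held tee is square in the fingers and the right way round, with its crosspiece's top face spanning (282–497, 233–307). Its painted outline is partly hidden behind it. I'll measure the in-hand offset from those edges.

Run:
```python
from h import *
o=ctrl.get_obs();c=cam("wrist",o);tz=o["ee_pos"][2]
R=Rot.from_rotvec(o["orientation"]).as_matrix()
for l in [(389,233),(389,307),(282,270),(497,270)]:
    X=pix2plane(c,np.array(l)*.64,tz+19.4)[0];print(np.round((R.T@(X-o["ee_pos"])),1))
X=pix2plane(c,np.array([(323,183),(468,183)])*.64,13);print(X)
go(648.4,-176.1,17,-7.8)
```

```text
[ 47.1  -1.2 -19.5]
[ 26.4  -1.2 -19.5]
[ 36.9 -30.6 -19.5]
[ 37.   28.4 -19.5]
[[ 703.76753813 -153.58995438   13.        ]
 [ 695.62621883 -214.26978749   13.        ]]
t=5.0 tcp=[ 644.2 -174.8   80. ] yaw=-7.68 tilt=0.17 shift=[ 4.5  0.8 63. ] n=2.0 turn=0.0021 n=1.0
```

```bash
python3 -m pendant '{"grip":[-1,-1,-1,-1,-1,-1],"linear":[[4.2,0.9,0],[4,0.8,20],[0,0,25],[0,0,10],[0,0,0],[0,0,0]],"angular":[[0,0,0],[0,0,0],[0,0,0],[0,0,0],[0,0,0],[0,0,0]]}'
python3 - <<'E'
from h import *
go(652.1,-177.6,19,-7.8)
E
```

```text
t: 5.52
ee_pos: [653.0, -177.9, 26.1]
orientation: [-3.134, 0.213, 0.003]
ft_force: [-0.4, 0.3, -3.8]
width: 22.0
grasp_force: 30.0
t=5.5 tcp=[ 653.  -177.9   26.1] yaw=-7.77 tilt=0.10 shift=[-0.9 -0.1  7.1] n=1.0 turn=0.0005 n=1.0
```

```bash
python3 -m pendant '{"grip":[-1,-1,-1,-1,-1],"linear":[[-0.9,0,3],[0,0,2],[0,0,1.5],[0,0,0],[0,0,0]],"angular":[[0,0,0],[0,0,0],[0,0,0],[0,0,0],[0,0,0]]}'
```

```text
t: 5.93
ee_pos: [652.9, -178.1, 20.4]
orientation: [3.134, -0.214, 0.001]
ft_force: [-0.9, 1.0, -4.4]
width: 22.1
grasp_force: 30.0
```

```bash
python3 -m pendant '{"grip":[-1,-1,-1,-1],"linear":[[-0.5,0,1],[0,0,0.7],[0,0,0],[0,0,0]],"angular":[[0,0,0],[0,0,0],[0,0,0],[0,0,0]]}'
```

```text
t: 6.27
ee_pos: [652.8, -178.1, 19.6]
orientation: [3.134, -0.214, 0.002]
ft_force: [-3.3, 1.0, 5.7]
width: 21.4
grasp_force: 30.0
```

Contact with the floor. Release and lift.

```bash
python3 -m pendant '{"grip":[-0.23,-0.23,-0.23,-0.23,-0.23,-0.23,-0.23,-0.23,-0.23],"linear":[[0,0,0],[0,0,0],[0,0,-20],[0,0,-30],[0,0,-30],[0,0,-30],[0,0,-30],[0,0,0],[0,0,0]],"angular":[[0,0,0],[0,0,0],[0,0,0],[0,0,0],[0,0,0],[0,0,0],[0,0,0],[0,0,0],[0,0,0]]}'
python3 - <<'E'
from h import *
go(482.9,36.2,130,119.1)
o=ctrl.get_obs();im=ctrl.get_image("wrist");c=cam("wrist",o);H,S,V=hsv(im);save("w3",cv2.resize(im,(800,600)))
im=ctrl.get_image("top");save("top2",cv2.resize(im,(800,600)));c=cam("top");H,S,V=hsv(im);print("top");shapes(im,c,(S<50)&(V>120),26,60)
E
```

```text
t: 7.02
ee_pos: [653.8, -178.4, 160.7]
orientation: [3.133, -0.214, 0.008]
ft_force: [-0.3, 0.4, -0.3]
width: 33.6
grasp_force: 0.0
t=7.0 tcp=[ 653.8 -178.4  160.7] yaw=-7.80 tilt=0.28 shift=[-198.6 -189.5   29.6] n=8.0 turn=-2.2149 n=19.0
top
[1249.5 -570.8] ang 87.4 len 269.4 wid 34.3 skew 31.2 px [368.   2.] 345 TOUCH
[ 847.  -291.9] ang -112.0 len 106.3 wid 52.2 skew 4.7 px [317. 113.] 358 
[ 604.6 -524.4] ang 64.5 len 135.3 wid 93.8 skew 12.1 px [394. 176.] 657 
[ 602.2 -797.2] ang -126.3 len 125.4 wid 71.6 skew 4.0 px [480. 170.] 457 
[483.   32.9] ang -60.3 len 100.7 wid 46.4 skew 7.6 px [230. 230.] 299 
[363.6 547.6] ang 127.0 len 66.8 wid 24.1 skew 1.3 px [ 64. 287.] 138 
[158.3 343.2] ang -116.5 len 153.1 wid 130.8 skew 1.6 px [134. 351.] 1670 
[115.2 202.9] ang 70.0 len 138.8 wid 118.6 skew 1.2 px [181. 362.] 1642 
[ 54.3 -68.3] ang 76.9 len 380.9 wid 92.3 skew 53.4 px [258. 372.] 2177
```

View pics/w3.png

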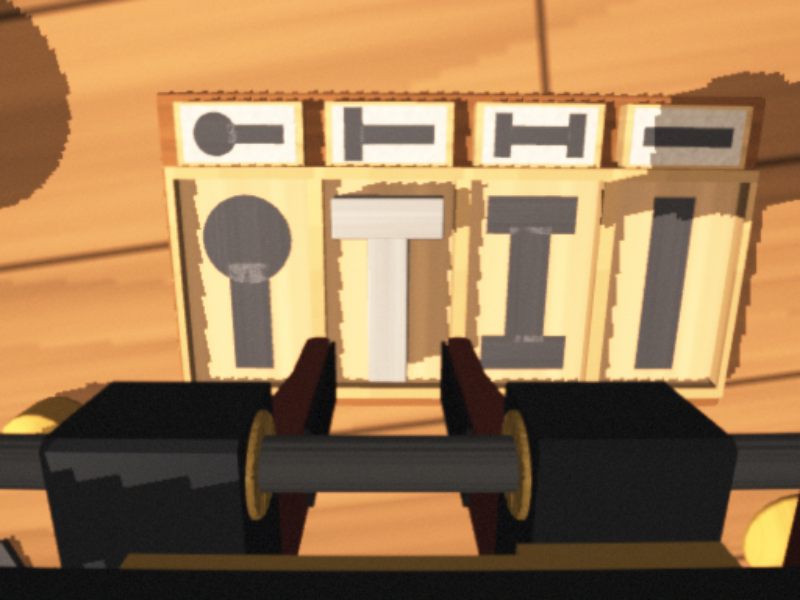

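The tee lies flat and covers its outline: its top face spans (332–443, 197–381). All four bays are fully visible, so I'll measure the outlines here.

Run:
```python
from h import *
im=cv2.imread("pics/w3.png")[:,:,::-1].copy();im=cv2.resize(im,(512,384),interpolation=cv2.INTER_AREA)
c=cam("wrist");H,S,V=hsv(im);row=np.arange(384)[:,None]
print("tee");shapes(im,c,(S<60)&(V>175)&(row>122),39,800)
print("outl");m=((S<95)&(V<150)&(row>118)&(row<244)).astype(np.uint8);shapes(im,c,cv2.morphologyEx(m,cv2.MORPH_CLOSE,np.ones((9,9),np.uint8)),13,800)
```

```text
tee
[ 647.2 -174.9] ang -7.9 len 101.6 wid 58.2 skew 13.1 px [247. 171.] 4085 
outl
[656.6 -94.1] ang -8.2 len 102.8 wid 49.5 skew 9.2 px [159. 172.] 3679 
[ 634.1 -256.5] ang -8.1 len 103.9 wid 50.7 skew 2.5 px [337. 179.] 3986 
[ 622.5 -337.8] ang -7.8 len 103.4 wid 22.9 skew 2.0 px [425. 180.] 2608
```

```bash
python3 -m pendant '{"grip":[0.15,0.15,0.15,0.15,0.15,0.15,0.15,0.15,0.15],"linear":[[-20,-19,0],[-26,-25,0],[-26,-25,0],[-26,-25,0],[-26,-25,0],[-26,-25,0],[-26,-25,0],[-22,-20,0],[0,0,0]],"angular":[[0,0,0],[0,0,0],[0,0,0],[0,0,0],[0,0,0],[0,0,0],[0,0,0],[0,0,0],[0,0,-0.11]]}'
python3 -m pendant '{"grip":[0.15,0.15,0.15,0.15,0.15,0.15,0.15,0.15,0.15,0.15],"linear":[[0,0,0],[0,0,0],[0,0,0],[0,0,0],[0,0,0],[0,0,0],[0,0,0],[0,0,0],[0,0,0],[0,0,0]],"angular":[[0,0,-0.12],[0,0,-0.12],[0,0,-0.12],[0,0,-0.12],[0,0,-0.12],[0,0,-0.12],[0,0,-0.12],[0,0,-0.12],[0,0,-0.12],[0,0,-0.12]]}'
python3 -m pendant '{"grip":[0.15,0.15,0.15,0.15,0.15,0.15,0.15,0.15,0.15,0.15],"linear":[[0,0,20],[0,0,20],[0,0,20],[0,0,10],[0,0,0],[0,0,0],[0,0,0],[0,0,0],[0,0,0],[0,0,0]],"angular":[[0,0,-0.12],[0,0,-0.12],[0,0,-0.12],[0,0,-0.12],[0,0,-0.12],[0,0,-0.12],[0,0,-0.12],[0,0,-0.063],[0,0,0],[0,0,0]]}'
python3 - <<'E'
from h import *
go(482.9,36.4,4,119.3)
o=ctrl.get_obs();im=ctrl.get_image("wrist");c=cam("wrist",o);H,S,V=hsv(im);shapes(im,c,(S<60)&(V>175),26,500);save("w4",cv2.resize(im,(800,600)))
E
```

```text
t: 7.87
ee_pos: [476.3, 38.8, 156.2]
orientation: [-3.141, 0.04, 0.011]
ft_force: [0.4, 0.1, -1.1]
width: 50.7
grasp_force: 0.0
t: 8.7
ee_pos: [480.5, 36.1, 156.6]
orientation: [-2.609, -1.747, 0.004]
ft_force: [-0.2, -0.0, 0.6]
width: 50.4
grasp_force: 0.0
t: 9.53
ee_pos: [480.8, 36.1, 87.2]
orientation: [-1.597, -2.703, 0.002]
ft_force: [-0.4, 0.5, 0.9]
width: 50.4
grasp_force: 0.0
t=9.5 tcp=[480.8  36.1  87.2] yaw=118.86 tilt=0.14 shift=[-0.9  2.2 83.1] n=3.0 turn=-0.0076 n=1.0
[482.7  36.6] ang -61.1 len 104.1 wid 47.4 skew 4.9 px [250. 210.] 6169
```

```bash
python3 -m pendant '{"grip":[0.15,0.15,0.15,0.15,0.15,-1,-1,-1,-1,-1],"linear":[[-0.6,2,20],[0,0,25],[0,0,25],[0,0,10],[0,0,2],[0,0,0],[0,0,0],[0,0,0],[0,0,0],[0,0,0]],"angular":[[0,0,0],[0,0,0],[0,0,0],[0,0,0],[0,0,0],[0,0,0],[0,0,0],[0,0,0],[0,0,0],[0,0,0]]}'
python3 -c "
from h import *
go(482.8,36.5,90,172)"
python3 -m pendant '{"grip":[-1,-1,-1,-1,-1,-1],"linear":[[0,0,-15],[0,0,-25],[0,0,-25],[0,0,-22],[0,0,0],[0,0,0]],"angular":[[0,0,0],[0,0,0],[0,0,0],[0,0,0],[0,0,0],[0,0,0]]}'
python3 -c "
from h import *
go(658.5,-94.2,90,172.1)"
```

```text
t: 10.42
ee_pos: [483.4, 36.8, 7.0]
orientation: [-1.595, -2.706, -0.0]
ft_force: [-4.7, 1.5, 2.8]
width: 21.7
grasp_force: 35.8
t=10.4 tcp=[483.4  36.8   7. ] yaw=118.97 tilt=0.02 shift=[  0.   -0.7 -83. ] n=3.0 turn=-0.9255 n=8.0
t: 10.92
ee_pos: [484.7, 36.7, 94.0]
orientation: [1.593, 2.704, 0.003]
ft_force: [-0.3, -0.3, -7.3]
width: 21.8
grasp_force: 35.7
t=10.9 tcp=[484.7  36.7  94. ] yaw=118.99 tilt=0.19 shift=[-198.7   88.6    4.6] n=7.0 turn=-0.9269 n=8.0
```

```bash
python3 -m pendant '{"grip":[-1,-1,-1,-1,-1,-1,-1,-1],"linear":[[-20,8.9,0],[-26,11.6,0],[-28,12.5,0],[-28,12.5,0],[-28,12.5,0],[-28,12.5,0],[-22,9.8,0],[-18.7,8.3,0]],"angular":[[0,0,0],[0,0,0],[0,0,0],[0,0,0],[0,0,0],[0,0,0],[0,0,0],[0,0,0]]}'
python3 -m pendant '{"grip":[-1,-1,-1,-1,-1,-1,-1,-1,-1,-1,-1],"linear":[[0,0,0],[0,0,0],[0,0,0],[0,0,0],[0,0,0],[0,0,0],[0,0,0],[0,0,0],[0,0,0],[0,0,0],[0,0,0]],"angular":[[0,0,-0.09],[0,0,-0.12],[0,0,-0.12],[0,0,-0.12],[0,0,-0.12],[0,0,-0.12],[0,0,-0.12],[0,0,-0.117],[0,0,0],[0,0,0],[0,0,0]]}'
python3 -c "
from h import *
go(658.5,-94.2,26,172.1)"
```

```text
t: 11.58
ee_pos: [657.7, -95.5, 90.2]
orientation: [-1.594, -2.704, 0.002]
ft_force: [-0.3, 0.4, -6.6]
width: 22.0
grasp_force: 35.7
t: 12.5
ee_pos: [656.7, -94.1, 91.6]
orientation: [-0.221, -3.132, -0.0]
ft_force: [-0.3, 0.4, -6.3]
width: 22.2
grasp_force: 35.7
t=12.5 tcp=[656.7 -94.1  91.6] yaw=171.91 tilt=0.13 shift=[-1.9  0.2 65.6] n=2.0 turn=-0.0033 n=1.0
```

```bash
python3 -m pendant '{"grip":[-1,-1,-1,-1,-1,-1,-1],"linear":[[-1.2,0.2,15],[0,0,25],[0,0,18],[0,0,5],[0,0,0],[0,0,0],[0,0,0]],"angular":[[0,0,-0.003],[0,0,0],[0,0,0],[0,0,0],[0,0,0],[0,0,0],[0,0,0]]}'
python3 -c "
from h import *
go(658.5,-94.2,20,172.1)"
```

```text
t: 13.08
ee_pos: [659.8, -94.4, 31.2]
orientation: [0.212, 3.133, -0.0]
ft_force: [0.0, -0.1, -5.3]
width: 22.0
grasp_force: 35.7
t=13.1 tcp=[659.8 -94.4  31.2] yaw=172.26 tilt=0.11 shift=[ 1.3 -0.  11.2] n=1.0 turn=0.0027 n=1.0
```

```bash
python3 -m pendant '{"grip":[-1,-1,-1,-1,-1,-1],"linear":[[1.3,0,4],[0,0,4],[0,0,1.5],[0,0,1],[0,0,0],[0,0,0]],"angular":[[0,0,0],[0,0,0],[0,0,0],[0,0,0],[0,0,0],[0,0,0]]}'
```

```text
t: 13.58
ee_pos: [657.5, -94.1, 20.0]
orientation: [-0.212, -3.134, 0.0]
ft_force: [-1.8, -0.3, -3.5]
width: 21.8
grasp_force: 35.7
```

```bash
python3 -m pendant '{"grip":[-1,-1,-1,-0.23,-0.23,-0.23,-0.23,-0.23,-0.23,-0.23],"linear":[[0,0,0.8],[0,0,0.4],[0,0,0],[0,0,0],[0,0,0],[0,0,-20],[0,0,-30],[0,0,-30],[0,0,0],[0,0,0]],"angular":[[0,0,0],[0,0,0],[0,0,0],[0,0,0],[0,0,0],[0,0,0],[0,0,0],[0,0,0],[0,0,0],[0,0,0]]}'
python3 -c "
from h import *
go(418,-214.5,90,114.5)"
```

```text
t: 14.42
ee_pos: [659.8, -94.4, 101.2]
orientation: [0.211, 3.128, -0.001]
ft_force: [0.7, 0.8, -0.3]
width: 33.5
grasp_force: 0.0
t=14.4 tcp=[659.8 -94.4 101.2] yaw=172.28 tilt=0.34 shift=[ 223.6 -151.5    9.8] n=8.0 turn=1.0084 n=9.0
```

```bash
python3 -m pendant '{"grip":[0.15,0.15,0.15,0.15,0.15,0.15,0.15,0.15,0.15],"linear":[[20,-13.6,0],[25,-16.9,0],[28,-19,0],[28,-19,0],[28,-19,0],[28,-19,0],[28,-19,0],[21,-14.2,0],[17.6,-11.8,0]],"angular":[[0,0,0],[0,0,0],[0,0,0],[0,0,0],[0,0,0],[0,0,0],[0,0,0],[0,0,0],[0,0,0]]}'
python3 -m pendant '{"grip":[0.15,0.15,0.15,0.15,0.15,0.15,0.15,0.15,0.15,0.15,0.15,0.15],"linear":[[0,0,0],[0,0,0],[0,0,0],[0,0,0],[0,0,0],[0,0,0],[0,0,0],[0,0,0],[0,0,0],[0,0,0],[0,0,0],[0,0,0]],"angular":[[0,0,0.1],[0,0,0.115],[0,0,0.115],[0,0,0.115],[0,0,0.115],[0,0,0.115],[0,0,0.115],[0,0,0.115],[0,0,0.103],[0,0,0],[0,0,0],[0,0,0]]}'
python3 - <<'E'
from h import *
go(417.5,-214.5,4,114.5)
o=ctrl.get_obs();im=ctrl.get_image("wrist");c=cam("wrist",o);H,S,V=hsv(im);shapes(im,c,(S<60)&(V>175),26,500);save("w5",cv2.resize(im,(800,600)))
im=ctrl.get_image("top");save("top3",cv2.resize(im,(800,600),interpolation=cv2.INTER_CUBIC))
E
```

```text
t: 15.17
ee_pos: [413.1, -214.3, 97.6]
orientation: [-0.213, -3.133, -0.001]
ft_force: [0.4, -0.7, -0.0]
width: 50.3
grasp_force: 0.0
t: 16.17
ee_pos: [415.3, -214.0, 98.1]
orientation: [-1.695, -2.645, 0.0]
ft_force: [0.2, 0.1, -0.1]
width: 50.3
grasp_force: 0.0
t=16.2 tcp=[ 415.3 -214.    98.1] yaw=114.70 tilt=0.04 shift=[-1.4  1.8 94.1] n=3.0 turn=0.0034 n=1.0
[ 416.  -213.5] ang 114.3 len 104.0 wid 20.8 skew 2.5 px [248. 194.] 4067 
[ 328.3 -280.7] ang -148.3 len 55.3 wid 25.0 skew 0.4 px [101. 229.] 1831
```

View pics/top3.png

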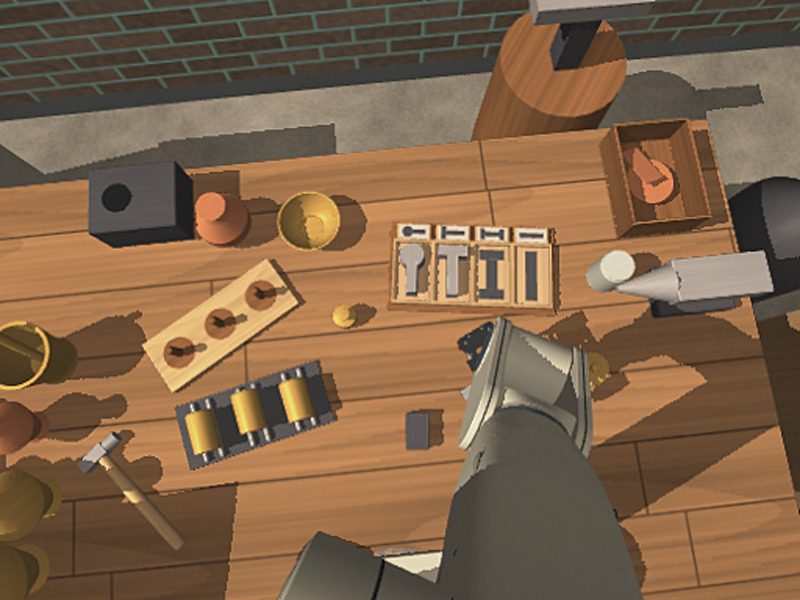

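The disc (411,268) and tee (453,268) lie on their outlines, and the arm hovers over the bar.

```bash
python3 -m pendant '{"grip":[0.15,0.15,0.15,0.15,0.15,-1,-1,-1,-1,-1],"linear":[[0.2,0.8,20],[0,0,30],[0,0,30],[0,0,12],[0,0,1],[0,0,0],[0,0,0],[0,0,0],[0,0,0],[0,0,0]],"angular":[[0,0,0.003],[0,0,0],[0,0,0],[0,0,0],[0,0,0],[0,0,0],[0,0,0],[0,0,0],[0,0,0],[0,0,0]]}'
python3 -m pendant '{"grip":[-1,-1,-1,-1,-1,-1],"linear":[[0,0,-15],[0,0,-25],[0,0,-25],[0,0,-18],[0,0,0],[0,0,0]],"angular":[[0,0,0],[0,0,0],[0,0,0],[0,0,0],[0,0,0],[0,0,0]]}'
python3 -c "
from h import *
go(624,-339,90,172.1)"
```

```text
t: 17.1
ee_pos: [416.5, -213.9, 6.5]
orientation: [1.702, 2.639, -0.0]
ft_force: [-2.6, -1.5, 3.6]
width: 21.3
grasp_force: 30.0
t: 17.6
ee_pos: [416.6, -213.8, 89.2]
orientation: [1.702, 2.638, 0.0]
ft_force: [-0.4, -0.6, -4.5]
width: 21.8
grasp_force: 30.0
t=17.6 tcp=[ 416.6 -213.8   89.2] yaw=114.35 tilt=0.13 shift=[-199.6  137.3   -0.3] n=7.0 turn=-1.0079 n=9.0
```

```bash
python3 -m pendant '{"grip":[-1,-1,-1,-1,-1,-1,-1,-1,-1],"linear":[[-17,11.7,0],[-25,17.2,0],[-28,19.3,0],[-28,19.3,0],[-28,19.3,0],[-28,19.3,0],[-24,16.5,0],[-15,10.3,0],[-6.6,4.4,0]],"angular":[[0,0,0],[0,0,0],[0,0,0],[0,0,0],[0,0,0],[0,0,0],[0,0,0],[0,0,0],[0,0,0]]}'
python3 -m pendant '{"grip":[-1,-1,-1,-1,-1,-1,-1,-1,-1,-1,-1,-1],"linear":[[0,0,0],[0,0,0],[0,0,0],[0,0,0],[0,0,0],[0,0,0],[0,0,0],[0,0,0],[0,0,0],[0,0,0],[0,0,0],[0,0,0]],"angular":[[0,0,-0.1],[0,0,-0.115],[0,0,-0.115],[0,0,-0.115],[0,0,-0.115],[0,0,-0.115],[0,0,-0.115],[0,0,-0.115],[0,0,-0.103],[0,0,0],[0,0,0],[0,0,0]]}'
python3 -c "
from h import *
go(624,-339,30,172.1)"
```

```text
t: 18.35
ee_pos: [624.7, -339.6, 85.7]
orientation: [-1.702, -2.639, 0.0]
ft_force: [-0.1, 0.3, -5.4]
width: 21.4
grasp_force: 30.0
t: 19.35
ee_pos: [622.7, -338.3, 87.3]
orientation: [-0.221, -3.132, -0.001]
ft_force: [0.7, 0.0, -3.8]
width: 22.1
grasp_force: 30.0
t=19.4 tcp=[ 622.7 -338.3   87.3] yaw=171.93 tilt=0.12 shift=[-1.5 -0.5 57.3] n=2.0 turn=-0.0029 n=1.0
```

```bash
python3 -m pendant '{"grip":[-1,-1,-1,-1,-1,-1,-1,-1],"linear":[[-0.8,0.8,20],[0,0,25],[0,0,15],[0,0,3],[0,0,1],[0,0,0],[0,0,0],[0,0,0]],"angular":[[0,0,-0.003],[0,0,0],[0,0,0],[0,0,0],[0,0,0],[0,0,0],[0,0,0],[0,0,0]]}'
python3 -c "
from h import *
go(624,-339,19.5,172.1)"
```

```text
t: 20.02
ee_pos: [625.4, -338.7, 26.0]
orientation: [0.212, 3.132, -0.002]
ft_force: [1.0, 0.1, -4.7]
width: 21.9
grasp_force: 30.0
t=20.0 tcp=[ 625.4 -338.7   26. ] yaw=172.26 tilt=0.13 shift=[ 1.3 -0.5  6.5] n=1.0 turn=0.0028 n=1.0
```

```bash
python3 -m pendant '{"grip":[-1,-1,-1,-1,-1,-1],"linear":[[1.2,0.3,3],[0,0,2],[0,0,1.4],[0,0,0.6],[0,0,0],[0,0,0]],"angular":[[0,0,0],[0,0,0],[0,0,0],[0,0,0],[0,0,0],[0,0,0]]}'
```

```text
t: 20.52
ee_pos: [623.5, -337.8, 19.6]
orientation: [0.212, 3.134, -0.0]
ft_force: [-5.4, 1.8, 10.4]
width: 21.6
grasp_force: 30.0
```

```bash
python3 -m pendant '{"grip":[-0.23,-0.23,-0.23,-0.23,-0.23,-0.23,-0.23],"linear":[[0,0,0],[0,0,0],[0,0,-20],[0,0,-30],[0,0,-30],[0,0,0],[0,0,0]],"angular":[[0,0,0],[0,0,0],[0,0,0],[0,0,0],[0,0,0],[0,0,0],[0,0,0]]}'
python3 -c "
from h import *
go(348.6,-323.2,100,119.4)"
```

```text
t: 21.1
ee_pos: [625.0, -338.6, 100.2]
orientation: [0.211, 3.13, -0.003]
ft_force: [-0.1, -0.0, 0.0]
width: 33.9
grasp_force: 0.0
t=21.1 tcp=[ 625.  -338.6  100.2] yaw=172.28 tilt=0.29 shift=[276.  -21.9  -1.1] n=8.0 turn=0.9229 n=8.0
```

```bash
python3 -m pendant '{"grip":[0.15,0.15,0.15,0.15,0.15,0.15,0.15,0.15,0.15,0.15],"linear":[[20,-1.6,0],[28,-2.2,0],[33,-2.6,0],[35,-2.8,0],[35,-2.8,0],[35,-2.8,0],[33,-2.6,0],[28,-2.2,0],[18,-1.4,0],[11,-0.9,0]],"angular":[[0,0,0],[0,0,0],[0,0,0],[0,0,0],[0,0,0],[0,0,0],[0,0,0],[0,0,0],[0,0,0],[0,0,0]]}'
python3 -m pendant '{"grip":[0.15,0.15,0.15,0.15,0.15,0.15,0.15,0.15,0.15,0.15,0.15,0.15],"linear":[[0,0,0],[0,0,0],[0,0,0],[0,0,0],[0,0,0],[0,0,0],[0,0,0],[0,0,0],[0,0,0],[0,0,0],[0,0,0],[0,0,0]],"angular":[[0,0,0.1],[0,0,0.115],[0,0,0.115],[0,0,0.115],[0,0,0.115],[0,0,0.115],[0,0,0.115],[0,0,0.09],[0,0,0.043],[0,0,0],[0,0,0],[0,0,0]]}'
python3 - <<'E'
from h import *
go(348.6,-323.2,4,119.4)
o=ctrl.get_obs();im=ctrl.get_image("wrist");c=cam("wrist",o);H,S,V=hsv(im);shapes(im,c,(S<60)&(V>175),26,500);save("w6",cv2.resize(im,(800,600)))
E
```

```text
t: 21.93
ee_pos: [344.2, -321.1, 96.6]
orientation: [-0.213, -3.132, -0.003]
ft_force: [0.1, 0.8, -0.1]
width: 50.4
grasp_force: 0.0
t: 22.93
ee_pos: [347.0, -322.3, 97.3]
orientation: [-1.583, -2.713, -0.0]
ft_force: [0.5, 0.4, -0.4]
width: 50.4
grasp_force: 0.0
t=22.9 tcp=[ 347.  -322.3   97.3] yaw=119.49 tilt=0.02 shift=[-1.6  0.9 93.3] n=3.0 turn=0.0015 n=1.0
[ 347.8 -321.4] ang 120.2 len 104.4 wid 49.0 skew 2.3 px [248. 194.] 6567
```

```bash
python3 -m pendant '{"grip":[0.15,0.15,0.15,0.15,0.15,-1,-1,-1,-1,-1],"linear":[[0.4,1,20],[0,0,30],[0,0,30],[0,0,11],[0,0,1],[0,0,0],[0,0,0],[0,0,0],[0,0,0],[0,0,0]],"angular":[[0,0,-0.009],[0,0,0],[0,0,0],[0,0,0],[0,0,0],[0,0,0],[0,0,0],[0,0,0],[0,0,0],[0,0,0]]}'
python3 -m pendant '{"grip":[-1,-1,-1,-1,-1,-1],"linear":[[0,0,-15],[0,0,-25],[0,0,-25],[0,0,-18],[0,0,0],[0,0,0]],"angular":[[0,0,0],[0,0,0],[0,0,0],[0,0,0],[0,0,0],[0,0,0]]}'
python3 -c "
from h import *
go(635.5,-257.4,90,172.1)"
```

```text
t: 23.82
ee_pos: [348.0, -322.1, 6.7]
orientation: [1.571, 2.718, -0.001]
ft_force: [-1.8, 0.4, 5.7]
width: 21.3
grasp_force: 30.0
t: 24.32
ee_pos: [347.7, -321.5, 89.0]
orientation: [1.572, 2.718, -0.001]
ft_force: [-0.5, -0.8, -8.4]
width: 21.8
grasp_force: 30.0
t=24.3 tcp=[ 347.7 -321.5   89. ] yaw=119.91 tilt=0.09 shift=[-87.9 281.4  -0.8] n=9.0 turn=-0.9109 n=8.0
```

```bash
python3 -m pendant '{"grip":[-1,-1,-1,-1,-1,-1,-1,-1,-1,-1,-1],"linear":[[-6,19.2,0],[-8.5,27.2,0],[-10,32,0],[-10.5,33.6,0],[-10.5,33.6,0],[-10.5,33.6,0],[-10.5,33.6,0],[-10,32,0],[-6,19.2,0],[-5,16,0],[-0.5,1.4,0]],"angular":[[0,0,0],[0,0,0],[0,0,0],[0,0,0],[0,0,0],[0,0,0],[0,0,0],[0,0,0],[0,0,0],[0,0,0],[0,0,0]]}'
python3 -m pendant '{"grip":[-1,-1,-1,-1,-1,-1,-1,-1,-1,-1,-1,-1],"linear":[[0,0,0],[0,0,0],[0,0,0],[0,0,0],[0,0,0],[0,0,0],[0,0,0],[0,0,0],[0,0,0],[0,0,0],[0,0,0],[0,0,0]],"angular":[[0,0,-0.1],[0,0,-0.115],[0,0,-0.115],[0,0,-0.115],[0,0,-0.115],[0,0,-0.115],[0,0,-0.115],[0,0,-0.09],[0,0,-0.031],[0,0,0],[0,0,0],[0,0,0]]}'
python3 -c "
from h import *
go(635.5,-257.4,30,172.1)"
```

```text
t: 25.23
ee_pos: [637.2, -255.8, 85.5]
orientation: [-1.57, -2.72, -0.001]
ft_force: [0.8, -0.3, -7.6]
width: 21.8
grasp_force: 30.0
t: 26.23
ee_pos: [634.4, -257.2, 87.1]
orientation: [-0.218, -3.132, -0.001]
ft_force: [0.4, 0.4, -7.4]
width: 21.6
grasp_force: 30.0
t=26.2 tcp=[ 634.4 -257.2   87.1] yaw=172.02 tilt=0.13 shift=[-1.3 -0.1 57.1] n=2.0 turn=-0.0013 n=1.0
```

```bash
python3 -m pendant '{"grip":[-1,-1,-1,-1,-1,-1,-1,-1],"linear":[[-0.5,0,20],[0,0,25],[0,0,15],[0,0,3],[0,0,1],[0,0,0],[0,0,0],[0,0,0]],"angular":[[0,0,0],[0,0,0],[0,0,0],[0,0,0],[0,0,0],[0,0,0],[0,0,0],[0,0,0]]}'
python3 -m pendant '{"grip":[-1,-1,-1,-1,-1,-1],"linear":[[0.5,0,3],[0,0,2],[0,0,1.2],[0,0,0.4],[0,0,0],[0,0,0]],"angular":[[0,0,0],[0,0,0],[0,0,0],[0,0,0],[0,0,0],[0,0,0]]}'
python3 -c "
from h import *
go(635.5,-257.4,19.5,172.1)"
```

```text
t: 26.9
ee_pos: [636.9, -257.9, 26.0]
orientation: [0.216, 3.132, -0.001]
ft_force: [0.7, -0.0, -7.2]
width: 21.9
grasp_force: 30.0
t: 27.4
ee_pos: [635.7, -257.6, 19.7]
orientation: [0.216, 3.133, -0.0]
ft_force: [-3.7, 2.0, 4.6]
width: 22.1
grasp_force: 30.0
t=27.4 tcp=[ 635.7 -257.6   19.7] yaw=172.11 tilt=0.05 shift=[0.3 0.1 0.2] n=1.0 turn=0.0001 n=1.0
```

```bash
cat >> h.py <<'E'
def log():
    o=ctrl.get_obs();R=Rot.from_rotvec(o["orientation"]).as_matrix()
    open("kin.txt","a").write(" ".join("%.5f"%v for v in [*o["qpos"],*o["ee_pos"],*R.ravel()])+"\n")
E
python3 -c "from h import *;log()"
python3 -m pendant '{"grip":[-0.23,-0.23,-0.23,-0.23,-0.23,-0.23,-0.23,-0.23],"linear":[[0,0,0],[0,0,0],[0,0,-20],[0,0,-30],[0,0,-30],[0,0,-30],[0,0,0],[0,0,0]],"angular":[[0,0,0],[0,0,0],[0,0,0],[0,0,0],[0,0,0],[0,0,0],[0,0,0],[0,0,0]]}'
python3 -c "
from h import *
log();go(480,250,200,0)"
```

```text
t: 28.07
ee_pos: [637.2, -258.2, 130.7]
orientation: [0.216, 3.129, -0.003]
ft_force: [0.2, 0.3, -0.3]
width: 33.9
grasp_force: 0.0
t=28.1 tcp=[ 637.2 -258.2  130.7] yaw=172.10 tilt=0.32 shift=[225.1 481.7 -71.2] n=16.0 turn=3.0038 n=26.0
```

```bash
python3 -m pendant '{"grip":[1,1,1,1,1,1,1,1,1,1,1,1],"linear":[[10,17.6,-20],[16,28.2,-20],[16.5,29.1,-20],[17,30,-20],[17,30,-20],[17,30,-20],[17,30,-20],[17,30,-20],[17,30,-9],[17,30,0],[17,30,0],[17,30,0]],"angular":[[0,0,0],[0,0,0],[0,0,0],[0,0,0],[0,0,0],[0,0,0],[0,0,0],[0,0,0],[0,0,0],[0,0,0],[0,0,0],[0,0,0]]}'
python3 -m pendant '{"grip":[1,1,1,1,1,1,1,1,1,1,1,1],"linear":[[17,30,0],[17,30,0],[17,30,0],[14,24,0],[8,14,0],[0,0,0],[0,0,0],[0,0,0],[0,0,0],[0,0,0],[0,0,0],[0,0,0]],"angular":[[0,0,0],[0,0,0],[0,0,0],[0,0,0],[0,0,0],[0,0,0.1],[0,0,0.12],[0,0,0.12],[0,0,0.12],[0,0,0.12],[0,0,0.12],[0,0,0.12]]}'
python3 -m pendant '{"grip":[1,1,1,1,1,1,1,1,1,1,1,1],"linear":[[0,0,0],[0,0,0],[0,0,0],[0,0,0],[0,0,0],[0,0,0],[0,0,0],[0,0,0],[0,0,0],[0,0,0],[0,0,0],[0,0,0]],"angular":[[0,0,0.12],[0,0,0.12],[0,0,0.12],[0,0,0.12],[0,0,0.12],[0,0,0.12],[0,0,0.12],[0,0,0.12],[0,0,0.12],[0,0,0.12],[0,0,0.12],[0,0,0.12]]}'
python3 -m pendant '{"grip":[1,1,1,1,1,1],"linear":[[0,0,0],[0,0,0],[0,0,0],[0,0,0],[0,0,0],[0,0,0]],"angular":[[0,0,0.12],[0,0,0.12],[0,0,0.12],[0,0,0],[0,0,0],[0,0,0]]}'
python3 - <<'E'
from h import *
import pickle
log();go(440,240,300,20)
o=ctrl.get_obs();im=ctrl.get_image("wrist");c=cam("wrist",o);np.save("pics/w7.npy",im);pickle.dump(c,open("pics/w7.pkl","wb"));save("w7",cv2.resize(im,(800,600),interpolation=cv2.INTER_CUBIC))
im=ctrl.get_image("top");save("top4",cv2.resize(im,(800,600),interpolation=cv2.INTER_CUBIC)[180:380,330:630])
E
```

```text
t: 29.07
ee_pos: [487.9, 112.4, 296.1]
orientation: [-0.217, -3.133, 0.0]
ft_force: [0.7, 0.3, -0.1]
width: 87.4
grasp_force: 0.0
t: 30.07
ee_pos: [433.9, 247.7, 295.5]
orientation: [-1.455, -2.783, 0.003]
ft_force: [-0.2, -0.5, -0.2]
width: 87.8
grasp_force: 0.0
t: 31.07
ee_pos: [434.0, 247.6, 295.6]
orientation: [2.93, 1.133, -0.003]
ft_force: [-0.4, 0.0, 0.4]
width: 87.6
grasp_force: 0.0
t: 31.57
ee_pos: [434.2, 247.8, 296.3]
orientation: [3.083, 0.604, -0.002]
ft_force: [0.2, -0.2, 0.4]
width: 88.3
grasp_force: 0.0
t=31.6 tcp=[434.2 247.8 296.3] yaw=22.19 tilt=0.06 shift=[ 2.4  9.4 -3.7] n=1.0 turn=0.0382 n=1.0
```

View pics/w7.png

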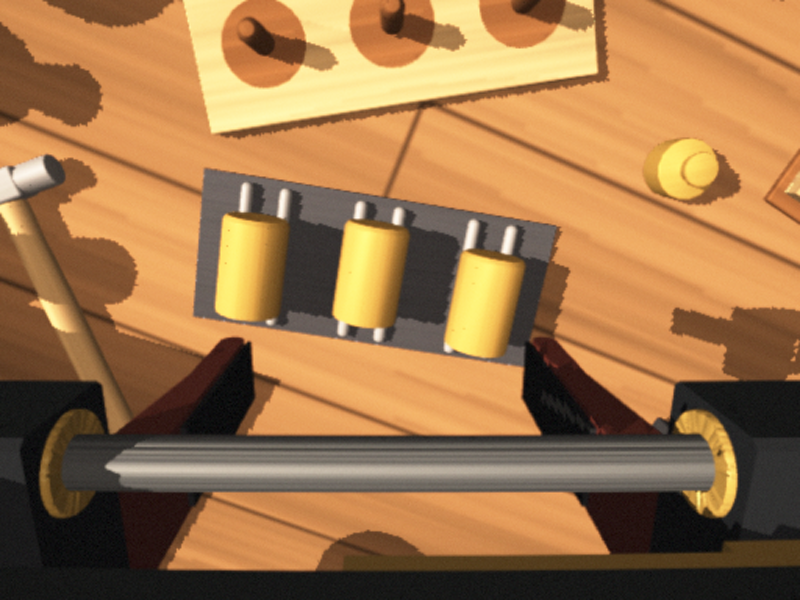

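View pics/top4.png

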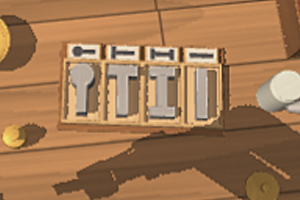

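The wrist view shows three cups at (252,267), (371,273) and (487,303) with their mouth ends towards the robot. The pegs stand on brown discs near (263,43), (391,25) and (520,5). The top crop shows all four stakes on their outlines.

```bash
python3 -m pendant '{"grip":[1,1,1,1,1,1,1],"linear":[[25,0,0],[35,0,0],[35,0,0],[20,0,0],[0,0,0],[0,0,0],[0,0,0]],"angular":[[0,0,0],[0,0,0],[0,0,0],[0,0,0],[0,0,0],[0,0,0],[0,0,0]]}'
python3 - <<'E'
from h import *
import pickle
c=pickle.load(open("pics/w7.pkl","rb"));im=np.load("pics/w7.npy");H,S,V=hsv(im);row=np.arange(384)[:,None]
print("cups");shapes(im,c,(H>18)&(H<32)&(S>130)&(row>120)&(row<240),50,1000)
log();o=ctrl.get_obs();im=ctrl.get_image("wrist");c=cam("wrist",o);np.save("pics/w8.npy",im);pickle.dump(c,open("pics/w8.pkl","wb"));save("w8",cv2.resize(im,(800,600),interpolation=cv2.INTER_CUBIC))
H,S,V=hsv(im);print(H[60:200:10,170:330:20]);
print("discs");shapes(im,c,(H<13)&(S>130)&(V<190),14,800)
E
```

```text
t: 32.25
ee_pos: [540.0, 290.5, 296.5]
orientation: [3.083, 0.6, -0.002]
ft_force: [-0.2, 0.2, -0.3]
width: 87.6
grasp_force: 0.0
cups
[373.2 351.6] ang 13.1 len 81.1 wid 30.2 skew 0.6 px [152. 171.] 1517 
[404.6 260.5] ang -166.6 len 81.2 wid 34.9 skew 0.6 px [231. 177.] 1515 
[416.8 165.7] ang 14.7 len 82.1 wid 42.1 skew 0.3 px [305. 195.] 1863 
[[14 14 13 14 14 21 21 23]
 [14 15 24 23 24 24 23 23]
 [23 23 24 24 24 24 24 19]
 [24 24 24 23 13 21 20 13]
 [12 23 23 13 12 12 22 12]
 [12 12 22 13 13 11 22 12]
 [12 12 21 12 12 12 15 20]
 [11 11 16 23 12 22 21 23]
 [13 12 23 24 23 22 24 24]
 [24 23 23 24 22 22 23 14]
 [24 25 23 24 13 14 13 14]
 [17 13 13 14 15 14 14 13]
 [14 13 14 14 14 14 14 14]
 [14 14 13 14 13 13 14 14]]
discs
[477.2  70.6] ang -110.6 len 151.1 wid 40.7 skew 1.8 px [379. 251.] 1552 
[340.5 409.3] ang 153.6 len 150.4 wid 36.7 skew 1.7 px [117. 251.] 1545
```

View pics/w8.png

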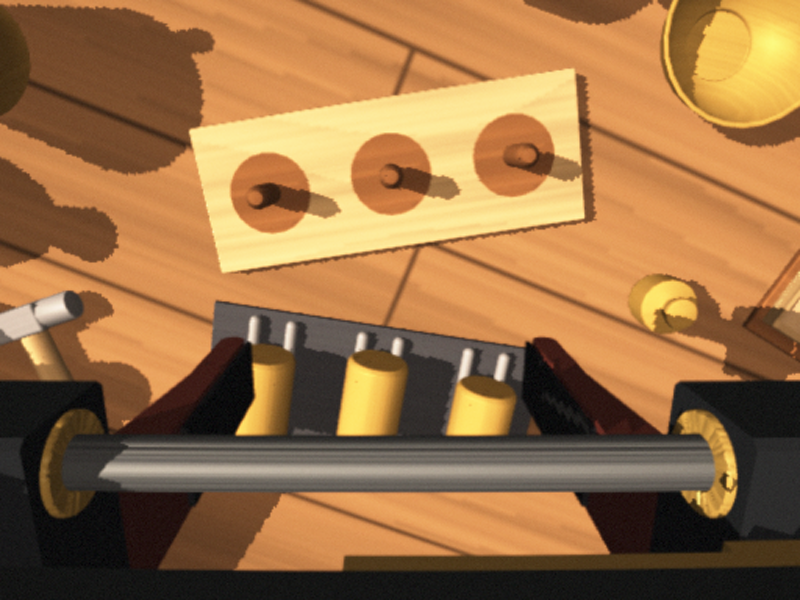

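The pegs' discs are centred at about (270,192), (391,174) and (513,155). The board corners are (190,130), (575,68), (586,219) and (222,272). The cups' closed ends face away from the robot.

Run:
```python
from h import *
import pickle
c=pickle.load(open("pics/w8.pkl","rb"))
X=pix2plane(c,np.array([(190,130),(575,68),(586,219),(222,272)])*.64,14)[:,:2];print("board ctr",X.mean(0),[np.linalg.norm(X[i]-X[i-1]) for i in range(4)])
d=X[1]-X[0]+X[2]-X[3];print("row dir",np.degrees(np.arctan2(*d[::-1])))
P=pix2plane(c,np.array([(270,192),(391,174),(513,155)])*.64,14)[:,:2];print(P,np.linalg.norm(np.diff(P,axis=0),axis=1))
im=np.load("pics/w8.npy");H,S,V=hsv(im)
m=((H<17)&(V<215)).astype(np.uint8);poly=(np.array([(198,136),(568,76),(578,214),(226,264)])*.64).astype(np.int32)
k=np.zeros_like(m);cv2.fillPoly(k,[poly],1);print("mask");shapes(im,c,(m&k)>0,14,300)
c=pickle.load(open("pics/w7.pkl","rb"));im=np.load("pics/w7.npy");H,S,V=hsv(im);row=np.arange(384)[:,None];u=np.arange(512)
print("cups")
m=(S>110)&(H>16)&(H<34)&(V>40)&(row>130)&(row<232)&(u>125)&(u<340)
m=cv2.morphologyEx(m.astype(np.uint8),cv2.MORPH_CLOSE,np.ones((5,5)))
for z in(38,64):shapes(im,c,m,z,1000)
print("lateral by eye",pix2plane(c,np.array([(252,212),(252,321),(371,218),(371,328),(487,249),(487,357)])*.64,60)[:,:2].round(1).tolist())
```

```text
board ctr [590.3516958  309.27796694] [np.float64(117.77505524662885), np.float64(308.6377936437922), np.float64(119.43091136862711), np.float64(309.97541172658873)]
row dir -59.400804984936215
[[539.92281047 396.36174427]
 [590.56289789 309.61723752]
 [641.70129727 223.90159743]] [100.44415316  99.81135631]
mask
[642.8 213.3] ang 97.7 len 85.9 wid 64.6 skew 6.9 px [331. 100.] 2295 
[592.4 297.4] ang 97.7 len 89.5 wid 63.5 skew 8.5 px [253. 112.] 2267 
[541.  383.9] ang 98.3 len 89.6 wid 63.8 skew 8.3 px [176. 124.] 2209 
cups
[374.4 344.5] ang 10.4 len 90.3 wid 55.1 skew 1.5 px [160. 170.] 2770 
[405.3 253.5] ang 12.4 len 88.3 wid 52.2 skew 1.2 px [236. 175.] 2669 
[417.1 158.2] ang 14.2 len 88.3 wid 53.3 skew 1.7 px [309. 194.] 2630 
[382.  340.2] ang 10.4 len 84.8 wid 51.7 skew 1.4 px [160. 170.] 2770 
[411.  254.8] ang 12.4 len 82.8 wid 49.0 skew 1.1 px [236. 175.] 2669 
[422.  165.4] ang 14.2 len 82.9 wid 50.1 skew 1.6 px [309. 194.] 2630 
lateral by eye [[421.5, 353.1], [341.0, 325.9], [450.8, 269.5], [371.0, 237.6], [462.2, 179.7], [383.4, 143.2]]
```

```bash
python3 -m pendant '{"grip":[0.5,0.5,0.5,0.5,0.5,0.5,0.5,0.5,0.5,0.5,0.5],"linear":[[-25,0,0],[-35,0,0],[-35,0,0],[-15,0,0],[0,0,0],[0,0,0],[0,0,0],[0,0,0],[0,0,0],[0,0,0],[0,0,0]],"angular":[[0,0,0],[0,0,0],[0,0,0],[0,0,0.06],[0,0,0.07],[0,-0.1,0],[0,-0.11,0],[0,-0.11,0],[0,-0.11,0],[0,-0.09,0],[0,0,0]]}'
python3 -m pendant '{"grip":[0.5,0.5],"linear":[[0,0,0],[0,0,0]],"angular":[[0,0,0],[0,0,0]]}'
cat > kin.py <<'E'
from h import *
from scipy.optimize import least_squares
D=np.loadtxt("kin.txt")
def Rm(a,t): return Rot.from_rotvec(np.array(a)*t).as_matrix()
Y=(0,1,0);Z=(0,0,1)
def fk(q,p):
    a,h,l1,l2,e,L=p
    A=Rm(Z,q[0])@Rm(Y,q[1]);x=Rm(Z,q[0])@np.array([a,0,0])+[0,0,h]+A@[0,0,l1]
    B=A@Rm(Y,q[2]);x=x+B@[e,0,l2]
    C=B@Rm(Z,q[3])@Rm(Y,q[4])@Rm(Z,q[5]);return x+C@[0,0,L],C
def res(p): return np.concatenate([fk(r[:6],p)[0]-r[6:9] for r in D])
E
python3 - <<'E'
from h import *;log()
from kin import *
s=least_squares(res,[0,300,400,400,0,250]);print(s.x.round(1),np.abs(s.fun).max());print(np.linalg.svd(s.jac)[1])
for r in D: print(np.round(r[:6],3),np.round(fk(r[:6],s.x)[1].T@r[9:].reshape(3,3),2).tolist())
import pickle
c=pickle.load(open("pics/w7.pkl","rb"))
for a,b in [((247,185),(241,210)),((362,203),(344,333)),((399,210),(379,340)),((473,222),(450,351))]:
    X=pix2plane(c,np.array([a,b])*.64,12)[:,:2];d=X[0]-X[1];print(X.round(),np.degrees(np.arctan2(d[1],d[0])))
for a,b in [((335,300),(347,225)),((401,318),(409,235)),((217,310),(222,218)),((285,312),(288,218)),((450,330),(463,252)),((513,345),(524,262))]:
    X=pix2plane(c,np.array([b,a])*.64,40)[:,:2];d=X[0]-X[1];print(X.round(),np.degrees(np.arctan2(d[1],d[0])))
E
```

```text
t: 33.22
ee_pos: [439.2, 249.5, 295.3]
orientation: [2.948, 0.375, -0.793]
ft_force: [-1.3, -0.6, 0.1]
width: 66.1
grasp_force: 0.0
t: 33.38
ee_pos: [438.3, 249.5, 297.3]
orientation: [2.952, 0.377, -0.782]
ft_force: [0.0, -0.1, -0.3]
width: 65.9
grasp_force: 0.0
[  2.  324.5 570.2 486.3  89.3 317.3] 11.266302589371492
[4.39483191 3.2023605  0.53384946 0.28239806 0.23449247 0.10302988]
[-0.402  0.761  1.572 -0.     0.808 -1.835] [[0.0, -1.0, -0.0], [1.0, 0.0, -0.0], [0.0, 0.0, 1.0]]
[-0.402  0.614  1.542  0.     0.98  -1.835] [[0.0, -1.0, 0.0], [1.0, 0.0, -0.0], [0.0, 0.0, 1.0]]
[0.495 0.152 1.825 0.    1.165 1.678] [[0.0, -1.0, 0.0], [1.0, 0.0, 0.0], [-0.0, -0.0, 1.0]]
[0.474 0.333 1.586 0.    1.224 1.66 ] [[-0.0, -1.0, 0.0], [1.0, -0.0, 0.0], [-0.0, 0.0, 1.0]]
[0.438 0.431 1.533 0.091 1.687 1.742] [[0.0, -1.0, 0.0], [1.0, 0.0, 0.0], [-0.0, 0.0, 1.0]]
[[432. 373.]
 [411. 372.]] 5.117328294921028
[[454. 280.]
 [343. 253.]] 13.595114282377104
[[460. 250.]
 [348. 222.]] 13.701429306877117
[[474. 189.]
 [362. 160.]] 14.278010554726842
[[436. 285.]
 [376. 272.]] 12.090243590834316
[[447. 237.]
 [382. 216.]] 17.291087673044142
[[404. 377.]
 [331. 358.]] 14.776260899571978
[[424. 329.]
 [351. 306.]] 17.779520351585788
[[451. 192.]
 [388. 175.]] 14.80835360724977
[[462. 143.]
 [395. 121.]] 18.358144781503253
```

```bash
cat >> kin.py <<'E'
def fk2(q,p):
    a,h,l1,l2,e,L,d,w=p
    A=Rm(Z,q[0])@Rm(Y,q[1]);x=Rm(Z,q[0])@np.array([a,d,0])+[0,0,h]+A@[0,0,l1]
    B=A@Rm(Y,q[2]);x=x+B@[e,0,l2]
    C=B@Rm(Z,q[3])@Rm(Y,q[4]);x=x+C@[w,0,L];return x,C@Rm(Z,q[5])@np.array([[0,-1,0],[1,0,0],[0,0,1.]])
E
python3 - <<'E'
from kin import *
f=lambda p:np.r_[np.concatenate([fk2(r[:6],p)[0]-r[6:9] for r in D]),1e-3*(np.array(p)-[0,320,450,450,0,280,0,0])]
s=least_squares(f,[0,320,450,450,0,280,0,0]);print(s.x.round(1));print(s.fun[:15].reshape(5,3).round(1))
np.save("p.npy",s.x)
E
```

```text
[  0.  312.4 563.1 484.9  77.5 309.6  11.9   0. ]
[[-0. -0. -0.]
 [ 0.  0.  0.]
 [ 0.  0.  0.]
 [-0.  0. -0.]
 [ 0. -0.  0.]]
```

```bash
cat >> kin.py <<'E'
p=np.load("p.npy") if __import__("os").path.exists("p.npy") else None
lo=np.array([-3,-.9,.09,-1.31,.11,-2.54]);hi=np.array([3,2.11,2.58,4.45,2.69,2.54])
def toolR(az,beta):
    "tool z points at azimuth az, beta deg below horizontal; tool x up/outward"
    a,b=np.radians([az,beta]);z=np.array([np.cos(a)*np.cos(b),np.sin(a)*np.cos(b),-np.sin(b)])
    y=np.array([np.sin(a),-np.cos(a),0]);return np.c_[np.cross(y,z),y,z]
def ik(x,R,seeds):
    best=None
    for q0 in seeds:
        def f(q):
            X,C=fk2(q,p);return np.r_[(X-x)/100,(C.T@R-R.T@C)[[0,0,1],[1,2,2]],(C-R).ravel()*.5]
        s=least_squares(f,np.clip(q0,lo+.01,hi-.01),bounds=(lo,hi))
        if s.cost<1e-6 and (best is None): best=s.x
    return best
E
python3 - <<'E'
from kin import *
seeds=[[.4,.8,1.3,0,.3,1.6],[.4,.8,1.3,1.5,.6,0.5],[.4,.8,1.3,3.1,.5,-1.5],[.4,.8,1.3,-1,.5,1.5]]
for n,G in dict(P0=(540,396),P1=(590.4,309.5),P2=(641.4,223.6)).items():
  for beta in(30,40,50):
    for az in (0,30,60):
        R=toolR(az,beta);x=np.r_[G,71]+19*R[:,2]
        q=ik(x,R,seeds);print(n,beta,az,None if q is None else q.round(2))
for C in [(374,345),(406,254),(418,160)]:
  for beta in (120,130,140):
    R=toolR(15,beta);x=np.array([C[0]+17.4,C[1]+4.7,38])+19*R[:,2];q=ik(x,R,[[.4,.8,1.3,0,1.5,1.6]]);print(C,beta,None if q is None else q.round(2))
E
```

```text
P0 30 0 [ 0.92  0.81  2.01  4.25  0.87 -1.91]
P0 30 30 [ 0.67  0.79  2.15  3.31  0.85 -1.61]
P0 30 60 [ 0.38  0.8   2.09  2.35  0.86 -1.36]
P0 40 0 [ 0.87  0.73  1.98  4.41  0.66 -2.12]
P0 40 30 [ 0.66  0.7   2.11  3.34  0.55 -1.66]
P0 40 60 [ 0.42  0.72  2.05  2.22  0.6  -1.18]
P0 50 0 None
P0 50 30 [ 0.65  0.64  2.04  3.48  0.25 -1.8 ]
P0 50 60 [ 0.46  0.66  1.99  1.87  0.38 -0.8 ]
P1 30 0 [ 0.71  0.8   2.07  3.99  0.86 -1.8 ]
P1 30 30 [ 0.43  0.79  2.16  3.03  0.86 -1.55]
P1 30 60 [ 0.17  0.8   2.04  2.09  0.88 -1.27]
P1 40 0 [ 0.67  0.72  2.04  4.13  0.61 -1.99]
P1 40 30 [ 0.44  0.7   2.12  3.01  0.55 -1.52]
P1 40 60 [ 0.21  0.72  2.01  1.94  0.65 -1.07]
P1 50 0 None
P1 50 30 [ 0.44  0.64  2.05  2.93  0.25 -1.43]
P1 50 60 [ 0.27  0.67  1.96  1.62  0.47 -0.71]
P2 30 0 [ 0.49  0.8   2.09  3.73  0.83 -1.73]
P2 30 30 [ 0.2   0.8   2.12  2.76  0.84 -1.48]
P2 30 60 [-0.01  0.82  1.95  1.85  0.9  -1.16]
P2 40 0 [ 0.47  0.72  2.05  3.85  0.56 -1.89]
P2 40 30 [ 0.22  0.71  2.08  2.68  0.54 -1.37]
P2 40 60 [ 0.04  0.75  1.93  1.68  0.71 -0.95]
P2 50 0 [ 0.43  0.66  1.99  4.2   0.31 -2.27]
P2 50 30 [ 0.24  0.65  2.01  2.4   0.27 -1.06]
P2 50 60 [ 0.09  0.69  1.89  1.4   0.56 -0.62]
(374, 345) 120 [0.61 0.79 1.64 0.18 1.21 1.81]
(374, 345) 130 [0.59 0.87 1.54 0.21 1.4  1.79]
(374, 345) 140 [0.58 0.96 1.44 0.24 1.59 1.78]
(406, 254) 120 [0.47 0.77 1.69 0.11 1.2  1.71]
(406, 254) 130 [0.45 0.86 1.59 0.12 1.39 1.7 ]
(406, 254) 140 [0.44 0.94 1.49 0.14 1.57 1.69]
(418, 160) 120 [0.32 0.75 1.75 0.03 1.16 1.61]
(418, 160) 130 [0.31 0.83 1.65 0.03 1.36 1.6 ]
(418, 160) 140 [0.31 0.92 1.55 0.04 1.54 1.6 ]
```

```bash
cat >> kin.py <<'E'
def plan(G,az,beta,tcp=None):
    "to put the grasp point at G; shift in present tool axes (before turn), turn in tool axes"
    o=ctrl.get_obs();R0=Rot.from_rotvec(o["orientation"]).as_matrix();R=toolR(az,beta)
    x=np.array(G,float)+19*R[:,2] if tcp is None else np.array(tcp,float)
    z=R0[:,2];w=Rot.from_matrix(R0.T@R).as_rotvec()
    print(f"t={o['t']:.1f} tcp={o['ee_pos'].round(1)} az={np.degrees(np.arctan2(-R0[0,1]*-1,-R0[1,1])):.1f} beta={np.degrees(np.arctan2(-R0[2,2],R0[2,0])):.1f} target={x.round(1)} world d={(x-o['ee_pos']).round(1)} tool shift={(R0.T@(x-o['ee_pos'])).round(1)} turn={w.round(3)} q={o['qpos'].round(2)} F={o['ft_force'].round(1)}")
E
python3 -c "
from kin import *
plan((426.1,259.1,138),15,120)"
```

```text
t=33.4 tcp=[438.3 249.5 297.3] az=14.6 beta=119.7 target=[416.9 256.6 121.5] world d=[ -21.4    7.1 -175.7] tool shift=[ 70.6 -12.3 162. ] turn=[-0.004 -0.006 -0.007] q=[0.44 0.43 1.53 0.09 1.69 1.74] F=[ 0.  -0.1 -0.3]
```

```bash
python3 -m pendant '{"grip":[0.5,0.5,0.5,0.5,0.5,0.5,0.5,0.5,0.5],"linear":[[9,-1.6,21],[13,-2.3,30],[13,-2.3,30],[13,-2.2,30],[13,-2.2,30],[9.6,-1.7,21],[0,0,0],[0,0,0],[0,0,0]],"angular":[[0,0,0],[0,0,0],[0,0,0],[0,0,0],[0,0,0],[-0.004,-0.006,-0.007],[0,0,0],[0,0,0],[0,0,0]]}'
python3 - <<'E'
from kin import *
plan((426.1,259.1,38),15,120)
im=ctrl.get_image("wrist");save("w9",cv2.resize(im,(800,600),interpolation=cv2.INTER_CUBIC))
E
```

```text
t: 34.13
ee_pos: [418.1, 257.3, 123.3]
orientation: [2.946, 0.389, -0.788]
ft_force: [-0.3, 0.6, 0.4]
width: 66.0
grasp_force: 0.0
t=34.1 tcp=[418.1 257.3 123.3] az=15.0 beta=119.9 target=[416.9 256.6  21.5] world d=[  -1.1   -0.6 -101.7] tool shift=[49.7  0.4 88.8] turn=[-0.    -0.001  0.001] q=[0.46 0.62 1.67 0.1  1.36 1.72] F=[-0.3  0.6  0.4]
```

View pics/w9.png

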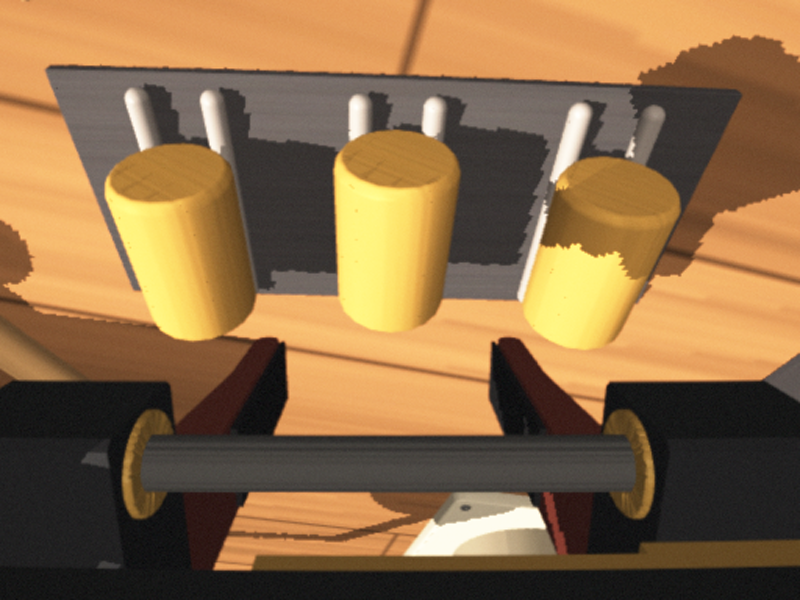

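The middle cup sits between the fingers, with its closed end centred at (397,158). The left and right cups' ends are at (172,172) and (616,187).

Run:
```python
from kin import *
c=cam("wrist")
print(pix2plane(c,np.array([(172,174),(397,159),(616,188)])*.64,38).round(1))
# axis direction: edges mid at two rows
for a,b in [((173,200),(195,310)),((397,200),(390,300)),((612,215),(577,320))]:
    X=pix2plane(c,np.array([a,b])*.64,62)[:,:2];d=X[0]-X[1];print(X.round(1),np.degrees(np.arctan2(d[1],d[0])))
```

```text
[[414.4 351.   38. ]
 [445.3 262.2  38. ]
 [456.5 168.4  38. ]]
[[419.8 343.8]
 [360.  334.6]] 8.730869409235826
[[441.8 261.4]
 [389.5 250. ]] 12.371476050667615
[[457.1 178.8]
 [399.6 162.3]] 16.02785832418814
```

```bash
python3 -m pendant '{"grip":[0.5,0.5,0.5,0.5,0.5,0.5,0.5],"linear":[[10,1,18],[14,0.4,25],[14,0,25],[9,0,16],[2.5,0,4.5],[0,0,0],[0,0,0]],"angular":[[0,0,0],[0,0,0],[0,0,0],[0,0,0],[0,0,0],[0,0,0],[0,0,0]]}'
python3 -c "
from kin import *
plan((426,258,38),15,120)"
python3 -m pendant '{"grip":[-1,-1,-1,-1,-1],"linear":[[0,0,0],[0,0,0],[0,0,0],[0,0,0],[0,0,0]],"angular":[[0,0,0],[0,0,0],[0,0,0],[0,0,0],[0,0,0]]}'
```

```text
t: 34.77
ee_pos: [417.2, 255.5, 21.4]
orientation: [2.946, 0.388, -0.79]
ft_force: [0.8, 0.3, 0.7]
width: 66.1
grasp_force: 0.0
t=34.8 tcp=[417.2 255.5  21.4] az=15.0 beta=120.0 target=[416.8 255.5  21.5] world d=[-0.4  0.   0.2] tool shift=[-0.4 -0.1  0. ] turn=[-0.  0.  0.] q=[0.46 0.77 1.69 0.11 1.2  1.71] F=[0.8 0.3 0.7]
t: 35.18
ee_pos: [417.5, 254.2, 21.5]
orientation: [2.944, 0.389, -0.789]
ft_force: [3.0, -6.3, 5.6]
width: 52.3
grasp_force: 29.8
```

```bash
cat > sim.py <<'E'
from kin import *
def path(q,pts,n=12):
    "pts: (tcp, az, beta); interpolate az,beta,tcp; report"
    x0,az0,b0=pts[0]
    for x1,az1,b1 in pts[1:]:
        m=0
        for k in range(1,n+1):
            s=k/n;x=np.array(x0)*(1-s)+np.array(x1)*s
            qn=ik(x,toolR(az0+(az1-az0)*s,b0+(b1-b0)*s),[q])
            if qn is None: print("FAIL at",k,(az1,b1),q.round(2));return
            m=max(m,np.abs(qn-q).max());q=qn
        print((az1,b1),x1,q.round(2),"maxstep %.2f"%m);x0,az0,b0=x1,az1,b1
    return q
E
python3 - <<'E'
from sim import *
q=ctrl.get_obs()["qpos"]
for mid in (60,75,95):
    print("mid",mid)
    x=(417,254,21);u=(440,260,250);v=(560,290,230)
    path(q,[(x,15,120),(u,15,120),(u,mid,120),(u,mid,30),(v,30,30)])
E
```

```text
mid 60
(15, 120) (440, 260, 250) [0.45 0.49 1.55 0.1  1.61 1.74] maxstep 0.04
(60, 120) (440, 260, 250) [ 0.63  0.48  1.58 -0.2   1.57  1.21] maxstep 0.04
(60, 30) (440, 260, 250) [ 0.05  0.23  2.38  1.77  0.84 -0.95] maxstep 0.37
(30, 30) (560, 290, 230) [ 0.41  0.34  2.28  2.95  0.53 -1.46] maxstep 0.12
mid 75
(15, 120) (440, 260, 250) [0.45 0.49 1.55 0.1  1.61 1.74] maxstep 0.04
(75, 120) (440, 260, 250) [ 0.69  0.45  1.63 -0.3   1.51  1.03] maxstep 0.06
(75, 30) (440, 260, 250) [-0.03  0.3   2.25  1.44  1.02 -0.88] maxstep 0.26
(30, 30) (560, 290, 230) [ 0.41  0.34  2.28  2.95  0.53 -1.46] maxstep 0.18
mid 95
(15, 120) (440, 260, 250) [0.45 0.49 1.55 0.1  1.61 1.74] maxstep 0.04
(95, 120) (440, 260, 250) [ 0.75  0.4   1.71 -0.41  1.39  0.81] maxstep 0.08
(95, 30) (440, 260, 250) [-0.04  0.4   2.06  1.13  1.25 -0.85] maxstep 0.18
(30, 30) (560, 290, 230) [ 0.41  0.34  2.28  2.95  0.53 -1.46] maxstep 0.26
```

```bash
python3 -c "
from kin import *
plan(None,15,120,tcp=(440,260,250))"
python3 -m pendant '{"grip":[-1,-1,-1,-1,-1,-1,-1,-1,-1,-1],"linear":[[-8,0,-13],[-12,0,-22],[-15,0,-26],[-15,0,-28],[-15,0,-28],[-15,0,-28],[-15,0,-28],[-6,-1,-22],[-3,0,-14],[0,0,0]],"angular":[[0,0,0],[0,0,0],[0,0,0],[0,0,0],[0,0,0],[0,0,0],[0,0,0],[0,0,0],[0,0,0],[0,0,0]]}'
python3 -m pendant '{"grip":[-1,-1,-1,-1,-1,-1,-1,-1,-1,-1,-1,-1],"linear":[[0,0,0],[0,0,0],[0,0,0],[0,0,0],[0,0,0],[0,0,0],[0,0,0],[0,0,0],[0,0,0],[0,0,0],[0,0,0],[0,0,0]],"angular":[[-0.03,0,-0.052],[-0.05,0,-0.0866],[-0.055,0,-0.0953],[-0.055,0,-0.0953],[-0.055,0,-0.0953],[-0.055,0,-0.0953],[-0.055,0,-0.0953],[-0.055,0,-0.0953],[-0.055,0,-0.0953],[-0.05,0,-0.0866],[-0.009,0,-0.0156],[0,0,0]]}'
python3 -c "
from kin import *
plan(None,75,120,tcp=(440,260,250))"
```

```text
t=35.2 tcp=[417.5 254.2  21.5] az=15.1 beta=120.0 target=[440. 260. 250.] world d=[ 22.5   5.8 228.5] tool shift=[ -94.2    0.6 -209.5] turn=[0.002 0.    0.001] q=[0.46 0.77 1.69 0.1  1.2  1.71] F=[ 3.  -6.3  5.6]
t: 36.02
ee_pos: [432.2, 261.0, 257.0]
orientation: [2.95, 0.389, -0.782]
ft_force: [0.4, 0.1, -2.2]
width: 52.1
grasp_force: 29.8
t: 37.02
ee_pos: [429.1, 259.9, 252.6]
orientation: [2.191, 1.684, -0.592]
ft_force: [0.1, -0.4, -2.0]
width: 52.1
grasp_force: 29.8
t=37.0 tcp=[429.1 259.9 252.6] az=75.1 beta=120.1 target=[440. 260. 250.] world d=[10.9  0.1 -2.6] tool shift=[ 3.8 10.5  0.8] turn=[-0.002  0.002  0.002] q=[ 0.7   0.43  1.64 -0.29  1.51  1.04] F=[ 0.1 -0.4 -2. ]
```

Tip the tool 90° about its y axis.

```bash
python3 -m pendant '{"grip":[-1,-1,-1,-1,-1,-1,-1,-1,-1,-1,-1,-1],"linear":[[0,0,0],[0,0,0],[0,0,0],[0,0,0],[0,0,0],[0,0,0],[0,0,0],[0,0,0],[0,0,0],[0,0,0],[0,0,0],[0,0,0]],"angular":[[0,0.05,0],[0,0.07,0],[0,0.07,0],[0,0.07,0],[0,0.07,0],[0,0.07,0],[0,0.07,0],[0,0.07,0],[0,0.07,0],[0,0.07,0],[0,0.065,0],[0,0.065,0]]}'
python3 -c "
from kin import *
plan(None,75,30,tcp=(440,260,250))"
python3 -m pendant '{"grip":[-1,-1,-1,-1,-1,-1,-1,-1,-1,-1,-1,-1],"linear":[[0,0,0],[0,0,0],[0,0,0],[0,0,0],[0,0,0],[0,0,0],[0,0,0],[0,0,0],[0,0,0],[0,0,0],[0,0,0],[0,0,0]],"angular":[[0,0.065,0],[0,0.065,0],[0,0.065,0],[0,0.065,0],[0,0.065,0],[0,0.065,0],[0,0.065,0],[0,0.065,0],[0,0.065,0],[0,0.065,0],[0,0.065,0],[0,0.045,0]]}'
python3 -c "
from kin import *
plan(None,75,30,tcp=(440,260,250))"
```

```text
t: 38.02
ee_pos: [430.5, 259.3, 253.1]
orientation: [-2.339, -1.789, -0.337]
ft_force: [-0.1, 0.3, -1.8]
width: 52.2
grasp_force: 29.8
t=38.0 tcp=[430.5 259.3 253.1] az=74.8 beta=73.5 target=[440. 260. 250.] world d=[ 9.5  0.7 -3.1] tool shift=[2.2 9.  3.8] turn=[-0.001  0.759 -0.004] q=[0.38 0.13 2.   0.31 0.87 0.46] F=[-0.1  0.3 -1.8]
t: 39.02
ee_pos: [431.0, 258.9, 252.8]
orientation: [-1.821, -1.39, -1.05]
ft_force: [0.1, -0.6, -2.5]
width: 52.2
grasp_force: 29.8
t=39.0 tcp=[431.  258.9 252.8] az=74.8 beta=29.9 target=[440. 260. 250.] world d=[ 9.   1.1 -2.8] tool shift=[-0.7  8.4  4.4] turn=[ 0.    -0.002 -0.005] q=[-0.03  0.28  2.27  1.44  1.02 -0.88] F=[ 0.1 -0.6 -2.5]
```

Run:
```python
from sim import *
q=ctrl.get_obs()["qpos"];x=(431,259,253)
G=np.array([590.4,309.5,0]);R=toolR(30.5,30);h=lambda z:tuple(np.r_[G[:2],z]+19*R[:,2])
print("A");path(q,[(x,75,30),(x,30.5,30),(h(200),30.5,30),(h(71),30.5,30)],20)
print("B");path(q,[(x,75,30),(h(200),75,30),(h(200),30.5,30),(h(71),30.5,30)],20)
```

```text
A
(30.5, 30) (431, 259, 253) [ 0.5   0.13  2.52  3.09  0.55 -1.54] maxstep 0.14
(30.5, 30) (np.float64(604.5776620900925), np.float64(317.8512811986636), np.float64(190.5)) [ 0.42  0.48  2.18  2.97  0.57 -1.48] maxstep 0.02
(30.5, 30) (np.float64(604.5776620900925), np.float64(317.8512811986636), np.float64(61.5)) [ 0.42  0.79  2.16  3.02  0.86 -1.54] maxstep 0.02
B
(75, 30) (np.float64(604.5776620900925), np.float64(317.8512811986636), np.float64(190.5)) [ 0.09  0.59  1.92  1.5   0.95 -0.82] maxstep 0.02
(30.5, 30) (np.float64(604.5776620900925), np.float64(317.8512811986636), np.float64(190.5)) [ 0.42  0.48  2.18  2.97  0.57 -1.48] maxstep 0.10
(30.5, 30) (np.float64(604.5776620900925), np.float64(317.8512811986636), np.float64(61.5)) [ 0.42  0.79  2.16  3.02  0.86 -1.54] maxstep 0.02
```

```bash
python3 -m pendant '{"grip":[-1,-1,-1,-1,-1,-1,-1,-1,-1,-1,-1,-1],"linear":[[0,0,0],[0,0,0],[0,0,0],[0,0,0],[0,0,0],[0,0,0],[0,0,0],[0,0,0],[0,0,0],[0,0,0],[0,0,0],[0,0,0]],"angular":[[-0.02,0,0.0115],[-0.031,0,0.0179],[-0.031,0,0.0179],[-0.031,0,0.0179],[-0.031,0,0.0179],[-0.031,0,0.0179],[-0.031,0,0.0179],[-0.031,0,0.0179],[-0.031,0,0.0179],[-0.031,0,0.0179],[-0.031,0,0.0179],[-0.031,0,0.0179]]}'
python3 -m pendant '{"grip":[-1,-1,-1,-1,-1,-1,-1,-1,-1,-1,-1,-1],"linear":[[0,0,0],[0,0,0],[0,0,0],[0,0,0],[0,0,0],[0,0,0],[0,0,0],[0,0,0],[0,0,0],[0,0,0],[0,0,0],[0,0,0]],"angular":[[-0.031,0,0.0179],[-0.031,0,0.0179],[-0.031,0,0.0179],[-0.031,0,0.0179],[-0.031,0,0.0179],[-0.031,0,0.0179],[-0.031,0,0.0179],[-0.031,0,0.0179],[-0.031,0,0.0179],[-0.031,0,0.0179],[0,0,0],[0,0,0]]}'
python3 - <<'E'
from kin import *
plan((590.4,309.5,180),30.5,30)
im=ctrl.get_image("wrist");save("w10",cv2.resize(im,(800,600),interpolation=cv2.INTER_CUBIC))
E
```

```text
t: 40.02
ee_pos: [430.5, 259.5, 253.2]
orientation: [-2.17, -1.031, -1.247]
ft_force: [-0.3, 0.0, -0.8]
width: 52.1
grasp_force: 29.8
t: 41.02
ee_pos: [429.8, 260.7, 253.2]
orientation: [-2.424, -0.665, -1.394]
ft_force: [0.2, 1.1, -1.7]
width: 52.1
grasp_force: 29.8
t=41.0 tcp=[429.8 260.7 253.2] az=30.8 beta=30.2 target=[604.6 317.9 170.5] world d=[174.8  57.2 -82.7] tool shift=[ 18.7  40.4 196.7] turn=[-0.005  0.003  0.   ] q=[ 0.5   0.12  2.52  3.08  0.54 -1.53] F=[ 0.2  1.1 -1.7]
```

View pics/w10.png

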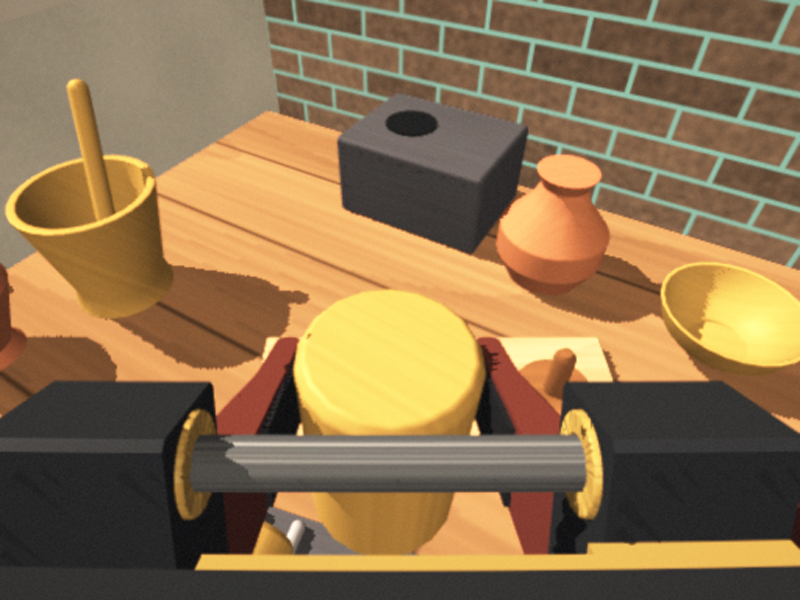

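The cup is held upside down, with its closed end centred at about (391,348). I'll check its axis against the grasp point.

Run:
```python
from kin import *
o=ctrl.get_obs();R=Rot.from_rotvec(o["orientation"]).as_matrix();G=o["ee_pos"]-19*R[:,2];c=cam("wrist",o)
print("G",G.round(1));X=pix2plane(c,np.array([(391,350),(391,294),(391,406),(296,350),(484,350)])*.64,G[2]+20);print(X.round(1),np.linalg.norm(X[1]-X[2]),np.linalg.norm(X[3]-X[4]))
```

```text
G [415.9 251.9 262.8]
[[417.8 253.4 282.8]
 [436.2 264.2 282.8]
 [402.7 244.4 282.8]
 [404.9 275.2 282.8]
 [430.5 232.  282.8]] 38.925892712181586 50.22561471392776
```

```bash
python3 -m pendant '{"grip":[-1,-1,-1,-1,-1,-1,-1,-1,-1,-1,-1,-1],"linear":[[1.4,3.1,15],[2,4.3,21],[2.4,5.1,25],[2.6,5.5,27],[2.6,5.5,27],[2.6,5.5,27],[2.2,4.9,24],[1.5,3.3,16],[1,2.2,10],[0.4,1,4.7],[0,0,0],[0,0,0]],"angular":[[0,0,0],[0,0,0],[0,0,0],[0,0,0],[0,0,0],[0,0,0],[0,0,0],[0,0,0],[-0.005,0.003,0],[0,0,0],[0,0,0],[0,0,0]]}'
python3 - <<'E'
from kin import *
plan((590.4,309.5,85),30.5,30)
im=ctrl.get_image("scene");save("s2",cv2.resize(im,(1600,1200),interpolation=cv2.INTER_CUBIC)[600:1100,700:1450])
E
```

```text
t: 42.07
ee_pos: [604.7, 316.2, 170.1]
orientation: [-2.428, -0.662, -1.401]
ft_force: [-0.2, 0.5, -2.2]
width: 52.5
grasp_force: 29.8
t=42.1 tcp=[604.7 316.2 170.1] az=30.4 beta=30.0 target=[604.6 317.9  75.5] world d=[ -0.1   1.6 -94.6] tool shift=[-81.5  -1.6  48. ] turn=[0.002 0.001 0.001] q=[ 0.42  0.53  2.19  2.98  0.62 -1.5 ] F=[-0.2  0.5 -2.2]
```

View pics/s2.png

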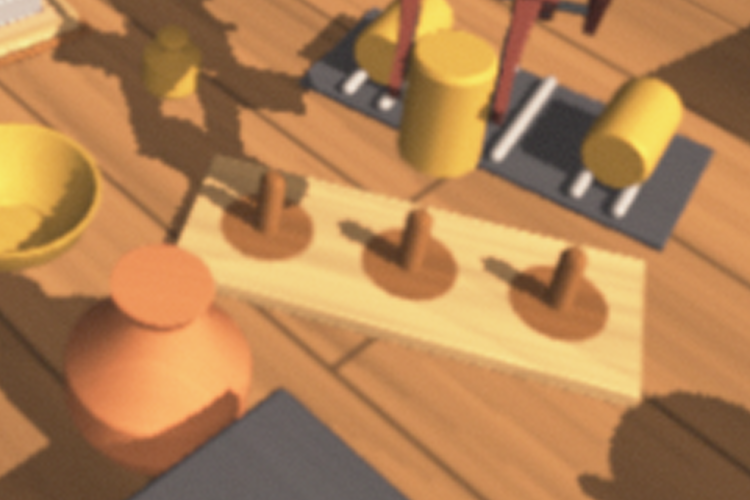

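The cup hangs vertical above the middle peg. Its mouth rim is near (441,165) in the crop, and the peg tops are at (272,178), (418,217) and (572,257).

Run:
```python
from kin import *
c=cam("scene");f=lambda X:(proj(c,X)/.32-[700,600]).round().tolist()
for P in [(540.1,396),(590.4,309.5),(641.4,223.6)]: print("base,top",f([[*P,14],[*P,65]]))
o=ctrl.get_obs();R=Rot.from_rotvec(o["orientation"]).as_matrix();G=o["ee_pos"]-19*R[:,2];print(G)
print("cup top/mouth",f([G+[0,0,20],G-[0,0,58]]))
c=cam("scene");uv=(np.array([(272,178),(418,217),(572,257)])+[700,600])*.32;print(pix2plane(c,uv,61).round(1))
```

```text
base,top [[559.0, 303.0], [578.0, 250.0]]
base,top [[410.0, 263.0], [423.0, 210.0]]
base,top [[268.0, 225.0], [275.0, 173.0]]
[590.25905067 307.96624086 179.80133272]
cup top/mouth [[458.0, 49.0], [436.0, 145.0]]
[[643.3 223.2  61. ]
 [594.1 309.5  61. ]
 [544.4 395.6  61. ]]
```

```bash
python3 -m pendant '{"grip":[-1,-1,-1,-1,-1,-1,-1,-1,-1],"linear":[[-10,-1.6,6],[-17,0,10],[-19,0,11],[-17,0,10],[-12,0,7],[-6.5,0,4],[0,0,0],[0,0,0],[0,0,0]],"angular":[[0,0,0],[0,0,0],[0,0,0],[0,0,0],[0,0,0],[0,0,0],[0,0,0],[0,0,0],[0,0,0]]}'
python3 -c "
from kin import *
plan((590.4,309.5,74),30.5,30)"
```

```text
t: 42.87
ee_pos: [605.5, 318.5, 76.9]
orientation: [-2.426, -0.662, -1.404]
ft_force: [0.3, -0.2, -1.8]
width: 52.2
grasp_force: 29.8
t=42.9 tcp=[605.5 318.5  76.9] az=30.4 beta=29.9 target=[604.6 317.9  64.5] world d=[ -0.9  -0.7 -12.4] tool shift=[-11.3   0.1   5.2] turn=[ 0.002 -0.002  0.001] q=[ 0.43  0.76  2.17  3.02  0.83 -1.54] F=[ 0.3 -0.2 -1.8]
```

```bash
python3 -m pendant '{"grip":[-1,-1,-1,-1,-1,-1],"linear":[[-5,0,2.6],[-4,0,1.6],[-2.2,0,1],[0,0,0],[0,0,0],[0,0,0]],"angular":[[0,0,0],[0,0,0],[0,0,0],[0,0,0],[0,0,0],[0,0,0]]}'
python3 -m pendant '{"grip":[-1,-1,-1,-1],"linear":[[-0.9,0,0.5],[-0.9,0,0.5],[0,0,0],[0,0,0]],"angular":[[0,0,0],[0,0,0],[0,0,0],[0,0,0]]}'
```

```text
t: 43.37
ee_pos: [604.6, 317.8, 63.6]
orientation: [-2.427, -0.662, -1.403]
ft_force: [-0.5, 1.1, 0.4]
width: 52.4
grasp_force: 29.8
t: 43.7
ee_pos: [605.2, 318.4, 63.5]
orientation: [-2.422, -0.662, -1.408]
ft_force: [-4.5, -0.1, 10.6]
width: 52.4
grasp_force: 29.8
```

```bash
python3 -m pendant '{"grip":[0.5,0.5,0.5,0.5,0.5,0.5,0.5,0.5,0.5],"linear":[[0,0,0],[0,0,0],[0,0,0],[0,0,-12],[0,0,-22],[0,0,-28],[0,0,-28],[0,0,0],[0,0,0]],"angular":[[0,0,0],[0,0,0],[0,0,0],[0,0,0],[0,0,0],[0,0,0],[0,0,0],[0,0,0],[0,0,0]]}'
python3 - <<'E'
from kin import *
plan(None,30.5,30,tcp=(431,230,253))
im=ctrl.get_image("wrist");save("w11",cv2.resize(im,(800,600),interpolation=cv2.INTER_CUBIC))
E
```

```text
t: 44.45
ee_pos: [536.0, 277.5, 106.7]
orientation: [-2.428, -0.661, -1.402]
ft_force: [-0.3, -0.0, 0.4]
width: 66.0
grasp_force: 0.0
t=44.5 tcp=[536.  277.5 106.7] az=30.4 beta=30.0 target=[431. 230. 253.] world d=[-105.   -47.5  146.3] tool shift=[  69.3  -11.8 -172.4] turn=[0.003 0.001 0.001] q=[ 0.4   0.67  2.34  3.    0.92 -1.55] F=[-0.3 -0.   0.4]
```

View pics/w11.png

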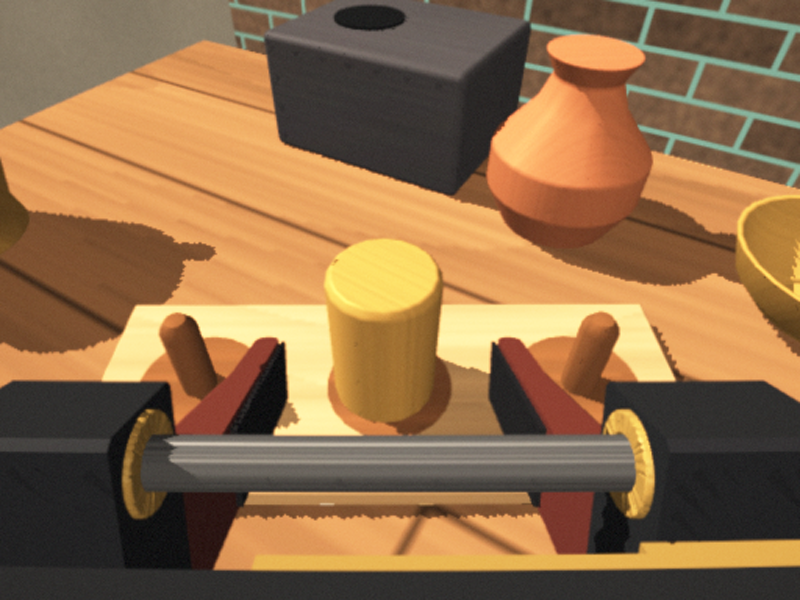

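The first cup stands on the middle peg with its rim on the board: cup at (385,330), its brown disc around its foot. Next is the right cup, for the right peg.

```bash
python3 - <<'E'
from sim import *
q=ctrl.get_obs()["qpos"];x=(536,277.5,106.7);u=(440,200,255)
def hov(G,az,b):return tuple((np.array(G)+19*toolR(az,b)[:,2]).round(1))
r=path(q,[(x,30.5,30),(u,30.5,30),(u,75,30),(u,75,120),(u,15,120),(hov((437.5,163.4,138),15,120),15,120),(hov((437.5,163.4,38),15,120),15,120)],20)
print("place P2")
path(r,[(hov((437.5,163.4,38),15,120),15,120),(u,15,120),(u,75,120),(u,75,30),(u,30.5,30),(hov((641.4,223.6,180),30.5,30),30.5,30),(hov((641.4,223.6,72),30.5,30),30.5,30)],20)
E
python3 -m pendant '{"grip":[0.5,0.5,0.5,0.5,0.5,0.5,0.5,0.5,0.5],"linear":[[6,0,-18],[9,0,-26],[10,-2,-28],[10,-6,-28],[10,-9,-26],[10,-9,-20],[10,-5,-12],[4,-2,-4],[0,0,0]],"angular":[[0,0,0],[0,0,0],[0,0,0],[0,0,0],[0,0,0],[0,0,0],[0,0,0],[0,0,0],[0,0,0]]}'
python3 -c "
from kin import *
plan(None,75,30,tcp=(440,200,255))"
```

```text
(30.5, 30) (440, 200, 255) [ 0.24  0.1   2.55  2.67  0.58 -1.32] maxstep 0.04
(75, 30) (440, 200, 255) [-0.19  0.29  2.24  1.31  1.11 -0.88] maxstep 0.13
(75, 120) (440, 200, 255) [ 0.61  0.39  1.71 -0.33  1.47  0.98] maxstep 0.14
(15, 120) (440, 200, 255) [0.37 0.45 1.61 0.05 1.6  1.66] maxstep 0.04
(15, 120) (np.float64(428.3), np.float64(160.9), np.float64(121.5)) [0.32 0.59 1.74 0.03 1.33 1.61] maxstep 0.01
(15, 120) (np.float64(428.3), np.float64(160.9), np.float64(21.5)) [0.32 0.75 1.75 0.03 1.16 1.61] maxstep 0.01
place P2
(15, 120) (440, 200, 255) [0.37 0.45 1.61 0.05 1.6  1.66] maxstep 0.02
(75, 120) (440, 200, 255) [ 0.61  0.39  1.71 -0.33  1.47  0.98] maxstep 0.04
(75, 30) (440, 200, 255) [-0.19  0.29  2.24  1.31  1.11 -0.88] maxstep 0.14
(30.5, 30) (440, 200, 255) [ 0.24  0.1   2.55  2.67  0.58 -1.32] maxstep 0.13
(30.5, 30) (np.float64(655.6), np.float64(232.0), np.float64(170.5)) [ 0.19  0.54  2.14  2.63  0.63 -1.32] maxstep 0.03
(30.5, 30) (np.float64(655.6), np.float64(232.0), np.float64(62.5)) [ 0.19  0.79  2.12  2.74  0.84 -1.47] maxstep 0.01
t: 45.25
ee_pos: [429.8, 254.5, 249.1]
orientation: [-2.423, -0.662, -1.407]
ft_force: [-0.4, 0.0, -0.4]
width: 66.3
grasp_force: 0.0
t=45.2 tcp=[429.8 254.5 249.1] az=30.5 beta=29.7 target=[440. 200. 255.] world d=[ 10.2 -54.5   5.9] tool shift=[ -4.3  52.1 -19.3] turn=[ 0.675 -0.003 -0.385] q=[ 0.49  0.14  2.53  3.07  0.58 -1.54] F=[-0.4  0.  -0.4]
```

```bash
python3 -m pendant '{"grip":[0.5,0.5,0.5,0.5,0.5,0.5,0.5,0.5,0.5,0.5,0.5,0.5],"linear":[[0,0,0],[0,0,0],[0,0,0],[0,0,0],[0,0,0],[0,0,0],[0,0,0],[0,0,0],[0,0,0],[0,0,0],[0,0,0],[0,0,0]],"angular":[[0.031,0,-0.0179],[0.031,0,-0.0179],[0.031,0,-0.0179],[0.031,0,-0.0179],[0.031,0,-0.0179],[0.031,0,-0.0179],[0.031,0,-0.0179],[0.031,0,-0.0179],[0.031,0,-0.0179],[0.031,0,-0.0179],[0.031,0,-0.0179],[0.031,0,-0.0179]]}'
python3 -m pendant '{"grip":[0.5,0.5,0.5,0.5,0.5,0.5,0.5,0.5,0.5,0.5,0.5],"linear":[[0,0,0],[0,0,0],[0,0,0],[0,0,0],[0,0,0],[0,0,0],[0,0,0],[0,0,0],[0,0,0],[0,0,0],[0,0,0]],"angular":[[0.031,0,-0.0179],[0.031,0,-0.0179],[0.031,0,-0.0179],[0.031,0,-0.0179],[0.031,0,-0.0179],[0.031,0,-0.0179],[0.031,0,-0.0179],[0.031,0,-0.0179],[0.031,0,-0.0179],[0.024,0,-0.0139],[0,-0.05,0]]}'
python3 -m pendant '{"grip":[0.5,0.5,0.5,0.5,0.5,0.5,0.5,0.5,0.5,0.5,0.5,0.5],"linear":[[0,0,0],[0,0,0],[0,0,0],[0,0,0],[0,0,0],[0,0,0],[0,0,0],[0,0,0],[0,0,0],[0,0,0],[0,0,0],[0,0,0]],"angular":[[0,-0.065,0],[0,-0.065,0],[0,-0.065,0],[0,-0.065,0],[0,-0.065,0],[0,-0.065,0],[0,-0.065,0],[0,-0.065,0],[0,-0.065,0],[0,-0.065,0],[0,-0.065,0],[0,-0.065,0]]}'
python3 -m pendant '{"grip":[0.5,0.5,0.5,0.5,0.5,0.5,0.5,0.5,0.5,0.5,0.5,0.5],"linear":[[0,0,0],[0,0,0],[0,0,0],[0,0,0],[0,0,0],[0,0,0],[0,0,0],[0,0,0],[0,0,0],[0,0,0],[0,0,0],[0,0,0]],"angular":[[0,-0.065,0],[0,-0.065,0],[0,-0.065,0],[0,-0.065,0],[0,-0.065,0],[0,-0.065,0],[0,-0.065,0],[0,-0.065,0],[0,-0.065,0],[0,-0.065,0],[0,-0.065,0],[0,-0.025,0]]}'
python3 -m pendant '{"grip":[0.5,0.5,0.5,0.5,0.5,0.5,0.5,0.5,0.5,0.5,0.5,0.5],"linear":[[0,0,0],[0,0,0],[0,0,0],[0,0,0],[0,0,0],[0,0,0],[0,0,0],[0,0,0],[0,0,0],[0,0,0],[0,0,0],[0,0,0]],"angular":[[0.03,0,0.052],[0.05,0,0.0866],[0.055,0,0.0953],[0.055,0,0.0953],[0.055,0,0.0953],[0.055,0,0.0953],[0.055,0,0.0953],[0.055,0,0.0953],[0.055,0,0.0953],[0.05,0,0.0866],[0.009,0,0.0156],[0,0,0]]}'
python3 -c "
from kin import *
plan((437.5,163.4,138),15,120)"
```

```text
t: 46.25
ee_pos: [429.7, 253.4, 245.7]
orientation: [-2.112, -1.102, -1.216]
ft_force: [-0.0, -0.2, 0.7]
width: 66.0
grasp_force: 0.0
t: 47.17
ee_pos: [429.8, 252.7, 244.4]
orientation: [-1.858, -1.425, -1.005]
ft_force: [-0.3, 1.0, -0.8]
width: 66.1
grasp_force: 0.0
t: 48.17
ee_pos: [429.4, 253.0, 245.5]
orientation: [-2.382, -1.829, -0.249]
ft_force: [-0.2, 0.3, -0.5]
width: 65.8
grasp_force: 0.0
t: 49.17
ee_pos: [429.3, 253.7, 244.6]
orientation: [2.186, 1.68, -0.596]
ft_force: [0.2, 0.0, -0.5]
width: 65.7
grasp_force: 0.0
t: 50.17
ee_pos: [429.4, 252.4, 246.1]
orientation: [2.944, 0.387, -0.79]
ft_force: [0.6, -0.4, 0.3]
width: 65.9
grasp_force: 0.0
t=50.2 tcp=[429.4 252.4 246.1] az=15.0 beta=120.0 target=[428.3 160.9 121.5] world d=[  -1.   -91.5 -124.5] tool shift=[ 41.1  87.9 120.3] turn=[ 0.001  0.001 -0.001] q=[0.45 0.48 1.59 0.09 1.59 1.74] F=[ 0.6 -0.4  0.3]
```

```bash
python3 -m pendant '{"grip":[0.5,0.5,0.5,0.5,0.5,0.5,0.5,0.5,0.5],"linear":[[5,10.7,14.6],[8,17.1,23.4],[9,19.2,26.3],[9,19.2,26.3],[7,15,20.5],[3.1,6.7,9.2],[0,0,0],[0,0,0],[0,0,0]],"angular":[[0,0,0],[0,0,0],[0,0,0],[0,0,0],[0,0,0],[0,0,0],[0,0,0],[0,0,0],[0,0,0]]}'
python3 - <<'E'
from kin import *
plan((437.5,163.4,38),15,120)
im=ctrl.get_image("wrist");save("w12",im);c=cam("wrist");H,S,V=hsv(im);row=np.arange(384)[:,None]
m=((S>110)&(H>18)&(H<34)&(V>40)&(row>60)&(row<235)).astype(np.uint8);m=cv2.morphologyEx(m,cv2.MORPH_CLOSE,np.ones((5,5)))
n,l,st,ce=cv2.connectedComponentsWithStats(m)
for i in range(1,n):
    if st[i,4]>1500:
        print(st[i],ce[i].round())
        for f in(.4,.6,.8):
            r=int(st[i,1]+f*st[i,3]);u=np.nonzero(l[r]==i)[0];X=pix2plane(c,[(u.min(),r),(u.max(),r)],55);print(f,X.mean(0).round(1),np.linalg.norm(X[1]-X[0]).round(1))
E
```

```text
t: 50.92
ee_pos: [429.2, 163.1, 123.2]
orientation: [2.945, 0.39, -0.784]
ft_force: [-0.6, -0.7, -0.5]
width: 65.9
grasp_force: 0.0
t=50.9 tcp=[429.2 163.1 123.2] az=15.1 beta=119.8 target=[428.3 160.9  21.5] world d=[  -0.9   -2.2 -101.7] tool shift=[49.4  1.8 88.9] turn=[ 0.002 -0.003  0.001] q=[0.32 0.59 1.74 0.03 1.34 1.61] F=[-0.6 -0.7 -0.5]
[  32   96  281  139 9730] [214. 182.]
0.4 [429.5 166.7  55. ] 37.8
0.6 [405.3 161.4  55. ] 37.2
0.8 [362.1 210.   55. ] 150.2
[ 275  185  157   38 2484] [349. 203.]
0.4 [402.1  91.4  55. ] 73.5
0.6 [397.5  78.7  55. ] 100.6
0.8 [400.3  32.7  55. ] 45.3
```

Run:
```python
from kin import *
im=cv2.imread("pics/w12.png")[:,:,::-1].copy();c=cam("wrist")
for r in(140,165):
    u=np.arange(190,312,4);print(r);print([f"{a}:{'/'.join(map(str,im[r,a]))}" for a in u])
G=np.array([437.5,163.4,38]);print(proj(c,[G,G+[-19,-5,26],G+[19,5,0]]).round())
```

```text
140
['190:126/114/107', '194:125/112/105', '198:129/118/109', '202:128/115/110', '206:126/114/107', '210:128/115/110', '214:134/120/109', '218:255/242/126', '222:255/250/138', '226:255/251/143', '230:255/251/144', '234:255/251/144', '238:255/251/142', '242:255/250/142', '246:255/249/139', '250:255/244/128', '254:255/240/123', '258:254/237/119', '262:254/233/113', '266:252/223/108', '270:249/205/95', '274:238/184/83', '278:215/156/73', '282:187/132/59', '286:159/114/53', '290:122/87/40', '294:63/60/57', '298:59/53/52', '302:67/62/59', '306:64/58/57', '310:63/56/56']
165
['190:128/117/111', '194:126/113/108', '198:124/111/107', '202:124/111/107', '206:122/110/105', '210:123/112/107', '214:124/113/109', '218:255/240/121', '222:255/250/141', '226:255/250/141', '230:255/251/143', '234:255/250/143', '238:255/250/142', '242:255/249/137', '246:255/247/133', '250:255/241/125', '254:254/236/119', '258:254/232/112', '262:253/225/106', '266:250/213/100', '270:238/183/84', '274:216/158/72', '278:184/131/60', '282:152/106/46', '286:129/93/44', '290:65/61/58', '294:60/58/54', '298:66/61/57', '302:63/57/55', '306:61/58/53', '310:60/57/54']
[[253. 127.]
 [253. 175.]
 [253. 101.]]
```

```bash
python3 -m pendant '{"grip":[0.5,0.5,0.5,0.5,0.5,0.5,0.5],"linear":[[10,1.2,18],[14,0.6,25],[14,0,25],[9,0,16],[2.4,0,4.7],[0,0,0],[0,0,0]],"angular":[[0,0,0],[0,0,0],[0,0,0],[0,0,0],[0,0,0],[0,0,0],[0,0,0]]}'
python3 -c "
from kin import *
plan((437.5,163.4,38),15,120)"
python3 -m pendant '{"grip":[-1,-1,-1,-1,-1],"linear":[[0,0,0],[0,0,0],[0,0,0],[0,0,0],[0,0,0]],"angular":[[0,0,0],[0,0,0],[0,0,0],[0,0,0],[0,0,0]]}'
python3 -c "
from kin import *
plan(None,15,120,tcp=(440,200,255))"
```

```text
t: 51.55
ee_pos: [428.1, 160.4, 21.8]
orientation: [2.945, 0.389, -0.785]
ft_force: [-0.3, 0.2, 0.6]
width: 65.8
grasp_force: 0.0
t=51.5 tcp=[428.1 160.4  21.8] az=15.1 beta=119.9 target=[428.3 160.9  21.5] world d=[ 0.2  0.5 -0.2] tool shift=[ 0.4 -0.5  0. ] turn=[ 0.002 -0.003  0.   ] q=[0.32 0.75 1.75 0.03 1.16 1.61] F=[-0.3  0.2  0.6]
t: 51.97
ee_pos: [428.7, 159.2, 22.2]
orientation: [2.944, 0.389, -0.783]
ft_force: [2.2, -4.8, 4.7]
width: 52.3
grasp_force: 29.8
t=52.0 tcp=[428.7 159.2  22.2] az=15.1 beta=119.8 target=[440. 200. 255.] world d=[ 11.3  40.8 232.8] tool shift=[ -97.1  -35.8 -212.8] turn=[ 0.003 -0.004 -0.   ] q=[0.31 0.75 1.75 0.02 1.16 1.61] F=[ 2.2 -4.8  4.7]
```

```bash
python3 -m pendant '{"grip":[-1,-1,-1,-1,-1,-1,-1,-1,-1,-1],"linear":[[-8,0,-13],[-12,0,-22],[-15,0,-26],[-15,0,-28],[-15,-5,-28],[-15,-9,-28],[-12,-10,-28],[-4,-8,-24],[-1,-4,-15],[0,0,0]],"angular":[[0,0,0],[0,0,0],[0,0,0],[0,0,0],[0,0,0],[0,0,0],[0,0,0],[0,0,0],[0,0,0],[0,0,0]]}'
python3 -m pendant '{"grip":[-1,-1,-1,-1,-1,-1,-1,-1,-1,-1,-1,-1],"linear":[[0,0,0],[0,0,0],[0,0,0],[0,0,0],[0,0,0],[0,0,0],[0,0,0],[0,0,0],[0,0,0],[0,0,0],[0,0,0],[0,0,0]],"angular":[[-0.03,0,-0.052],[-0.05,0,-0.0866],[-0.055,0,-0.0953],[-0.055,0,-0.0953],[-0.055,0,-0.0953],[-0.055,0,-0.0953],[-0.055,0,-0.0953],[-0.055,0,-0.0953],[-0.055,0,-0.0953],[-0.05,0,-0.0866],[-0.009,0,-0.0156],[0,0,0]]}'
python3 -m pendant '{"grip":[-1,-1,-1,-1,-1,-1,-1,-1,-1,-1,-1,-1],"linear":[[0,0,0],[0,0,0],[0,0,0],[0,0,0],[0,0,0],[0,0,0],[0,0,0],[0,0,0],[0,0,0],[0,0,0],[0,0,0],[0,0,0]],"angular":[[0,0.05,0],[0,0.07,0],[0,0.07,0],[0,0.07,0],[0,0.07,0],[0,0.07,0],[0,0.07,0],[0,0.07,0],[0,0.07,0],[0,0.07,0],[0,0.065,0],[0,0.065,0]]}'
python3 -m pendant '{"grip":[-1,-1,-1,-1,-1,-1,-1,-1,-1,-1,-1,-1],"linear":[[0,0,0],[0,0,0],[0,0,0],[0,0,0],[0,0,0],[0,0,0],[0,0,0],[0,0,0],[0,0,0],[0,0,0],[0,0,0],[0,0,0]],"angular":[[0,0.065,0],[0,0.065,0],[0,0.065,0],[0,0.065,0],[0,0.065,0],[0,0.065,0],[0,0.065,0],[0,0.065,0],[0,0.065,0],[0,0.065,0],[0,0.065,0],[0,0.045,0]]}'
python3 -c "
from kin import *
plan(None,30.5,30,tcp=(440,200,255))"
python3 -m pendant '{"grip":[-1,-1,-1,-1,-1,-1,-1,-1,-1,-1,-1,-1],"linear":[[0,0,0],[0,0,0],[0,0,0],[0,0,0],[0,0,0],[0,0,0],[0,0,0],[0,0,0],[0,0,0],[0,0,0],[0,0,0],[0,0,0]],"angular":[[-0.02,0,0.0115],[-0.031,0,0.0179],[-0.031,0,0.0179],[-0.031,0,0.0179],[-0.031,0,0.0179],[-0.031,0,0.0179],[-0.031,0,0.0179],[-0.031,0,0.0179],[-0.031,0,0.0179],[-0.031,0,0.0179],[-0.031,0,0.0179],[-0.031,0,0.0179]]}'
python3 -m pendant '{"grip":[-1,-1,-1,-1,-1,-1,-1,-1,-1,-1,-1,-1],"linear":[[0,0,0],[0,0,0],[0,0,0],[0,0,0],[0,0,0],[0,0,0],[0,0,0],[0,0,0],[0,0,0],[0,0,0],[0,0,0],[0,0,0]],"angular":[[-0.031,0,0.0179],[-0.031,0,0.0179],[-0.031,0,0.0179],[-0.031,0,0.0179],[-0.031,0,0.0179],[-0.031,0,0.0179],[-0.031,0,0.0179],[-0.031,0,0.0179],[-0.031,0,0.0179],[-0.031,0,0.0179],[0,0,0],[0,0,0]]}'
python3 -c "
from kin import *
plan((641.4,223.6,180),30.5,30)"
```

```text
t: 52.8
ee_pos: [441.2, 202.1, 256.3]
orientation: [2.949, 0.39, -0.776]
ft_force: [0.6, -1.3, -2.4]
width: 52.3
grasp_force: 29.8
t: 53.8
ee_pos: [437.8, 200.2, 252.3]
orientation: [2.19, 1.682, -0.588]
ft_force: [-0.2, 0.3, -2.5]
width: 52.7
grasp_force: 29.8
t: 54.8
ee_pos: [439.1, 199.8, 253.0]
orientation: [-2.34, -1.792, -0.341]
ft_force: [0.1, -0.2, -1.3]
width: 52.1
grasp_force: 29.8
t: 55.8
ee_pos: [439.4, 199.4, 252.6]
orientation: [-1.821, -1.393, -1.053]
ft_force: [-0.4, -0.0, -2.3]
width: 52.2
grasp_force: 29.8
t=55.8 tcp=[439.4 199.4 252.6] az=74.9 beta=29.9 target=[440. 200. 255.] world d=[0.6 0.6 2.4] tool shift=[ 2.5  0.4 -0.6] turn=[-0.671 -0.001  0.386] q=[-0.19  0.3   2.25  1.31  1.11 -0.89] F=[-0.4 -0.  -2.3]
t: 56.8
ee_pos: [439.1, 200.0, 253.1]
orientation: [-2.17, -1.034, -1.251]
ft_force: [0.9, -0.2, -1.1]
width: 52.4
grasp_force: 29.8
t: 57.8
ee_pos: [438.4, 201.1, 253.1]
orientation: [-2.423, -0.667, -1.399]
ft_force: [0.2, 1.1, -2.3]
width: 52.2
grasp_force: 29.8
t=57.8 tcp=[438.4 201.1 253.1] az=30.8 beta=30.0 target=[655.6 232.  170.5] world d=[217.1  30.9 -82.6] tool shift=[ 29.5  84.5 216.6] turn=[-0.004 -0.     0.003] q=[ 0.24  0.1   2.55  2.68  0.59 -1.33] F=[ 0.2  1.1 -2.3]
```

```bash
python3 -m pendant '{"grip":[-1,-1,-1,-1,-1,-1,-1,-1,-1,-1,-1,-1],"linear":[[1.8,5.1,13],[3,8.5,21.7],[3.5,10.1,26],[3.8,11,28.2],[3.8,11,28.2],[3.8,11,28.2],[3.5,10.1,26],[3,8.5,21.7],[2.1,5.9,15.2],[1.2,3.3,8.4],[0,0,0],[0,0,0]],"angular":[[0,0,0],[0,0,0],[0,0,0],[0,0,0],[0,0,0],[0,0,0],[0,0,0],[0,0,0],[-0.004,0,0.003],[0,0,0],[0,0,0],[0,0,0]]}'
python3 -c "
from kin import *
plan((641.4,223.6,86),30.5,30)"
```

```text
t: 58.8
ee_pos: [655.7, 230.4, 170.0]
orientation: [-2.428, -0.66, -1.401]
ft_force: [-0.1, -0.7, -3.4]
width: 52.3
grasp_force: 29.8
t=58.8 tcp=[655.7 230.4 170. ] az=30.4 beta=30.0 target=[655.6 232.   76.5] world d=[ -0.1   1.5 -93.5] tool shift=[-80.6  -1.5  47.4] turn=[0.002 0.001 0.   ] q=[ 0.19  0.54  2.14  2.63  0.63 -1.32] F=[-0.1 -0.7 -3.4]
```

```bash
python3 -m pendant '{"grip":[-1,-1,-1,-1,-1,-1,-1,-1,-1],"linear":[[-10,-1.5,6],[-17,0,10],[-19,0,11],[-17,0,10],[-12,0,7],[-5.6,0,3.4],[0,0,0],[0,0,0],[0,0,0]],"angular":[[0,0,0],[0,0,0],[0,0,0],[0,0,0],[0,0,0],[0,0,0],[0,0,0],[0,0,0],[0,0,0]]}'
python3 -m pendant '{"grip":[-1,-1,-1,-1,-1,-1],"linear":[[-5,0,2.6],[-4,0,1.6],[-2.2,0,1],[0,0,0],[0,0,0],[0,0,0]],"angular":[[0,0,0],[0,0,0],[0,0,0],[0,0,0],[0,0,0],[0,0,0]]}'
python3 -c "
from kin import *
plan((641.4,223.6,72.5),30.5,30)"
```

```text
t: 59.55
ee_pos: [656.3, 232.6, 78.1]
orientation: [-2.426, -0.661, -1.404]
ft_force: [-0.4, 0.4, -1.3]
width: 52.7
grasp_force: 29.8
t: 60.05
ee_pos: [655.2, 231.9, 64.5]
orientation: [-2.427, -0.661, -1.402]
ft_force: [0.0, 0.7, -1.8]
width: 52.1
grasp_force: 29.8
t=60.0 tcp=[655.2 231.9  64.5] az=30.4 beta=30.0 target=[655.6 232.   63. ] world d=[ 0.4  0.  -1.5] tool shift=[-1.2  0.2  1.1] turn=[ 0.002 -0.     0.001] q=[ 0.2   0.79  2.12  2.75  0.83 -1.47] F=[ 0.   0.7 -1.8]
```

```bash
python3 -m pendant '{"grip":[-1,-1,-1,-1,-1],"linear":[[-0.9,0,0.5],[-0.9,0,0.5],[-0.5,0,0.3],[0,0,0],[0,0,0]],"angular":[[0,0,0],[0,0,0],[0,0,0],[0,0,0],[0,0,0]]}'
```

```text
t: 60.47
ee_pos: [655.5, 232.1, 62.5]
orientation: [-2.426, -0.661, -1.404]
ft_force: [-1.7, 0.7, 2.3]
width: 52.5
grasp_force: 29.8
```

```bash
python3 -m pendant '{"grip":[-1,-1,0.5,0.5,0.5,0.5,0.5,0.5,0.5,0.5],"linear":[[-0.6,0,0.3],[0,0,0],[0,0,0],[0,0,0],[0,0,0],[0,0,-12],[0,0,-22],[0,0,-28],[0,0,-28],[0,0,0]],"angular":[[0,0,0],[0,0,0],[0,0,0],[0,0,0],[0,0,0],[0,0,0],[0,0,0],[0,0,0],[0,0,0],[0,0,0]]}'
python3 - <<'E'
from sim import *
u=(430,255,250)
plan(None,30.5,30,tcp=u)
o=ctrl.get_obs();q=o["qpos"]
def hov(G,az,b):return tuple((np.array(G)+19*toolR(az,b)[:,2]).round(1))
L=(395.7,348.2)
r=path(q,[(o["ee_pos"],30.5,30),(u,30.5,30),(u,70,30),(u,70,120),(u,9.5,120),(hov((*L,138),9.5,120),9.5,120),(hov((*L,38),9.5,120),9.5,120)],20)
path(r,[(hov((*L,38),9.5,120),9.5,120),(u,9.5,120),(u,70,120),(u,70,30),(u,30.5,30),(hov((540.1,396,180),30.5,30),30.5,30),(hov((540.1,396,72),30.5,30),30.5,30)],20)
im=ctrl.get_image("wrist");save("w13",cv2.resize(im,(800,600),interpolation=cv2.INTER_CUBIC))
E
```

```text
t: 61.3
ee_pos: [583.4, 190.7, 106.9]
orientation: [-2.43, -0.659, -1.398]
ft_force: [-0.3, -0.5, -0.7]
width: 65.9
grasp_force: 0.0
t=61.3 tcp=[583.4 190.7 106.9] az=30.3 beta=30.2 target=[430. 255. 250.] world d=[-153.4   64.3  143.1] tool shift=[  73.5 -133.  -158.3] turn=[ 0.002  0.003 -0.001] q=[ 0.12  0.67  2.3   2.69  0.89 -1.48] F=[-0.3 -0.5 -0.7]
(30.5, 30) (430, 255, 250) [ 0.49  0.13  2.53  3.07  0.57 -1.53] maxstep 0.04
(70, 30) (430, 255, 250) [-0.03  0.26  2.32  1.53  0.96 -0.91] maxstep 0.12
(70, 120) (430, 255, 250) [ 0.67  0.44  1.64 -0.26  1.52  1.1 ] maxstep 0.17
(9.5, 120) (430, 255, 250) [0.43 0.47 1.59 0.13 1.59 1.8 ] maxstep 0.04
(9.5, 120) (np.float64(386.3), np.float64(346.6), np.float64(121.5)) [0.59 0.64 1.64 0.21 1.35 1.89] maxstep 0.01
(9.5, 120) (np.float64(386.3), np.float64(346.6), np.float64(21.5)) [0.59 0.79 1.65 0.22 1.2  1.86] maxstep 0.01
(9.5, 120) (430, 255, 250) [0.43 0.47 1.59 0.13 1.59 1.8 ] maxstep 0.02
(70, 120) (430, 255, 250) [ 0.67  0.44  1.64 -0.26  1.52  1.1 ] maxstep 0.04
(70, 30) (430, 255, 250) [-0.03  0.26  2.32  1.53  0.96 -0.91] maxstep 0.17
(30.5, 30) (430, 255, 250) [ 0.49  0.13  2.53  3.07  0.57 -1.53] maxstep 0.12
(30.5, 30) (np.float64(554.3), np.float64(404.4), np.float64(170.5)) [ 0.66  0.53  2.17  3.34  0.62 -1.67] maxstep 0.03
(30.5, 30) (np.float64(554.3), np.float64(404.4), np.float64(62.5)) [ 0.66  0.79  2.15  3.29  0.85 -1.61] maxstep 0.01
```

```bash
python3 -m pendant '{"grip":[0.5,0.5,0.5,0.5,0.5,0.5,0.5,0.5,0.5,0.5,0.5],"linear":[[6,0,-16],[10,0,-26],[11,-8,-28],[11,-18,-28],[11,-22,-24],[9,-24,-18],[7,-24,-10],[5,-20,-5],[3,-12,-2],[0.5,-5,-1],[0,0,0]],"angular":[[0,0,0],[0,0,0],[0,0,0],[0,0,0],[0,0,0],[0,0,0],[0,0,0],[0,0,0],[0,0,0],[0,0,0],[0,0,0]]}'
python3 -m pendant '{"grip":[0.5,0.5,0.5,0.5,0.5,0.5,0.5,0.5,0.5,0.5,0.5,0.5],"linear":[[0,0,0],[0,0,0],[0,0,0],[0,0,0],[0,0,0],[0,0,0],[0,0,0],[0,0,0],[0,0,0],[0,0,0],[0,0,0],[0,0,0]],"angular":[[0.031,0,-0.0179],[0.031,0,-0.0179],[0.031,0,-0.0179],[0.031,0,-0.0179],[0.031,0,-0.0179],[0.031,0,-0.0179],[0.031,0,-0.0179],[0.031,0,-0.0179],[0.031,0,-0.0179],[0.031,0,-0.0179],[0.031,0,-0.0179],[0.031,0,-0.0179]]}'
python3 -m pendant '{"grip":[0.5,0.5,0.5,0.5,0.5,0.5,0.5,0.5,0.5,0.5,0.5],"linear":[[0,0,0],[0,0,0],[0,0,0],[0,0,0],[0,0,0],[0,0,0],[0,0,0],[0,0,0],[0,0,0],[0,0,0],[0,0,0]],"angular":[[0.031,0,-0.0179],[0.031,0,-0.0179],[0.031,0,-0.0179],[0.031,0,-0.0179],[0.031,0,-0.0179],[0.031,0,-0.0179],[0.031,0,-0.0179],[0.031,0,-0.0179],[0.031,0,-0.0179],[0.024,0,-0.0139],[0,-0.05,0]]}'
python3 -m pendant '{"grip":[0.5,0.5,0.5,0.5,0.5,0.5,0.5,0.5,0.5,0.5,0.5,0.5],"linear":[[0,0,0],[0,0,0],[0,0,0],[0,0,0],[0,0,0],[0,0,0],[0,0,0],[0,0,0],[0,0,0],[0,0,0],[0,0,0],[0,0,0]],"angular":[[0,-0.065,0],[0,-0.065,0],[0,-0.065,0],[0,-0.065,0],[0,-0.065,0],[0,-0.065,0],[0,-0.065,0],[0,-0.065,0],[0,-0.065,0],[0,-0.065,0],[0,-0.065,0],[0,-0.065,0]]}'
python3 -m pendant '{"grip":[0.5,0.5,0.5,0.5,0.5,0.5,0.5,0.5,0.5,0.5,0.5,0.5],"linear":[[0,0,0],[0,0,0],[0,0,0],[0,0,0],[0,0,0],[0,0,0],[0,0,0],[0,0,0],[0,0,0],[0,0,0],[0,0,0],[0,0,0]],"angular":[[0,-0.065,0],[0,-0.065,0],[0,-0.065,0],[0,-0.065,0],[0,-0.065,0],[0,-0.065,0],[0,-0.065,0],[0,-0.065,0],[0,-0.065,0],[0,-0.065,0],[0,-0.065,0],[0,-0.025,0]]}'
python3 -m pendant '{"grip":[0.5,0.5,0.5,0.5,0.5,0.5,0.5,0.5,0.5,0.5,0.5,0.5],"linear":[[0,0,0],[0,0,0],[0,0,0],[0,0,0],[0,0,0],[0,0,0],[0,0,0],[0,0,0],[0,0,0],[0,0,0],[0,0,0],[0,0,0]],"angular":[[0.03,0,0.052],[0.05,0,0.0866],[0.055,0,0.0953],[0.055,0,0.0953],[0.055,0,0.0953],[0.055,0,0.0953],[0.055,0,0.0953],[0.055,0,0.0953],[0.055,0,0.0953],[0.055,0,0.0953],[0.052,0,0.09],[0,0,0]]}'
python3 -c "
from kin import *
plan((395.7,348.2,138),9.5,120)"
```

```text
t: 62.27
ee_pos: [433.8, 258.3, 249.6]
orientation: [-2.424, -0.663, -1.404]
ft_force: [-0.6, -0.5, 0.1]
width: 65.9
grasp_force: 0.0
t: 63.27
ee_pos: [434.5, 256.1, 248.2]
orientation: [-2.113, -1.102, -1.218]
ft_force: [0.4, 0.0, 0.0]
width: 65.7
grasp_force: 0.0
t: 64.18
ee_pos: [434.8, 255.4, 246.9]
orientation: [-1.859, -1.426, -1.007]
ft_force: [0.7, -0.6, -0.9]
width: 65.9
grasp_force: 0.0
t: 65.18
ee_pos: [434.8, 255.8, 248.5]
orientation: [-2.384, -1.828, -0.255]
ft_force: [0.4, 0.3, 0.1]
width: 66.0
grasp_force: 0.0
t: 66.18
ee_pos: [434.7, 256.7, 247.5]
orientation: [2.188, 1.679, -0.591]
ft_force: [-0.2, 0.1, -0.2]
width: 65.9
grasp_force: 0.0
t: 67.18
ee_pos: [434.8, 254.8, 248.3]
orientation: [2.985, 0.237, -0.798]
ft_force: [-0.5, 0.2, -0.2]
width: 65.7
grasp_force: 0.0
t=67.2 tcp=[434.8 254.8 248.3] az=9.1 beta=120.0 target=[386.3 346.6 121.5] world d=[ -48.5   91.8 -126.7] tool shift=[ 34.3 -98.6 126.3] turn=[-0.002 -0.001 -0.007] q=[0.43 0.48 1.58 0.13 1.59 1.81] F=[-0.5  0.2 -0.2]
```

```bash
python3 -m pendant '{"grip":[0.5,0.5,0.5,0.5,0.5,0.5,0.5,0.5,0.5],"linear":[[4,-11.6,14.8],[6.5,-18.7,24],[7.5,-21.6,27.6],[7.5,-21.6,27.6],[6,-17.2,22],[2.8,-7.9,10.3],[0,0,0],[0,0,0],[0,0,0]],"angular":[[0,0,0],[0,0,0],[0,0,0],[0,0,0],[0,0,0],[0,0,0],[0,0,0],[0,0,0],[0,0,0]]}'
python3 - <<'E'
from kin import *
plan((395.7,348.2,38),9.5,120)
im=ctrl.get_image("wrist");save("w14",im);c=cam("wrist")
for r in(125,145,165,185):
    u=np.arange(180,320);S=im[r,:,:].astype(int);m=np.nonzero((S[u,0]-S[u,2])>55)[0];print(r,u[m.min()],u[m.max()],len(m))
print([f"{a}:{'/'.join(map(str,im[150,a]))}" for a in range(200,310,5)])
print("col",[f"{a}:{'/'.join(map(str,im[a,250]))}" for a in range(60,150,6)])
G=np.array([395.7,348.2,38]);print(proj(c,[G,G+[-19,-3,26],G+[19.7,3.3,0],G+[19.7,3.3,26],G+[19.7,3.3,-26]]).round())
E
```

```text
t: 67.93
ee_pos: [386.1, 348.1, 123.0]
orientation: [2.984, 0.249, -0.795]
ft_force: [0.2, -0.3, 1.1]
width: 65.9
grasp_force: 0.0
t=67.9 tcp=[386.1 348.1 123. ] az=9.5 beta=119.8 target=[386.3 346.6  21.5] world d=[   0.2   -1.5 -101.5] tool shift=[50.4  1.5 88.1] turn=[ 0.001 -0.003  0.   ] q=[0.59 0.64 1.64 0.21 1.35 1.9 ] F=[ 0.2 -0.3  1.1]
125 180 291 83
145 180 290 84
165 180 290 85
185 180 319 140
['200:137/124/116', '205:134/120/116', '210:136/122/116', '215:136/123/114', '220:255/250/139', '225:255/252/149', '230:255/252/150', '235:255/252/150', '240:255/252/147', '245:255/250/143', '250:255/246/133', '255:255/241/124', '260:255/237/118', '265:253/228/110', '270:246/200/92', '275:230/172/79', '280:199/142/66', '285:168/119/56', '290:128/91/48', '295:70/65/63', '300:67/60/60', '305:66/62/58']
col ['60:137/124/117', '66:142/129/123', '72:136/124/119', '78:130/122/115', '84:197/141/62', '90:203/148/68', '96:203/149/67', '102:207/146/64', '108:207/151/68', '114:195/141/64', '120:255/243/125', '126:255/248/135', '132:255/245/130', '138:255/245/131', '144:255/245/130']
[[252. 126.]
 [252. 173.]
 [253.  99.]
 [253. 122.]
 [252.  80.]]
```

```bash
python3 -m pendant '{"grip":[0.5,0.5,0.5,0.5,0.5,0.5,0.5],"linear":[[10,1.8,18],[14,0.8,25],[14,0,25],[9,0,16],[3.4,0,4.1],[0,0,0],[0,0,0]],"angular":[[0,0,0],[0,0,0],[0,0,0],[0,0,0],[0,0,0],[0,0,0],[0,0,0]]}'
python3 -m pendant '{"grip":[-1,-1,-1,-1,-1],"linear":[[0,0,0],[0,0,0],[0,0,0],[0,0,0],[0,0,0]],"angular":[[0,0,0],[0,0,0],[0,0,0],[0,0,0],[0,0,0]]}'
python3 -c "
from kin import *
plan(None,9.5,120,tcp=(430,255,255))"
```

```text
t: 68.57
ee_pos: [386.3, 345.8, 21.6]
orientation: [2.985, 0.247, -0.795]
ft_force: [-0.1, 0.1, 0.2]
width: 65.9
grasp_force: 0.0
t: 68.98
ee_pos: [386.3, 345.2, 21.9]
orientation: [2.983, 0.249, -0.794]
ft_force: [2.3, -4.4, 4.3]
width: 52.6
grasp_force: 29.6
t=69.0 tcp=[386.3 345.2  21.9] az=9.6 beta=119.8 target=[430. 255. 255.] world d=[ 43.7 -90.2 233.1] tool shift=[ -91.4   96.5 -216.1] turn=[ 0.002 -0.003  0.   ] q=[0.59 0.79 1.65 0.22 1.2  1.86] F=[ 2.3 -4.4  4.3]
```

```bash
python3 -m pendant '{"grip":[-1,-1,-1,-1,-1,-1,-1,-1,-1,-1,-1],"linear":[[-8,0,-13],[-12,0,-22],[-15,6,-26],[-15,14,-28],[-13,18,-28],[-12,18,-28],[-9,18,-28],[-5,14,-24],[-2,8,-14],[0,0,-5],[0,0,0]],"angular":[[0,0,0],[0,0,0],[0,0,0],[0,0,0],[0,0,0],[0,0,0],[0,0,0],[0,0,0],[0,0,0],[0,0,0],[0,0,0]]}'
python3 -m pendant '{"grip":[-1,-1,-1,-1,-1,-1,-1,-1,-1,-1,-1,-1],"linear":[[0,0,0],[0,0,0],[0,0,0],[0,0,0],[0,0,0],[0,0,0],[0,0,0],[0,0,0],[0,0,0],[0,0,0],[0,0,0],[0,0,0]],"angular":[[-0.03,0,-0.052],[-0.05,0,-0.0866],[-0.055,0,-0.0953],[-0.055,0,-0.0953],[-0.055,0,-0.0953],[-0.055,0,-0.0953],[-0.055,0,-0.0953],[-0.055,0,-0.0953],[-0.055,0,-0.0953],[-0.055,0,-0.0953],[-0.052,0,-0.09],[0,0,0]]}'
python3 -m pendant '{"grip":[-1,-1,-1,-1,-1,-1,-1,-1,-1,-1,-1,-1],"linear":[[0,0,0],[0,0,0],[0,0,0],[0,0,0],[0,0,0],[0,0,0],[0,0,0],[0,0,0],[0,0,0],[0,0,0],[0,0,0],[0,0,0]],"angular":[[0,0.05,0],[0,0.07,0],[0,0.07,0],[0,0.07,0],[0,0.07,0],[0,0.07,0],[0,0.07,0],[0,0.07,0],[0,0.07,0],[0,0.07,0],[0,0.065,0],[0,0.065,0]]}'
python3 -m pendant '{"grip":[-1,-1,-1,-1,-1,-1,-1,-1,-1,-1,-1,-1],"linear":[[0,0,0],[0,0,0],[0,0,0],[0,0,0],[0,0,0],[0,0,0],[0,0,0],[0,0,0],[0,0,0],[0,0,0],[0,0,0],[0,0,0]],"angular":[[0,0.065,0],[0,0.065,0],[0,0.065,0],[0,0.065,0],[0,0.065,0],[0,0.065,0],[0,0.065,0],[0,0.065,0],[0,0.065,0],[0,0.065,0],[0,0.065,0],[0,0.045,0]]}'
python3 -c "
from kin import *
plan(None,30.5,30,tcp=(430,255,255))"
python3 -m pendant '{"grip":[-1,-1,-1,-1,-1,-1,-1,-1,-1,-1,-1,-1],"linear":[[0,0,0],[0,0,0],[0,0,0],[0,0,0],[0,0,0],[0,0,0],[0,0,0],[0,0,0],[0,0,0],[0,0,0],[0,0,0],[0,0,0]],"angular":[[-0.02,0,0.0115],[-0.031,0,0.0179],[-0.031,0,0.0179],[-0.031,0,0.0179],[-0.031,0,0.0179],[-0.031,0,0.0179],[-0.031,0,0.0179],[-0.031,0,0.0179],[-0.031,0,0.0179],[-0.031,0,0.0179],[-0.031,0,0.0179],[-0.031,0,0.0179]]}'
python3 -m pendant '{"grip":[-1,-1,-1,-1,-1,-1,-1,-1,-1,-1,-1,-1],"linear":[[0,0,0],[0,0,0],[0,0,0],[0,0,0],[0,0,0],[0,0,0],[0,0,0],[0,0,0],[0,0,0],[0,0,0],[0,0,0],[0,0,0]],"angular":[[-0.031,0,0.0179],[-0.031,0,0.0179],[-0.031,0,0.0179],[-0.031,0,0.0179],[-0.031,0,0.0179],[-0.031,0,0.0179],[-0.031,0,0.0179],[-0.031,0,0.0179],[-0.031,0,0.0179],[-0.031,0,0.0179],[0,0,0],[0,0,0]]}'
python3 -c "
from kin import *
plan((540.1,396,180),30.5,30)"
```

```text
t: 69.9
ee_pos: [430.4, 256.3, 255.0]
orientation: [2.987, 0.247, -0.792]
ft_force: [0.1, 1.1, -2.1]
width: 52.6
grasp_force: 29.5
t: 70.9
ee_pos: [427.0, 256.7, 252.0]
orientation: [2.184, 1.69, -0.589]
ft_force: [-0.6, 0.4, -2.4]
width: 52.7
grasp_force: 29.5
t: 71.9
ee_pos: [428.9, 256.0, 252.8]
orientation: [-2.339, -1.791, -0.339]
ft_force: [-0.7, 0.6, -2.2]
width: 52.4
grasp_force: 29.5
t: 72.9
ee_pos: [429.5, 255.7, 252.7]
orientation: [-1.82, -1.392, -1.052]
ft_force: [-1.3, 0.2, -2.4]
width: 52.5
grasp_force: 29.5
t=72.9 tcp=[429.5 255.7 252.7] az=74.9 beta=29.9 target=[430. 255. 255.] world d=[ 0.5 -0.7  2.3] tool shift=[ 1.8  0.7 -1.6] turn=[-0.672 -0.001  0.385] q=[-0.04  0.28  2.27  1.43  1.02 -0.88] F=[-1.3  0.2 -2.4]
t: 73.9
ee_pos: [429.2, 255.9, 253.1]
orientation: [-2.169, -1.033, -1.249]
ft_force: [0.5, -0.9, -1.9]
width: 52.5
grasp_force: 29.5
t: 74.9
ee_pos: [428.6, 256.9, 253.2]
orientation: [-2.422, -0.666, -1.398]
ft_force: [-0.5, -0.3, -2.2]
width: 52.1
grasp_force: 29.5
t=74.9 tcp=[428.6 256.9 253.2] az=30.8 beta=30.0 target=[554.3 404.4 170.5] world d=[125.7 147.4 -82.7] tool shift=[ 20.1 -62.2 200.2] turn=[-0.005  0.     0.002] q=[ 0.49  0.12  2.52  3.06  0.55 -1.53] F=[-0.5 -0.3 -2.2]
```

```bash
python3 -m pendant '{"grip":[-1,-1,-1,-1,-1,-1,-1,-1,-1,-1,-1,-1],"linear":[[1.2,-3.7,12],[2,-6.2,20],[2.4,-7.5,24],[2.6,-8.1,26],[2.6,-8.1,26],[2.6,-8.1,26],[2.4,-7.5,24],[2,-6.2,20],[1.4,-4.4,14],[0.9,-2.4,8.2],[0,0,0],[0,0,0]],"angular":[[0,0,0],[0,0,0],[0,0,0],[0,0,0],[0,0,0],[0,0,0],[0,0,0],[0,0,0],[-0.005,0,0.002],[0,0,0],[0,0,0],[0,0,0]]}'
python3 -c "
from kin import *
plan((540.1,396,86),30.5,30)"
```

```text
t: 75.9
ee_pos: [555.4, 402.4, 170.1]
orientation: [-2.428, -0.66, -1.402]
ft_force: [0.2, -0.7, -1.6]
width: 52.6
grasp_force: 29.5
t=75.9 tcp=[555.4 402.4 170.1] az=30.4 beta=30.0 target=[554.3 404.4  76.5] world d=[ -1.1   1.9 -93.6] tool shift=[-81.   -2.4  46.8] turn=[0.003 0.001 0.   ] q=[ 0.66  0.53  2.17  3.34  0.62 -1.67] F=[ 0.2 -0.7 -1.6]
```

```bash
python3 -m pendant '{"grip":[-1,-1,-1,-1,-1,-1,-1,-1,-1],"linear":[[-10,-2.2,5.4],[-17,0,10],[-19,0,11],[-17,0,10],[-12,0,7],[-5.6,0,3.2],[0,0,0],[0,0,0],[0,0,0]],"angular":[[0,0,0],[0,0,0],[0,0,0],[0,0,0],[0,0,0],[0,0,0],[0,0,0],[0,0,0],[0,0,0]]}'
python3 -m pendant '{"grip":[-1,-1,-1,-1,-1,-1],"linear":[[-5,0,2.6],[-4,0,1.6],[-3,0,1.5],[0,0,0],[0,0,0],[0,0,0]],"angular":[[0,0,0],[0,0,0],[0,0,0],[0,0,0],[0,0,0],[0,0,0]]}'
python3 -c "
from kin import *
plan((540.1,396,72.5),30.5,30)"
```

```text
t: 76.65
ee_pos: [555.0, 404.7, 78.6]
orientation: [-2.426, -0.66, -1.405]
ft_force: [0.7, 0.3, -2.6]
width: 52.8
grasp_force: 29.5
t: 77.15
ee_pos: [553.7, 404.1, 63.9]
orientation: [-2.428, -0.661, -1.403]
ft_force: [-0.4, -0.0, -1.6]
width: 52.7
grasp_force: 29.5
t=77.2 tcp=[553.7 404.1  63.9] az=30.4 beta=30.0 target=[554.3 404.4  63. ] world d=[ 0.5  0.3 -0.9] tool shift=[-0.5  0.   1. ] turn=[0.003 0.    0.001] q=[ 0.67  0.79  2.15  3.3   0.85 -1.61] F=[-0.4 -0.  -1.6]
```

```bash
python3 -m pendant '{"grip":[-1,-1,-1,-1,-1],"linear":[[-0.9,0,0.5],[-0.9,0,0.5],[-0.8,0,0.4],[0,0,0],[0,0,0]],"angular":[[0,0,0],[0,0,0],[0,0,0],[0,0,0],[0,0,0]]}'
```

```text
t: 77.57
ee_pos: [555.1, 404.5, 63.5]
orientation: [-2.423, -0.658, -1.41]
ft_force: [-1.4, -2.9, 8.9]
width: 52.4
grasp_force: 29.5
```

```bash
python3 -m pendant '{"grip":[0.5,0.5,0.5,0.5,0.5,0.5,0.5,0.5],"linear":[[0,0,0],[0,0,0],[0,0,0],[0,0,-12],[0,0,-22],[0,0,-28],[0,0,-28],[0,0,0]],"angular":[[0,0,0],[0,0,0],[0,0,0],[0,0,0],[0,0,0],[0,0,0],[0,0,0],[0,0,0]]}'
python3 -m pendant '{"grip":[0.5,0.5,0.5,0.5,0.5,0.5,0.5,0.5],"linear":[[6,0,-16],[10,0,-26],[11,0,-28],[11,0,-28],[10,0,-24],[6,0,-14],[0,0,0],[0,0,0]],"angular":[[0,0,0],[0,0,0],[0,0,0],[0,0,0],[0,0,0],[0,0,0],[0,0,0],[0,0,0]]}'
python3 - <<'E'
from kin import *
im=ctrl.get_image("top");np.save("pics/topf.npy",im);b=ctrl.get_image("scene")
A=cv2.resize(im[130:310,80:400],(800,450)[::1],interpolation=cv2.INTER_CUBIC)[:300]
B=cv2.resize(b[120:320,130:470],(510,300),interpolation=cv2.INTER_CUBIC)
save("fin",np.vstack([A,np.hstack([B,np.zeros((300,290,3),np.uint8)])]))
c=cam("top");H,S,V=hsv(im);sub=np.zeros(V.shape,bool);sub[140:210,245:365]=1
shapes(im,c,(S<60)&(V>125)&sub&(np.arange(384)[:,None]>155),39,60)
E
```

```text
t: 78.23
ee_pos: [482.1, 361.9, 106.7]
orientation: [-2.431, -0.663, -1.399]
ft_force: [-0.7, -0.8, -1.0]
width: 65.6
grasp_force: 0.0
t: 78.9
ee_pos: [408.0, 319.4, 221.9]
orientation: [-2.425, -0.66, -1.406]
ft_force: [0.5, 0.6, -0.4]
width: 65.8
grasp_force: 0.0
[661.7 -93.6] ang -8.1 len 99.5 wid 45.4 skew 8.1 px [263. 168.] 287 
[ 648.1 -176.4] ang -7.0 len 102.4 wid 57.8 skew 10.0 px [289. 169.] 296 
[ 640.7 -247.9] ang 172.7 len 102.9 wid 48.5 skew 0.2 px [311. 172.] 330 
[ 624.7 -335.3] ang 170.9 len 102.6 wid 22.9 skew 1.4 px [340. 175.] 249
```

View pics/fin.png

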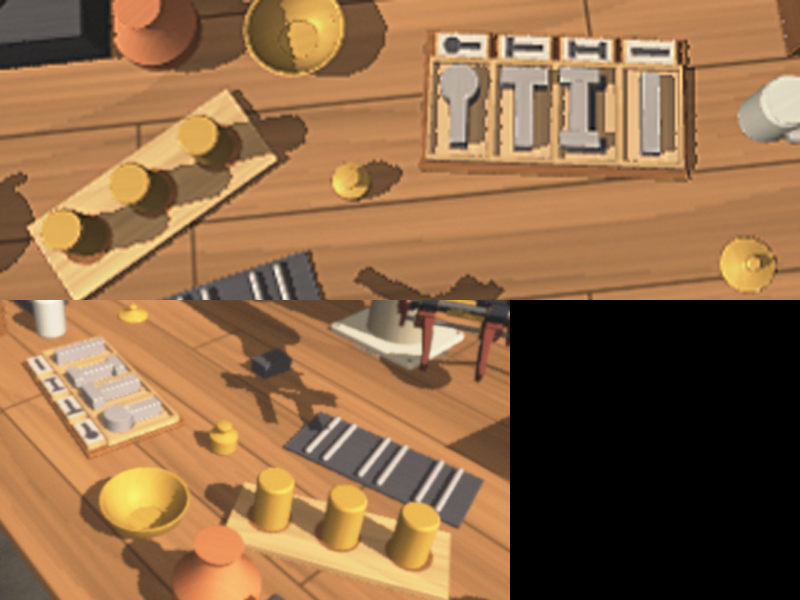

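All three cups stand over their pegs. The double, at (580,105), has been knocked sideways in its bay: its dark outline shows along its right side at (610,110). I'll mend that.

```bash
python3 - <<'E'
from sim import *
o=ctrl.get_obs();x=o["ee_pos"];u=(430,255,250)
plan(None,75,30,tcp=u)
path(o["qpos"],[(x,30.5,30),(u,30.5,30),(u,75,30),(u,75,90),(u,-7.8,90),((600,-250,220),-7.8,90)],20)
E
python3 -m pendant '{"grip":[-0.23,-0.23,-0.23,-0.23,-0.23,-0.23],"linear":[[6,15,-4],[8,20,-4],[8,20,-3],[2,9,0],[0,3,0],[0,0,0]],"angular":[[0,0,0],[0,0,0],[0,0,0],[0,0,0],[0,0,0],[0,0,0]]}'
python3 -c "
from kin import *
plan(None,75,30,tcp=(430,255,250))"
```

```text
t=79.0 tcp=[408.4 319.5 220.5] az=30.4 beta=30.0 target=[430. 255. 250.] world d=[ 21.6 -64.5  29.5] tool shift=[ 18.4  66.6 -26.7] turn=[ 0.676  0.    -0.387] q=[ 0.76  0.27  2.5   3.46  0.69 -1.71] F=[-0.4 -0.1 -0.6]
(30.5, 30) (430, 255, 250) [ 0.49  0.13  2.53  3.07  0.57 -1.53] maxstep 0.02
(75, 30) (430, 255, 250) [-0.04  0.29  2.27  1.43  1.02 -0.89] maxstep 0.13
(75, 90) (430, 255, 250) [ 0.51  0.2   1.88 -0.    1.06  0.77] maxstep 0.10
(-7.8, 90) (430, 255, 250) [0.51 0.2  1.88 0.   1.06 2.22] maxstep 0.07
(-7.8, 90) (600, -250, 220) [-0.41  0.46  1.57  0.    1.11  1.29] maxstep 0.05
t: 79.5
ee_pos: [444.8, 261.8, 246.4]
orientation: [-2.43, -0.659, -1.403]
ft_force: [-0.9, -0.1, 0.3]
width: 34.2
grasp_force: 0.0
t=79.5 tcp=[444.8 261.8 246.4] az=30.3 beta=30.1 target=[430. 255. 250.] world d=[-14.8  -6.8   3.6] tool shift=[ -5.   -1.5 -15.8] turn=[ 0.677  0.002 -0.389] q=[ 0.49  0.17  2.5   3.08  0.57 -1.54] F=[-0.9 -0.1  0.3]
```

```bash
python3 -m pendant '{"grip":[-0.23,-0.23,-0.23,-0.23,-0.23,-0.23,-0.23,-0.23,-0.23,-0.23,-0.23,-0.23],"linear":[[0,0,0],[0,0,0],[0,0,0],[0,0,0],[0,0,0],[0,0,0],[0,0,0],[0,0,0],[0,0,0],[0,0,0],[0,0,0],[0,0,0]],"angular":[[0.031,0,-0.0179],[0.031,0,-0.0179],[0.031,0,-0.0179],[0.031,0,-0.0179],[0.031,0,-0.0179],[0.031,0,-0.0179],[0.031,0,-0.0179],[0.031,0,-0.0179],[0.031,0,-0.0179],[0.031,0,-0.0179],[0.031,0,-0.0179],[0.031,0,-0.0179]]}'
python3 -m pendant '{"grip":[-0.23,-0.23,-0.23,-0.23,-0.23,-0.23,-0.23,-0.23,-0.23,-0.23,-0.23],"linear":[[0,0,0],[0,0,0],[0,0,0],[0,0,0],[0,0,0],[0,0,0],[0,0,0],[0,0,0],[0,0,0],[0,0,0],[0,0,0]],"angular":[[0.031,0,-0.0179],[0.031,0,-0.0179],[0.031,0,-0.0179],[0.031,0,-0.0179],[0.031,0,-0.0179],[0.031,0,-0.0179],[0.031,0,-0.0179],[0.031,0,-0.0179],[0.031,0,-0.0179],[0.024,0,-0.0139],[0,-0.05,0]]}'
python3 -m pendant '{"grip":[-0.23,-0.23,-0.23,-0.23,-0.23,-0.23,-0.23,-0.23,-0.23,-0.23,-0.23,-0.23],"linear":[[0,0,0],[0,0,0],[0,0,0],[0,0,0],[0,0,0],[0,0,0],[0,0,0],[0,0,0],[0,0,0],[0,0,0],[0,0,0],[0,0,0]],"angular":[[0,-0.065,0],[0,-0.065,0],[0,-0.065,0],[0,-0.065,0],[0,-0.065,0],[0,-0.065,0],[0,-0.065,0],[0,-0.065,0],[0,-0.065,0],[0,-0.065,0],[0,-0.065,0],[0,-0.065,0]]}'
python3 -m pendant '{"grip":[-0.23,-0.23,-0.23,-0.23,-0.23,-0.23,-0.23,-0.23,-0.23,-0.23,-0.23,-0.23],"linear":[[0,0,0],[0,0,0],[0,0,0],[0,0,0],[0,0,0],[0,0,0],[0,0,0],[0,0,0],[0,0,0],[0,0,0],[0,0,0],[0,0,0]],"angular":[[0,-0.065,0],[0,-0.065,0],[0,-0.065,0],[0,-0.022,0],[0,0,0.1],[0,0,0.12],[0,0,0.12],[0,0,0.12],[0,0,0.12],[0,0,0.12],[0,0,0.12],[0,0,0.12]]}'
python3 -m pendant '{"grip":[-0.23,-0.23,-0.23,-0.23,-0.23,-0.23,-0.23],"linear":[[0,0,0],[0,0,0],[0,0,0],[0,0,0],[0,0,0],[0,0,0],[0,0,0]],"angular":[[0,0,0.12],[0,0,0.12],[0,0,0.12],[0,0,0.12],[0,0,0.025],[0,0,0],[0,0,0]]}'
python3 -c "
from kin import *
plan(None,-7.8,90,tcp=(590,-257,190))"
```

```text
t: 80.5
ee_pos: [443.4, 263.4, 246.2]
orientation: [-2.111, -1.103, -1.217]
ft_force: [-0.0, 0.1, 0.4]
width: 33.6
grasp_force: 0.0
t: 81.42
ee_pos: [443.6, 263.1, 245.1]
orientation: [-1.857, -1.426, -1.006]
ft_force: [-1.0, -0.8, -0.3]
width: 34.1
grasp_force: 0.0
t: 82.42
ee_pos: [442.8, 263.7, 246.1]
orientation: [-2.379, -1.83, -0.252]
ft_force: [-0.8, -0.2, -0.7]
width: 33.7
grasp_force: 0.0
t: 83.42
ee_pos: [442.7, 263.1, 245.9]
orientation: [3.088, 0.57, -0.003]
ft_force: [0.4, 0.5, -0.3]
width: 34.1
grasp_force: 0.0
t: 84.0
ee_pos: [443.1, 262.9, 246.3]
orientation: [3.133, -0.209, -0.001]
ft_force: [0.3, 0.3, -0.1]
width: 33.5
grasp_force: 0.0
t=84.0 tcp=[443.1 262.9 246.3] az=-7.6 beta=90.0 target=[ 590. -257.  190.] world d=[ 146.9 -519.9  -56.3] tool shift=[214.7 495.6  57.1] turn=[0.002 0.    0.003] q=[ 0.51  0.23  1.85 -0.    1.06  2.22] F=[ 0.3  0.3 -0.1]
```

```bash
python3 -m pendant '{"grip":[-0.23,-0.23,-0.23,-0.23,-0.23,-0.23,-0.23,-0.23,-0.23,-0.23,-0.23,-0.23],"linear":[[6,14,1.5],[10,24,3],[13,30,3.4],[13,30,3.4],[13,30,3.4],[13,30,3.4],[13,30,3.4],[13,30,3.4],[13,30,3.4],[13,30,3.4],[13,30,3.4],[13,30,3.4]],"angular":[[0,0,0],[0,0,0],[0,0,0],[0,0,0],[0,0,0],[0,0,0],[0,0,0],[0,0,0],[0,0,0],[0,0,0],[0,0,0],[0,0,0]]}'
python3 -m pendant '{"grip":[-0.23,-0.23,-0.23,-0.23,-0.23,-0.23,-0.23,-0.23,-0.23],"linear":[[13,30,3.4],[13,30,3.4],[13,30,3.4],[12,28,4],[10,23,3],[7.7,16.6,1.4],[0,0,0],[0,0,0],[0,0,0]],"angular":[[0,0,0],[0,0,0],[0,0,0],[0,0,0],[0,0,0],[0,0,0.003],[0,0,0],[0,0,0],[0,0,0]]}'
python3 - <<'E'
from kin import *
plan(None,-7.8,90,tcp=(590,-257,190))
im=ctrl.get_image("wrist");save("w15",im);c=cam("wrist");H,S,V=hsv(im);row=np.arange(384)[:,None]
# label rows lie beyond the bays: keep x<715
print("stakes");s=shapes(im,c,(S<60)&(V>165),39,800)
print("dark");shapes(im,c,(S<95)&(V<130)&(row<240),13,60)
E
```

```text
t: 85.0
ee_pos: [543.0, -93.4, 209.0]
orientation: [3.134, -0.21, 0.001]
ft_force: [0.4, 0.5, 0.2]
width: 33.9
grasp_force: 0.0
t: 85.75
ee_pos: [589.3, -256.5, 190.8]
orientation: [3.134, -0.216, 0.001]
ft_force: [-0.8, -0.2, -0.9]
width: 33.6
grasp_force: 0.0
t=85.8 tcp=[ 589.3 -256.5  190.8] az=-7.9 beta=90.0 target=[ 590. -257.  190.] world d=[ 0.7 -0.5 -0.8] tool shift=[0.8 0.4 0.8] turn=[ 0.001 -0.001 -0.001] q=[-0.43  0.48  1.61 -0.    1.04  1.28] F=[-0.8 -0.2 -0.9]
stakes
[ 739.8 -114.8] ang -98.1 len 58.7 wid 28.5 skew 2.3 px [66. 26.] 1510 
[ 728.  -199.6] ang -98.1 len 43.4 wid 28.0 skew 1.1 px [163.  25.] 1317 
[ 718.2 -269.3] ang 82.4 len 58.9 wid 28.1 skew 0.3 px [244.  25.] 1549 
[ 707.4 -346.3] ang 81.5 len 58.9 wid 28.4 skew 0.2 px [335.  26.] 1794 
[ 642.  -245.9] ang -7.9 len 103.3 wid 49.0 skew 2.1 px [230. 116.] 4111 
[662.8 -92. ] ang -8.0 len 102.6 wid 48.1 skew 9.3 px [ 59. 109.] 3690 
[ 649.3 -175.1] ang -7.8 len 102.3 wid 59.0 skew 13.1 px [151. 107.] 3722 
[ 625.5 -334.1] ang -7.7 len 102.4 wid 25.1 skew 2.1 px [329. 121.] 3126 
dark
[ 734.8 -185.7] ang 81.8 len 48.9 wid 27.7 skew 5.3 px [147.  26.] 769 
[ 723.4 -269.7] ang 82.3 len 49.1 wid 21.7 skew 0.4 px [244.  25.] 805 
[ 746.6 -102.7] ang 81.2 len 48.7 wid 21.8 skew 4.6 px [59. 26.] 766 
[ 711.6 -353.6] ang 81.8 len 48.6 wid 8.9 skew 0.7 px [335.  26.] 553 
[ 658.4 -100.7] ang -17.2 len 105.3 wid 26.9 skew 0.6 px [ 85. 121.] 1625 
[ 647.8 -187.3] ang -18.7 len 108.6 wid 25.4 skew 2.1 px [172. 117.] 859 
[ 646.3 -266.4] ang -18.0 len 87.4 wid 26.1 skew 1.3 px [253. 109.] 1308 
[ 615.1 -499.4] ang 56.9 len 84.0 wid 62.5 skew 4.8 px [483. 113.] 3394 TOUCH
[ 592.7 -270.8] ang -9.3 len 19.7 wid 11.6 skew 0.2 px [263. 163.] 235 
[ 516.6 -284.8] ang 179.8 len 17.7 wid 6.7 skew 1.5 px [286. 233.] 76
```

```bash
python3 -c "
from kin import *
plan(None,-7.9,90,tcp=(642,-245.9,60))"
python3 -m pendant '{"grip":[-0.23,-0.23,-0.23,-0.23,-0.23,-0.23,-0.23,-0.23,-0.23],"linear":[[10,-0.7,20],[12,-0.8,28],[12,-0.8,30],[9,-0.6,28],[6.8,-0.5,17],[1,0,7.5],[0,0,0],[0,0,0],[0,0,0]],"angular":[[0,0,0],[0,0,0],[0,0,0],[0,0,0],[0,0,0],[0,0,0],[0,0,0],[0,0,0],[0,0,0]]}'
python3 -c "
from kin import *
plan(None,-7.9,90,tcp=(642,-245.9,25.5))"
```

```text
t=85.8 tcp=[ 589.4 -256.3  191.1] az=-7.9 beta=89.9 target=[ 642.  -245.9   60. ] world d=[  52.6   10.4 -131.1] tool shift=[ 50.6 -17.6 131.1] turn=[ 0.001 -0.001  0.001] q=[-0.43  0.48  1.61 -0.    1.04  1.28] F=[-0.1  0.6  0.7]
t: 86.55
ee_pos: [641.3, -261.4, 62.7]
orientation: [3.132, -0.216, 0.006]
ft_force: [-0.0, 0.3, -0.2]
width: 34.0
grasp_force: 0.0
t=86.5 tcp=[ 641.3 -261.4   62.7] az=-7.9 beta=89.8 target=[ 642.  -245.9   25.5] world d=[  0.7  15.5 -37.2] tool shift=[ -1.6 -15.5  37.1] turn=[ 0.002 -0.004 -0.   ] q=[-0.4   0.71  1.55 -0.    0.88  1.31] F=[-0.   0.3 -0.2]
```

```bash
python3 -m pendant '{"grip":[-0.23,-0.23,-0.23,-0.23,-0.23,-0.23],"linear":[[-0.8,-8,0],[-0.8,-7.5,4],[0,0,8],[0,0,4],[0,0,0],[0,0,0]],"angular":[[0,0,0],[0,0,0],[0,0,0],[0,0,0],[0,0,0],[0,0,0]]}'
python3 -c "
from kin import *
plan(None,-7.9,90,tcp=(642,-245.9,25.5))"
```

```text
t: 87.05
ee_pos: [641.0, -245.9, 44.3]
orientation: [3.133, -0.217, 0.001]
ft_force: [-0.0, -0.2, 0.8]
width: 33.8
grasp_force: 0.0
t=87.0 tcp=[ 641.  -245.9   44.3] az=-7.9 beta=90.0 target=[ 642.  -245.9   25.5] world d=[  1.   -0.  -18.8] tool shift=[ 1.  -0.1 18.8] turn=[ 0.001 -0.001 -0.001] q=[-0.38  0.73  1.57 -0.    0.85  1.33] F=[-0.  -0.2  0.8]
```

```bash
python3 -m pendant '{"grip":[-0.23,-0.23,-0.23,-0.23,-0.23,-0.23],"linear":[[1,0,7],[0,0,7],[0,0,4],[0,0,0],[0,0,0],[0,0,0]],"angular":[[0,0,0],[0,0,0],[0,0,0],[0,0,0],[0,0,0],[0,0,0]]}'
python3 -m pendant '{"grip":[-1,-1,-1,-1],"linear":[[0,0,0],[0,0,0],[0,0,0],[0,0,0]],"angular":[[0,0,0],[0,0,0],[0,0,0],[0,0,0]]}'
python3 -c "
from kin import *
plan(None,-7.9,90,tcp=(636.8,-256.6,28.5))"
```

```text
t: 87.55
ee_pos: [642.4, -246.2, 26.9]
orientation: [3.132, -0.217, 0.003]
ft_force: [-0.2, -0.4, 0.2]
width: 33.5
grasp_force: 0.0
t: 87.88
ee_pos: [642.4, -247.9, 27.4]
orientation: [3.13, -0.217, 0.004]
ft_force: [-1.7, -7.8, -0.7]
width: 21.7
grasp_force: 30.0
t=87.9 tcp=[ 642.4 -247.9   27.4] az=-7.9 beta=89.8 target=[ 636.8 -256.6   28.5] world d=[-5.6 -8.7  1.1] tool shift=[-4.3  9.4 -1.1] turn=[ 0.004 -0.003 -0.   ] q=[-0.38  0.75  1.57 -0.    0.82  1.33] F=[-1.7 -7.8 -0.7]
```

```bash
python3 -m pendant '{"grip":[-1,-1,-1,-1,-1,-1,-1,-1],"linear":[[0,0,-2.5],[0,0,-2.5],[-2,5,0],[-2.2,5.4,0],[0,0,0],[0,0,2.5],[0,0,1.5],[0,0,0]],"angular":[[0,0,0],[0,0,0],[0,0,0],[0,0,0],[0,0,0],[0,0,0],[0,0,0],[0,0,0]]}'
python3 -c "
from kin import *
plan(None,-7.9,90,tcp=(636.8,-257.6,27))"
```

```text
t: 88.55
ee_pos: [636.6, -255.6, 27.5]
orientation: [3.133, -0.217, 0.002]
ft_force: [0.5, -0.5, -7.8]
width: 22.0
grasp_force: 30.0
t=88.5 tcp=[ 636.6 -255.6   27.5] az=-7.9 beta=89.9 target=[ 636.8 -257.6   27. ] world d=[ 0.2 -2.  -0.5] tool shift=[0.5 2.  0.5] turn=[ 0.001 -0.001 -0.   ] q=[-0.4   0.75  1.57 -0.    0.82  1.31] F=[ 0.5 -0.5 -7.8]
```

```bash
python3 -m pendant '{"grip":[-1,-1,-1,-1,-1,-1],"linear":[[0.3,2,0],[0,0,0],[0,0,0.8],[0,0,0.6],[0,0,0],[0,0,0]],"angular":[[0,0,0],[0,0,0],[0,0,0],[0,0,0],[0,0,0],[0,0,0]]}'
```

```text
t: 89.05
ee_pos: [637.0, -257.9, 27.3]
orientation: [3.132, -0.217, 0.004]
ft_force: [-2.8, 0.5, 2.7]
width: 21.7
grasp_force: 30.0
```

Contact. Release, rise, and re-measure from above.

```bash
python3 -m pendant '{"grip":[-1,-1,-0.23,-0.23,-0.23,-0.23,-0.23,-0.23,-0.23,-0.23,-0.23,-0.23],"linear":[[0,0,0.4],[0,0,0],[0,0,0],[0,0,0],[0,0,-18],[0,0,-28],[-10,0,-32],[-12,0,-32],[-12,0,-30],[-10,0,-20],[0,0,0],[0,0,0]],"angular":[[0,0,0],[0,0,0],[0,0,0],[0,0,0],[0,0,0],[0,0,0],[0,0,0],[0,0,0],[0,0,0],[0,0,0],[0,0,0],[0,0,0]]}'
python3 - <<'E'
from kin import *
im=ctrl.get_image("wrist");save("w16",im);c=cam("wrist");H,S,V=hsv(im);row=np.arange(384)[:,None]
print("stakes");s=shapes(im,c,(S<60)&(V>165)&(row>45),39,800)
print("dark on floor");shapes(im,c,(S<95)&(V<130)&(row<240)&(row>45),13,60)
print("labels");shapes(im,c,(S<95)&(V<130)&(row<=60),22,300)
im=ctrl.get_image("top");c=cam("top");H,S,V=hsv(im);sub=np.zeros(V.shape,bool);sub[155:210,245:365]=1
print("top");shapes(im,c,(S<60)&(V>125)&sub,39,60);print(ctrl.get_obs()["t"])
E
```

```text
t: 90.05
ee_pos: [593.9, -252.0, 187.7]
orientation: [3.131, -0.217, 0.009]
ft_force: [-0.1, 0.3, -0.2]
width: 34.1
grasp_force: 0.0
stakes
[661.5 -92.6] ang -8.1 len 101.7 wid 48.1 skew 9.6 px [ 63. 115.] 3733 
[ 648.3 -175.3] ang -8.0 len 102.1 wid 58.6 skew 13.1 px [156. 112.] 3765 
[ 635.3 -255.2] ang -8.1 len 102.3 wid 48.5 skew 2.6 px [247. 126.] 4089 
[ 625.  -333.2] ang -7.7 len 101.5 wid 25.4 skew 2.1 px [335. 126.] 3194 
[ 591.2 -464.6] ang 62.2 len 71.7 wid 16.9 skew 0.1 px [479. 147.] 923 TOUCH
dark on floor
[ 657.2 -101.2] ang -17.3 len 105.4 wid 26.7 skew 0.8 px [ 89. 126.] 1607 
[ 684.2 -208. ] ang 169.6 len 22.9 wid 6.7 skew 0.2 px [191.  83.] 164 
[ 615.9 -493.8] ang 56.4 len 75.6 wid 58.1 skew 4.5 px [486. 116.] 2841 TOUCH
[ 635.6 -182.1] ang -8.0 len 82.9 wid 7.3 skew 1.8 px [173. 135.] 623 
[ 604.3 -233.1] ang -93.0 len 11.4 wid 5.1 skew 0.1 px [230. 162.] 62 
[ 599.5 -270.1] ang 80.9 len 14.1 wid 5.3 skew 0.1 px [267. 162.] 88 
[ 533.6 -201.6] ang 170.8 len 15.7 wid 6.3 skew 0.6 px [210. 233.] 64 
[ 522.9 -280.3] ang 179.8 len 17.5 wid 7.5 skew 1.4 px [286. 233.] 78 
labels
[ 731.1 -188. ] ang 81.3 len 47.3 wid 26.8 skew 4.8 px [152.  31.] 787 
[745.  -93.4] ang 172.8 len 21.2 wid 19.3 skew 0.1 px [52. 32.] 452 
[ 720.4 -264.7] ang 80.5 len 38.5 wid 21.0 skew 3.1 px [241.  31.] 591 
[ 741.4 -117.6] ang -95.3 len 27.3 wid 8.9 skew 0.6 px [79. 31.] 301 
[ 708.5 -349.9] ang 81.4 len 47.1 wid 8.7 skew 0.0 px [341.  32.] 550 
top
[ 577.8 -307.4] ang 55.1 len 224.4 wid 188.9 skew 1.0 px [333. 188.] 2272 
[ 651.8 -366.2] ang 72.8 len 108.2 wid 59.6 skew 8.8 px [345. 164.] 396 
[661.7 -93.6] ang -8.1 len 99.5 wid 45.4 skew 8.3 px [263. 168.] 287 
[ 648.5 -174. ] ang -3.8 len 103.2 wid 48.8 skew 7.9 px [289. 170.] 278 
90.15
```

```bash
python3 -m pendant '{"grip":[-0.23,-0.23,-0.23,-0.23,-0.23,-0.23,-0.23],"linear":[[0,20,0],[0,28,0],[0,28,0],[0,14,0],[0,0,0],[0,0,0],[0,0,0]],"angular":[[0,0,0],[0,0,0],[0,0,0],[0,0,0],[0,0,0],[0,0,0],[0,0,0]]}'
python3 - <<'E'
from kin import *
im=ctrl.get_image("wrist");save("w17",im);c=cam("wrist");H,S,V=hsv(im);row=np.arange(384)[:,None]
print(ctrl.get_obs()["ee_pos"]);shapes(im,c,(S<60)&(V>165)&(row>45),39,800)
r=115;a=np.arange(195,300,2)
for r in(90,115,140):print(r,[f"{u}:{'/'.join(map(str,im[r,u]))}" for u in range(222,276,2)])
E
```

```text
t: 90.73
ee_pos: [580.4, -339.5, 185.2]
orientation: [3.134, -0.217, 0.001]
ft_force: [-0.5, 0.1, -0.2]
width: 33.9
grasp_force: 0.0
[ 580.59503639 -339.31224811  185.49631538]
[ 649.5 -174.6] ang -8.2 len 102.4 wid 59.0 skew 12.9 px [ 57. 110.] 3742 
[ 636.6 -255.4] ang -8.0 len 102.9 wid 49.2 skew 2.6 px [148. 123.] 4065 
[ 625.4 -335.8] ang -7.6 len 102.6 wid 21.7 skew 2.0 px [239. 124.] 2833 
[ 600.1 -524.6] ang -22.8 len 72.9 wid 73.1 skew 0.8 px [450. 126.] 5011 
[ 608.4 -464.9] ang -4.9 len 57.1 wid 37.1 skew 6.4 px [380. 119.] 1244 
[ 530.5 -550.2] ang -105.8 len 83.8 wid 39.1 skew 1.0 px [476. 202.] 2126 TOUCH
90 ['222:254/237/175', '224:254/237/174', '226:253/235/182', '228:243/231/214', '230:240/229/212', '232:241/229/215', '234:241/230/213', '236:242/232/217', '238:244/233/220', '240:241/228/214', '242:240/229/212', '244:240/230/215', '246:240/228/214', '248:239/226/209', '250:228/209/191', '252:86/78/75', '254:59/53/51', '256:129/97/69', '258:178/132/86', '260:182/135/90', '262:186/137/90', '264:186/138/92', '266:183/136/90', '268:180/134/88', '270:175/128/87', '272:175/
[... 329 characters left out ...]
0', '254:60/55/52', '256:128/97/72', '258:178/132/88', '260:185/137/90', '262:186/137/89', '264:189/137/91', '266:187/139/93', '268:179/132/88', '270:175/131/84', '272:176/130/87', '274:175/131/85']
140 ['222:254/239/177', '224:254/239/177', '226:254/239/178', '228:242/226/198', '230:236/223/206', '232:236/223/206', '234:237/223/206', '236:237/221/204', '238:239/226/210', '240:236/222/203', '242:239/227/209', '244:238/226/207', '246:236/224/205', '248:235/221/204', '250:228/208/193', '252:87/77/71', '254:57/52/49', '256:137/102/75', '258:178/131/87', '260:185/137/91', '262:187/138/91', '264:193/141/93', '266:186/137/90', '268:179/132/87', '270:179/133/88', '272:178/131/86', '274:178/129/86']
```

Run:
```python
from kin import *
c=cam("wrist")
for r in(90,115,140):
    a=pix2plane(c,[(251,r)],39)[0];l=pix2plane(c,[(226.8,r)],39)[0];b=pix2plane(c,[(255.5,r)],13)[0]
    n=np.array([np.sin(np.radians(-7.8)),-np.cos(np.radians(7.8)),0]);print("bar right beyond-left",(a-l)@n,"paint edge beyond bar edge",(b-a)@n)
```

```text
bar right beyond-left 21.106214615336523 paint edge beyond bar edge 4.4704331069319485
bar right beyond-left 21.456342052502745 paint edge beyond bar edge 4.542555892066015
bar right beyond-left 21.824779721655812 paint edge beyond bar edge 4.618488314111815
```

The painted edge shows about 4.5 mm beyond the bar's right side, so I'll nudge the bar across as well. I'll also check the double in the earlier overhead shot.

Run:
```python
from kin import *
plan(None,-7.8,90,tcp=(625.4,-336.5,60))
im=cv2.imread("pics/w16.png")[:,:,::-1]
for r in(112,125,140):print(r,[f"{u}:{'/'.join(map(str,im[r,u]))}" for u in range(228,276,2)])
```

```text
t=90.8 tcp=[ 580.6 -339.3  185.5] az=-7.9 beta=90.0 target=[ 625.4 -336.5   60. ] world d=[  44.8    2.8 -125.5] tool shift=[ 43.9  -9.  125.5] turn=[ 0.001 -0.001 -0.002] q=[-0.55  0.53  1.54 -0.    1.06  1.16] F=[-0.7  1.3  0.4]
112 ['228:254/236/172', '230:254/238/174', '232:254/237/174', '234:254/239/176', '236:247/233/209', '238:240/228/212', '240:239/227/211', '242:240/227/210', '244:239/227/210', '246:240/228/212', '248:242/230/215', '250:237/223/205', '252:237/225/206', '254:236/223/205', '256:234/219/201', '258:228/212/194', '260:95/87/78', '262:135/100/72', '264:179/131/87', '266:184/137/91', '268:189/140/94', '270:186/139/90', '272:185/138/92', '274:177/129/85']
125 ['228:254/237/172', '230:254/237/173', '232:254/237/172', '234:254/237/175', '236:245/230/204', '238:240/227/210', '240:240/229/212', '242:238/227/212', '244:240/227/211', '246:238/227/210', '248:239/226/210', '250:236/223/205', '252:238/226/210', '254:235/221/204', '256:235/219/202', '258:227/208/191', '260:91/82/75', '262:137/104/74', '264:178/133/88', '266:187/138/93', '268:188/139/93', '270:189/140/92', '272:183/135/89', '274:175/129/84']
140 ['228:254/237/174', '230:254/238/175', '232:254/238/175', '234:254/238/173', '236:248/232/202', '238:239/228/210', '240:240/228/211', '242:239/228/210', '244:238/227/210', '246:240/228/210', '248:238/226/209', '250:236/223/206', '252:236/223/204', '254:234/220/202', '256:235/219/201', '258:222/201/183', '260:83/75/68', '262:146/109/75', '264:179/132/89', '266:184/137/91', '268:189/139/92', '270:187/138/91', '272:186/138/93', '274:179/131/88']
```

The double is within about 2 mm, which is fine. Now the bar.

```bash
python3 -m pendant '{"grip":[-0.23,-0.23,-0.23,-0.23,-0.23,-0.23,-0.23,-0.23,-0.23],"linear":[[8,-1.6,20],[10,-2.1,30],[11,-2.3,30],[9,-1.8,26],[5.9,-1.2,17],[0,0,2],[0,0,0],[0,0,0],[0,0,0]],"angular":[[0,0,0],[0,0,0],[0,0,0],[0,0,0],[0,0,0],[0,0,0],[0,0,0],[0,0,0],[0,0,0]]}'
python3 -c "
from kin import *
plan(None,-7.7,90,tcp=(625.4,-336.5,25))"
```

```text
t: 91.53
ee_pos: [626.2, -338.2, 63.1]
orientation: [3.131, -0.217, 0.006]
ft_force: [0.5, -0.0, 0.7]
width: 34.1
grasp_force: 0.0
t=91.5 tcp=[ 626.2 -338.2   63.1] az=-7.9 beta=89.8 target=[ 625.4 -336.5   25. ] world d=[ -0.8   1.7 -38.1] tool shift=[-1.2 -1.7 38.1] turn=[ 0.002 -0.004 -0.004] q=[-0.51  0.73  1.5  -0.    0.9   1.2 ] F=[ 0.5 -0.   0.7]
```

```bash
python3 -m pendant '{"grip":[-0.23,-0.23,-0.23,-0.23,-0.23,-0.23,-0.23,-1,-1,-1,-1],"linear":[[-1,-1.5,10],[0,0,14],[0,0,8],[0,0,5],[0,0,0],[0,0,0],[0,0,0],[0,0,0],[0,0,0],[0,0,0],[0,0,0]],"angular":[[0,0,0],[0,0,0],[0,0,0],[0,0,0],[0,0,0],[0,0,0],[0,0,0],[0,0,0],[0,0,0],[0,0,0],[0,0,0]]}'
python3 -m pendant '{"grip":[-1,-1,-1,-1,-1,-1],"linear":[[0,0,-2.5],[0,0,-2.5],[-0.4,2.2,0],[-0.4,2.1,0],[0,0,0],[0,0,0]],"angular":[[0,0,0],[0,0,0],[0,0,0],[0,0,0],[0,0,0],[0,0,0]]}'
```

```text
t: 92.45
ee_pos: [625.1, -337.0, 24.8]
orientation: [3.132, -0.217, 0.004]
ft_force: [-0.3, -2.3, 1.6]
width: 21.4
grasp_force: 30.0
t: 92.95
ee_pos: [623.0, -340.6, 28.9]
orientation: [3.133, -0.218, 0.002]
ft_force: [-0.7, 0.4, -4.7]
width: 21.8
grasp_force: 30.0
```

```bash
python3 -m pendant '{"grip":[-1,-1,-1,-1,-1,-1],"linear":[[1.2,0.7,0],[0,0,2],[0,0,1.4],[0,0,0.8],[0,0,0],[0,0,0]],"angular":[[0,0,0],[0,0,0],[0,0,0],[0,0,0],[0,0,0],[0,0,0]]}'
python3 -m pendant '{"grip":[-1,-1,-1,-1],"linear":[[0,0,0.4],[0,0,0.4],[0,0,0],[0,0,0]],"angular":[[0,0,0],[0,0,0],[0,0,0],[0,0,0]]}'
```

```text
t: 93.45
ee_pos: [624.4, -341.4, 25.0]
orientation: [3.132, -0.217, 0.003]
ft_force: [-1.0, -0.4, -5.1]
width: 21.6
grasp_force: 30.0
t: 93.78
ee_pos: [624.5, -341.5, 24.8]
orientation: [3.132, -0.217, 0.003]
ft_force: [-3.4, 1.6, 3.7]
width: 21.7
grasp_force: 30.0
```

```bash
python3 -m pendant '{"grip":[-1,-0.23,-0.23,-0.23,-0.23,-0.23,-0.23,-0.23,-0.23,-0.23,-0.23,-0.23],"linear":[[0,0,0.3],[0,0,0],[0,0,0],[0,0,-18],[0,0,-28],[-10,0,-32],[-12,0,-32],[-12,0,-30],[-10,0,-20],[0,0,0],[0,0,0],[0,0,0]],"angular":[[0,0,0],[0,0,0],[0,0,0],[0,0,0],[0,0,0],[0,0,0],[0,0,0],[0,0,0],[0,0,0],[0,0,0],[0,0,0],[0,0,0]]}'
python3 - <<'E'
from kin import *
im=ctrl.get_image("wrist");save("w18",im);c=cam("wrist");H,S,V=hsv(im);row=np.arange(384)[:,None]
print(ctrl.get_obs()["ee_pos"]);shapes(im,c,(S<60)&(V>165)&(row>45),39,2000)
for r in(90,115,140):print(r,[f"{u}:{'/'.join(map(str,im[r,u]))}" for u in range(222,276,3)])
E
```

```text
t: 94.78
ee_pos: [580.7, -335.0, 183.1]
orientation: [3.132, -0.217, 0.002]
ft_force: [-0.0, -0.3, 0.1]
width: 33.8
grasp_force: 0.0
[ 580.42618837 -334.79992463  182.39977742]
[ 648.8 -175. ] ang -8.1 len 103.0 wid 58.8 skew 12.9 px [ 60. 110.] 3820 
[ 636.1 -255.6] ang -7.9 len 101.9 wid 49.0 skew 2.7 px [153. 123.] 4116 
[ 624.7 -339.2] ang -8.0 len 102.3 wid 21.2 skew 2.1 px [248. 124.] 2817 
[ 599.8 -525.1] ang -25.8 len 72.7 wid 72.2 skew 0.6 px [457. 125.] 4906 
90 ['222:254/235/168', '225:254/236/169', '228:254/237/174', '231:254/237/173', '234:254/236/173', '237:241/230/214', '240:240/228/213', '243:241/231/217', '246:243/232/220', '249:239/228/212', '252:240/229/213', '255:240/228/213', '258:240/227/212', '261:159/124/94', '264:179/131/86', '267:185/136/91', '270:184/136/91', '273:177/130/88']
115 ['222:254/236/172', '225:254/237/171', '228:254/238/174', '231:254/238/176', '234:254/237/173', '237:239/227/209', '240:238/225/208', '243:238/227/208', '246:240/229/213', '249:238/226/209', '252:239/228/211', '255:238/226/209', '258:238/227/209', '261:160/123/90', '264:185/138/92', '267:188/141/93', '270:187/137/93', '273:177/132/87']
140 ['222:254/238/176', '225:254/238/176', '228:254/239/176', '231:254/240/176', '234:254/237/171', '237:240/228/210', '240:236/222/206', '243:236/223/204', '246:237/224/206', '249:235/222/203', '252:238/226/208', '255:235/222/203', '258:237/225/207', '261:149/113/81', '264:180/132/87', '267:189/141/93', '270:188/139/93', '273:178/131/87']
```

```bash
python3 -c "
from workcell import ctrl
print(ctrl.get_obs()['t']);print(ctrl.close_job())"
```

```text
94.8333
the job is handed in; nothing more can be done
None
```

I handed the job in at 94.8 s: all four stakes lie in their own bays within about 2 mm of their painted outlines by camera, and all three cups stand upside down over their own pegs. The double was knocked about 1 cm in its bay and the bar sat about 4 mm off, so I re-seated both.

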